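# Ready the drip station: right the tins, close the tray, gauge both gaps

## Robot

A 6-joint arm with a two-finger parallel gripper is mounted at the origin on the work surface. World frame = base frame: x ahead of the robot, y to its left, z up, the work surface at z = 0. Lengths are in m, angles in rad, forces in N, time in s.
With the tool pointing down it reaches from about 0.3 to 0.775 m from the base axis. Payload 14.6 kg.
Tool frame: the origin (TCP) lies midway between the tips of the shut fingers; the grasp point (between the pads) lies 19 mm behind it; x points along the fingers, y is the direction in which the jaws open and shut, and the axes are right-handed (so a half turn about x gives the same grasp; the last joint's range is limited). The gripper opens to 85 mm and grips with 20 to 120 N. Pads are 22 mm wide; open, the fingers measure 114 mm over their backs; the gripper's body (76 mm by 85 mm) begins 54 mm behind the grasp point. The pads swing forward as they close: fully open they stand 13 mm farther back than shut.
Start: joints at [-1.239, 0.3, 1.521, -0, 1.321, -0.067], TCP at [0.214, -0.507, 0.231] pointing down, gripper open.
Joint ranges: [-3.03, 3.03], [-0.79, 2.21], [0.23, 2.52], [-1.04, 4.18], [0, 3.07], [-2.55, 2.55]. Speed limits (rad/s): [2.22, 2.22, 2.57, 3.14, 3.14, 3.14].

## Interface

Orientations are given as a unit quaternion [x, y, z, w].
In Python, from plant import manip, imaging gives the robot as it stands. The module is installed in compiled form; this text tells all that it offers.
- The arm moves only by the shell command python3 -m inch 'ROWS' [FORCE]. ROWS is JSON, a list that holds one entry, the list of rows, each a list of 7 numbers: the opening, from 0 (shut) to 1 (fully open), then the shift along the tool's x, y, z scaled (see below), then the turn, a rotation vector about the tool's x, y, z scaled (see below). In form: [[[jaw, x, y, z, wx, wy, wz], ...]]. A call has 1 to 5 rows; each row shifts and turns the commanded pose from where the row before left it, along the tool's axes as they then stand; what a row does not reach is not made up. The controller multiplies each number of a shift by 0.4 m and each number of a turn by pi rad. A row lasts 1/8 s, in which the tool goes at most 62.5 mm and 10.7 degrees, less where a joint would pass 70% of its speed; a pose out of reach is approached as far as the arm can. A call with a number of a shift or a turn outside -1 to 1 is refused whole. A call with a gripper value outside its range is refused whole. The fingers move at their own pace and stop on an object; FORCE is the grip in N (left out, the last holds). Time passes only in rows, so rows that do not move let the fingers close. It gives the time, the measured TCP pose, the force and the opening at its end, in the units of the state.
- manip.get_obs(): the state, without advancing time (a new reading comes with each control period).
- imaging.camera(name): name is "scene" or "top" or "wrist"; returns the picture (480x640x3 uint8, red, green, blue); there is no depth.
- imaging.get_calibration(name): a dict with "fx", "fy", "cx", "cy" (pixels), "T" (4x4, takes a point from camera to world coordinates); the wrist camera has in their place "mount" (4x4, takes a point from camera to tool coordinates, whose origin is the TCP and whose axes are the tool frame's). Camera axes: x right, y up, looking along -z (the intrinsics and any distortion apply to the point x, -y, -z); pixel columns grow to the right and rows downward; lengths in m; the calibration is good to about 2 mm. A picture is of the moment at which its call begins: read the wrist's pose just before it. get_calibration takes no time and is no camera call.
- manip.sign_off(): hands the job in, once; it reports no verdict.
The state is a dict: "time": time; "joints": joint angles; "joint_velocities": joint speeds; "effort": joint torques, N m; "ee_pos": TCP position; "orientation": TCP orientation; "wrist_force": force on the tool from outside, world axes, zero at the start; "moment": the same for the moment, N m; "finger_gap": finger opening in m.
Only numpy, scipy, OpenCV 4.12 (cv2) and the standard library are available. Lean on these libraries where they do the work, as an engineer would, in place of code of your own. Each camera call takes 0.05 s, during which the arm holds its last target.

## Task

Get the drip station ready: first stand every tipped tin upright again in the lane of the blue pull-out tray, then push the tray fully home under the steel cover. Now check the gap under the cover at both ends with the flat gauge blade, first at the end on the robot's left, then at its right: slide the blade along the tray's channel into the gap until its red line is level with the cover's front edge, keep it there for a second and draw it out. Finally lay the blade back flat on the white ceramic rest; leave the carafe, the mug and the funnel where they stand.

Things in the scene. Friction and masses are not known exactly. Their poses are not given: they have to be found in the camera images.
- gap_left (a point): mouth of the left gap: middle of the opening under the front edge of the drip station's fixed low steel cover (600 mm long, 110 deep, top 60 mm above the counter), at its left end. x points level into the gap, away from the robot, y to the left along the edge, z up. The gap is 8 mm high (30 to 38 mm above the counter), 65 mm deep, deeper than the blade must go
- gap_right (a point): mouth of the right gap, 490 mm to the right of the left one along the same edge; same sizes and axes
- tray (a joint): how far the blue plastic tray is pulled out towards the robot, m: 0 = fully home (hard stop), at most 0.09; starts at 0.075. It slides along the gaps' x axis with about 4 N of friction and stays where it is left. Push it home by its front wall
- deck_left (a point): front end of the flat deck at the tray's left end: middle of the channel floor, 30 mm above the counter; axes as the gaps'; moves with the tray. The channel, 54 mm wide between two rims 7 mm high, runs 135 mm along x, straight into the left gap: with the tray home, from 95 mm before the cover's edge to 40 mm under it
- deck_right (a point): the same on the right-hand deck, whose channel leads into the right gap
- lane (a point): middle of the floor of the tray's lane, 8 mm above the counter; axes as the gaps'; moves with the tray. The lane is a trough 74 mm wide (x) and 410 mm long (y) with walls 4 mm thick whose top is 28 mm above the lane floor; it has five places for tins, at y = -0.16, -0.08, 0, 0.08 and 0.16
- front (a point): middle of the outer face of the lane's front wall (facing the robot), 22 mm above the counter; the wall's top is 36 mm above the counter; axes as the gaps'; moves with the tray
- tin1: green; a square closed tea tin 38 x 38 x 100 mm, about 150 g, hard-walled, with a steel lid band at its top. Origin: centre of its underside; z runs along it from underside to lid. May be absent. Starts tipped towards the robot over the tray's front wall: bottom edge on the lane floor, lid end up, axis about 27 degrees above level, two side faces facing along the lane
- tin2: yellow; a square closed tea tin 38 x 38 x 100 mm, about 150 g, hard-walled, with a steel lid band at its top. Origin: centre of its underside; z runs along it from underside to lid. May be absent. Starts tipped towards the robot over the tray's front wall: bottom edge on the lane floor, lid end up, axis about 27 degrees above level, two side faces facing along the lane
- tin3: red; a square closed tea tin 38 x 38 x 100 mm, about 150 g, hard-walled, with a steel lid band at its top. Origin: centre of its underside; z runs along it from underside to lid. May be absent. Starts tipped towards the robot over the tray's front wall: bottom edge on the lane floor, lid end up, axis about 27 degrees above level, two side faces facing along the lane
- tin4: copper; a square closed tea tin 38 x 38 x 100 mm, about 150 g, hard-walled, with a steel lid band at its top. Origin: centre of its underside; z runs along it from underside to lid. May be absent. Starts tipped towards the robot over the tray's front wall: bottom edge on the lane floor, lid end up, axis about 27 degrees above level, two side faces facing along the lane
- tin5: white; a square closed tea tin 38 x 38 x 100 mm, about 150 g, hard-walled, with a steel lid band at its top. Origin: centre of its underside; z runs along it from underside to lid. Starts standing upright in about the middle of the lane, always there
- blade: gauge blade, about 90 g: a flat steel strip 110 x 26 x 4 mm with an upright orange grip on it, 40 long (x) x 12 thick (y), reaching from 4 to 50 mm above the strip's underside. Origin: on the strip's underside, below the centre of the grip; x points to the tip, 88 mm ahead; z up. A red line runs across the strip 30 mm behind the tip (58 mm ahead of the origin). It starts lying flat on the rest
- blade_tip (a point): middle of the blade's front end, axes as those of the blade
- rest: white ceramic rest, a fixed flat tile 180 x 100 mm, 8 mm high. Origin: centre of its underside; x along its length
- carafe: empty glass carafe with a black twist cap, 90 mm across, 190 mm tall; leave alone. Origin: centre of its underside
- mug: steel mug, 80 mm across, 85 mm tall; leave alone. Origin: centre of its underside
- funnel: yellow funnel standing on its mouth, 100 mm across, 85 mm tall; leave alone. Origin: centre of its underside
Not all that is in view belongs to the job. Leave any pink or purple look-alike of the blade alone.

How it is judged:
By the outcome, as a careful person would: the job done as asked, in the order asked, and still so for the second after the job is handed in, with the robot touching nothing.
Of tin1, tin2, tin3, tin4 only 2 to 4 are there at a start; the rules pass over those that are not, and their reading is None.
At some moment in a run one of blade may be knocked a few centimetres aside while the robot is not near it.
Once in a run the grip may slacken for a moment while it holds something.
It also fails if it takes over 200 s, if anything falls off the work surface, if the arm or the gripper's body presses on something with over 40 N, if the wrist force passes 120 N, or if a joint passes its speed limit or range.

## Working session

There is one attempt and no reset: what is moved stays moved. The work goes in short steps, Python scripts to look and compute and a shell command to move; the robot and the scene stay as the last step left them, time stands still between calls to the robot, and variables do not carry over. Pictures are saved under pics/ and viewed, and the job is handed in when it is done.

```bash
mkdir -p pics; ls; python3 - <<'E'
from plant import manip, imaging
import cv2, numpy as np
np.set_printoptions(precision=4,suppress=True)
print(manip.get_obs())
for n in ["scene","top","wrist"]:
    print(n,imaging.get_calibration(n))
    cv2.imwrite(f"pics/{n}0.png",imaging.camera(n)[:,:,::-1])
E
```

```text
pics
{'time': 0.0, 'joints': array([-1.2386,  0.3005,  1.5216,  0.    ,  1.3207, -0.0666]), 'joint_velocities': array([ 0.0001,  0.0004, -0.0007, -0.0005,  0.0007,  0.0011]), 'effort': array([  0.0012, -54.3495, -36.1792,  -0.    ,   0.004 ,  -0.0001]), 'ee_pos': array([ 0.2135, -0.5066,  0.2307]), 'orientation': array([-0.6931, -0.1405,  0.6931, -0.1396]), 'wrist_force': array([-0.3754, -0.2911, -0.7297]), 'moment': array([-0.002 ,  0.024 , -0.0113]), 'finger_gap': 0.08524112803310799}
scene {'fx': 439.8490317084545, 'fy': 439.8490317084545, 'cx': 325.66063654131625, 'cy': 233.3846660556839, 'T': array([[ 0.6152, -0.461 ,  0.6395,  1.3114],
       [ 0.7883,  0.3567, -0.5013, -0.5831],
       [ 0.0029,  0.8126,  0.5829,  0.8143],
       [ 0.    ,  0.    ,  0.    ,  1.    ]])}
top {'fx': 440.05386960657387, 'fy': 440.05386960657387, 'cx': 322.74880245665634, 'cy': 238.93447405665566, 'T': array([[ 0.0135,  0.9989, -0.0449,  0.4199],
       [-0.9998,  0.0143,  0.0166,  0.0861],
       [ 0.0172,  0.0446,  0.9989,  1.1867],
       [ 0.    ,  0.    ,  0.    ,  1.    ]])}
wrist {'fx': 431.38693088140474, 'fy': 431.38693088140474, 'cx': 323.3567971825214, 'cy': 233.54304799055916, 'mount': array([[ 0.001 ,  0.2784, -0.9605, -0.1422],
       [ 1.    , -0.0001,  0.001 , -0.0008],
       [ 0.0002, -0.9605, -0.2784, -0.0706],
       [ 0.    ,  0.    ,  0.    ,  1.    ]])}
```

View pics/scene0.png

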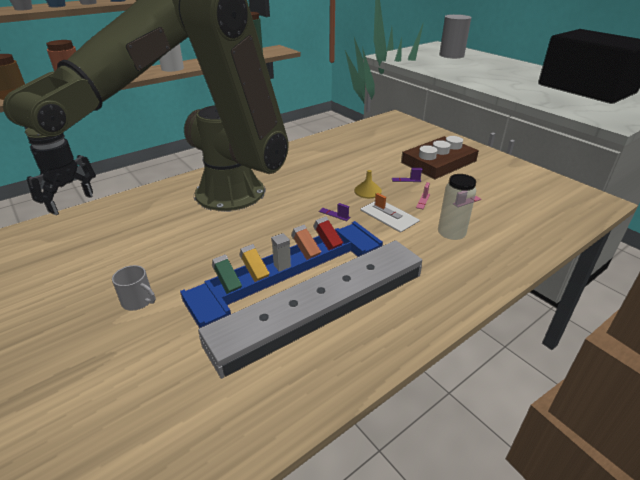

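View pics/top0.png

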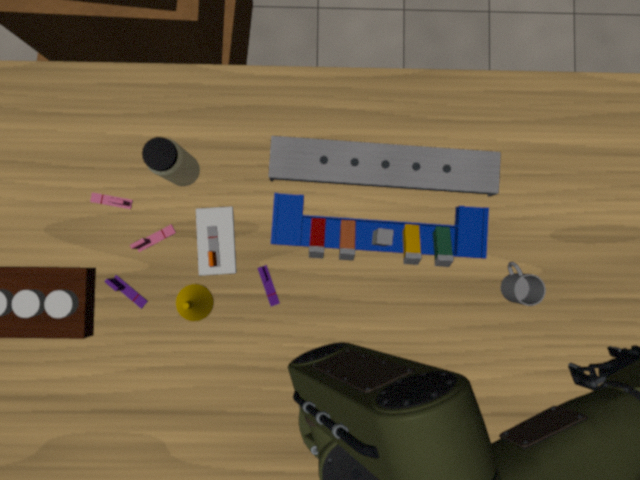

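View pics/wrist0.png

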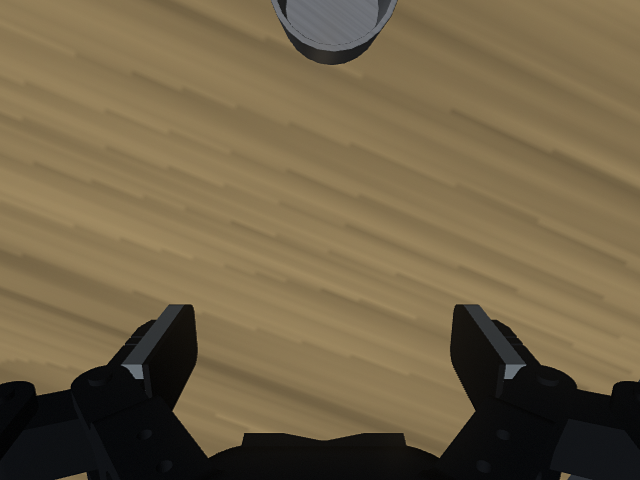

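```bash
cat > h.py <<'E'
from plant import manip, imaging
import cv2, numpy as np
from scipy.spatial.transform import Rotation as R
np.set_printoptions(precision=4,suppress=True)
def pose(o=None):
    o=o or manip.get_obs(); T=np.eye(4); T[:3,:3]=R.from_quat(o['orientation']).as_matrix(); T[:3,3]=o['ee_pos']; return T
def cam(n,T=None):
    c=imaging.get_calibration(n)
    if n=="wrist": return c,(pose() if T is None else T)@c['mount']
    return c,c['T']
def ray(n,px,z,CT=None):
    c,T=CT or cam(n); u,v=px
    d=T[:3,:3]@np.array([(u-c['cx'])/c['fx'],-(v-c['cy'])/c['fy'],-1]); o=T[:3,3]
    return o+d*(z-o[2])/d[2]
def proj(n,P,CT=None):
    c,T=CT or cam(n); p=np.linalg.inv(T)@np.append(P,1)
    return np.array([c['cx']+c['fx']*p[0]/-p[2],c['cy']-c['fy']*p[1]/-p[2]])
def tri(px1,px2,n1="top",n2="scene"):
    A=[];b=[]
    M=np.zeros((3,3));v=np.zeros(3)
    for n,px in((n1,px1),(n2,px2)):
        c,T=cam(n); d=T[:3,:3]@np.array([(px[0]-c['cx'])/c['fx'],-(px[1]-c['cy'])/c['fy'],-1]); d/=np.linalg.norm(d)
        P=np.eye(3)-np.outer(d,d); M+=P; v+=P@T[:3,3]
    return np.linalg.solve(M,v)
def go(p,Rm,T=None):
    "shift in tool axes (scaled), rotvec scaled"
    T=pose() if T is None else T
    return T[:3,:3].T@(np.asarray(p)-T[:3,3])/0.4, R.from_matrix(T[:3,:3].T@Rm).as_rotvec()/np.pi
E
python3 - <<'E'
import cv2
a=cv2.imread("pics/top0.png")
cv2.imwrite("pics/topA.png",cv2.resize(a[125:275,260:510],None,fx=3.2,fy=3.2,interpolation=cv2.INTER_CUBIC))
cv2.imwrite("pics/topB.png",cv2.resize(a[180:320,80:300],None,fx=3.6,fy=3.6,interpolation=cv2.INTER_CUBIC))
a=cv2.imread("pics/scene0.png")
cv2.imwrite("pics/scA.png",cv2.resize(a[160:380,170:430],None,fx=2.7,fy=2.7,interpolation=cv2.INTER_CUBIC))
E
```

```text
(no output)
```

View pics/topA.png

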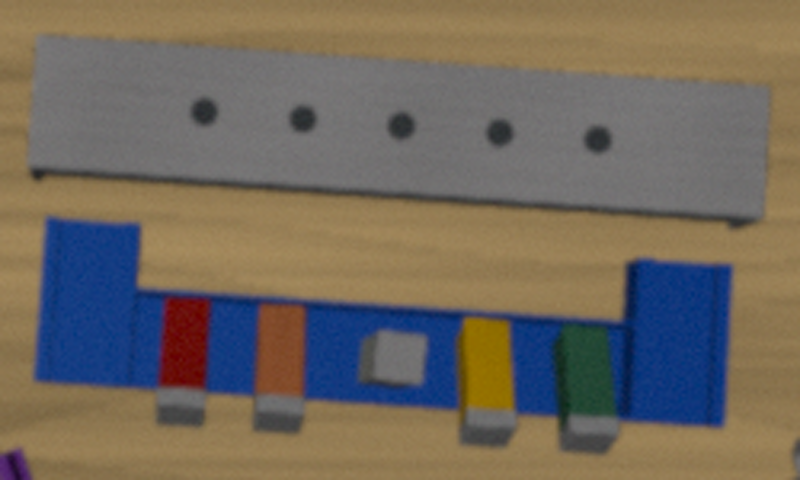

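View pics/topB.png

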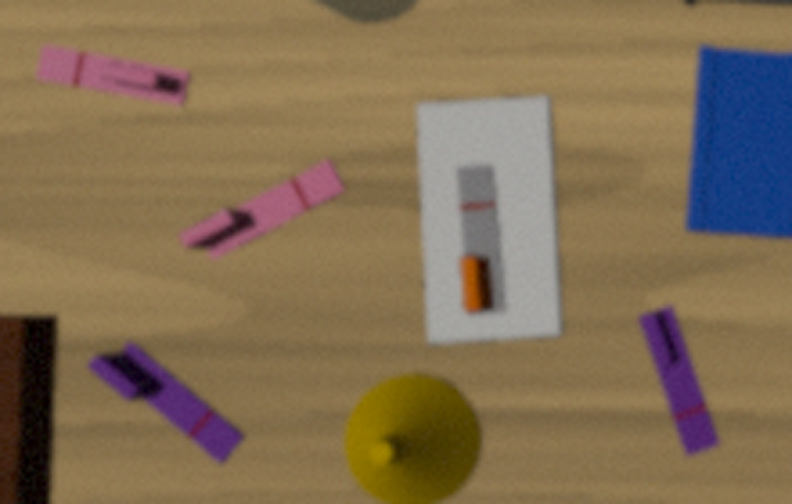

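View pics/scA.png

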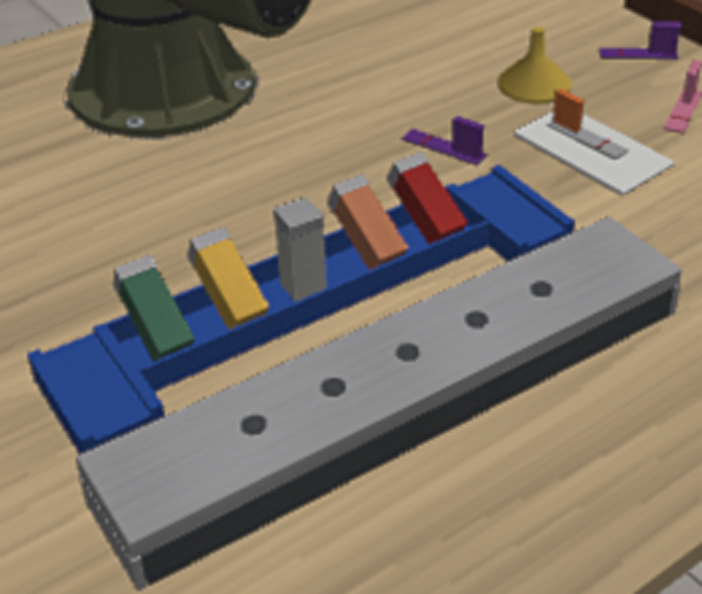

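```bash
python3 - <<'E'
from h import *
f=lambda x,y:(260+x/3.2-0.35,125+y/3.2-0.35)
g=lambda x,y:(80+x/3.6-.35,180+y/3.6-.35)
for n,p,z in [("covFL",(28,170),.06),("covFR",(763,215),.06),("covBL",(38,37),.06),("covBR",(770,88),.06),
 ("trFL",(35,381),.037),("trFR",(722,426),.037),("trBL",(47,217),.037),("trBR",(731,265),.037),
 ("laneFwall_l",(150,388),.036),("laneFwall_r",(624,416),.036)]:
    print(n,ray("top",f(*p),z))
C=[ray("top",f(*p),.06) for p in((28,170),(763,215),(38,37),(770,88))]
y=C[0]-C[1]; print("yaw of y axis",np.degrees(np.arctan2(-y[0],y[1])),np.linalg.norm(y), np.linalg.norm(C[2]-C[0]))
y=C[2]-C[3]; print(np.degrees(np.arctan2(-y[0],y[1])))
ym=ray("top",f(204,111),.06)-ray("top",f(598,139),.06);print("holes",np.degrees(np.arctan2(-ym[0],ym[1])),np.linalg.norm(ym))
print("mid hole",ray("top",f(401,125),.06))
# tins: top-edge lid corners tri
for n,p in [("red",[(160,390),(206,388)]),("cop",[(255,396),(302,396)]),("yel",[(462,411),(513,409)]),("grn",[(562,418),(617,416)])]:
    print(n,[ray("top",f(*q),.087) for q in p])
print("white lid",[ray("top",f(*q),.108) for q in((378,330),(428,333),(424,384),(372,381))])
for n,p,z in[("restFL",(428,343),.008),("restFR",(561,334),.008),("restBL",(417,103),.008),("restBR",(549,96),.008),
 ("tipL",(458,168),.012),("tipR",(494,166),.012),("lineL",(461,207),.012),("lineR",(495,203),.012),("gripF1",(462,257),.058),("gripF2",(478,256),.058),("gripB1",(467,312),.058),("gripB2",(482,311),.058)]:
    print(n,ray("top",g(*p),z))
E
```

```text
covFL [0.6261 0.2095 0.06  ]
covFR [ 0.5993 -0.3856  0.06  ]
covBL [0.7344 0.2035 0.06  ]
covBR [ 0.7033 -0.3918  0.06  ]
trFL [0.4571 0.203  0.037 ]
trFR [ 0.4281 -0.3606  0.037 ]
trBL [0.5917 0.1957 0.037 ]
trBR [ 0.561  -0.3685  0.037 ]
laneFwall_l [0.4528 0.1092 0.036 ]
laneFwall_r [ 0.4352 -0.28    0.036 ]
yaw of y axis -2.5790283921797763 0.5957341914889667 0.10850392073750544
-2.9876431886638657
holes -3.1041853403375126 0.3202402660589687
mid hole [ 0.6678 -0.091   0.06  ]
red [array([0.4499, 0.1004, 0.087 ]), array([0.4519, 0.0645, 0.087 ])]
cop [array([0.4462, 0.0261, 0.087 ]), array([ 0.4467, -0.0107,  0.087 ])]
yel [array([ 0.4367, -0.1363,  0.087 ]), array([ 0.4388, -0.1764,  0.087 ])]
grn [array([ 0.4323, -0.215 ,  0.087 ]), array([ 0.4345, -0.2583,  0.087 ])]
white lid [array([ 0.4978, -0.0669,  0.108 ]), array([ 0.4961, -0.1055,  0.108 ]), array([ 0.4567, -0.1026,  0.108 ]), array([ 0.4585, -0.0625,  0.108 ])]
restFL [0.3723 0.3956 0.008 ]
restFR [0.3802 0.2978 0.008 ]
restBL [0.5502 0.4084 0.008 ]
restBR [0.5569 0.3107 0.008 ]
tipL [0.5019 0.3758 0.012 ]
tipR [0.5038 0.3493 0.012 ]
lineL [0.4731 0.3729 0.012 ]
lineR [0.4764 0.3479 0.012 ]
gripF1 [0.4355 0.3601 0.058 ]
gripF2 [0.4364 0.3488 0.058 ]
gripB1 [0.3966 0.3556 0.058 ]
gripB2 [0.3974 0.345  0.058 ]
```

```bash
cat >> h.py <<'E'
YAW=np.radians(-3.0)
ex=np.array([np.cos(YAW),np.sin(YAW),0]); ey=np.array([-np.sin(YAW),np.cos(YAW),0]); ez=np.array([0,0,1.])
O=np.array([0.6127,-0.088,0])  # middle of cover front edge
def w(x,y,z): return O+ex*x+ey*y+ez*z
def loc(p):
    d=np.asarray(p)-O; return np.array([d@ex,d@ey,d[2]])
def tool(phi,s,a=None,b=None):
    "tool x phi deg below level"
    a=ex if a is None else a; b=ey if b is None else b
    p=np.radians(phi); X=np.cos(p)*a-np.sin(p)*ez; Y=s*b; return np.stack([X,Y,np.cross(X,Y)],1)
def st():
    o=manip.get_obs(); T=pose(o); X=T[:3,0]
    print("t",o['time'],"p",o['ee_pos'],"loc",loc(o['ee_pos']),"elev",np.degrees(np.arcsin(X[2])),"tx",X,"ty",T[:3,1],"F",o['wrist_force'],"gap",o['finger_gap'],"j",o['joints'])
def plan(pl,Rm,n=1):
    s,r=go(w(*pl),Rm); print("TOTAL shift",s.round(3),"rot",r.round(3),"mm",np.linalg.norm(s)*400,"deg",np.linalg.norm(r)*180)
    # constant rows in tool axes: solve by stepping; report rows for n equal steps (straight line, equal rotation)
    T=pose(); rv=R.from_matrix(T[:3,:3].T@Rm).as_rotvec()
    for i in range(n):
        Ri=T[:3,:3]@R.from_rotvec(rv*i/n).as_matrix()
        d=Ri.T@(w(*pl)-T[:3,3])/n/0.4
        print([1]+[round(float(q),3) for q in d]+[round(float(q),3) for q in rv/n/np.pi])
E
python3 - <<'E'
from h import *
st()
plan((-.26,.0,.25),tool(90,1),8)
plan((-.26,.0,.25),tool(90,-1),1)
E
```

```text
t 0.15 p [ 0.2135 -0.5067  0.2308] loc [-0.3767 -0.439   0.2308] elev -89.94667262759117 tx [-0.0003  0.0009 -1.    ] ty [ 0.3883 -0.9215 -0.0009] F [ 0.808   0.1456 -0.1498] gap 0.08552114333246984 j [-1.2386  0.3004  1.5215 -0.      1.3207 -0.0666]
TOTAL shift [-0.047 -0.86  -0.741] rot [-0.856 -0.     0.   ] mm 454.65507841074856 deg 154.15116064353762
[1, -0.006, -0.108, -0.093, -0.107, -0.0, 0.0]
[1, -0.006, -0.071, -0.123, -0.107, -0.0, 0.0]
[1, -0.006, -0.026, -0.139, -0.107, -0.0, 0.0]
[1, -0.006, 0.021, -0.14, -0.107, -0.0, 0.0]
[1, -0.006, 0.066, -0.126, -0.107, -0.0, 0.0]
[1, -0.006, 0.104, -0.097, -0.107, -0.0, 0.0]
[1, -0.006, 0.13, -0.057, -0.107, -0.0, 0.0]
[1, -0.006, 0.142, -0.011, -0.107, -0.0, 0.0]
TOTAL shift [-0.047 -0.86  -0.741] rot [0.144 0.    0.   ] mm 454.65507841074856 deg 25.84889627613465
[1, -0.047, -0.86, -0.741, 0.144, 0.0, 0.0]
```

```bash
python3 -m inch '[[[1,-0.01,-0.11,-0.09,0.018,0,0],[1,-0.01,-0.11,-0.09,0.018,0,0],[1,-0.01,-0.11,-0.09,0.018,0,0],[1,-0.01,-0.11,-0.09,0.018,0,0],[1,-0.01,-0.11,-0.09,0.018,0,0]]]'; python3 - <<'E'
from h import *
st()
plan((-.30,.16,.22),tool(90,-1),5)
E
```

```text
time: 0.78
ee_pos: [0.3243, -0.2442, 0.2515]
orientation: [0.706, 0.04, -0.706, 0.04]
wrist_force: [1.4, -0.7, 0.2]
finger_gap: 0.0854
t 0.775 p [ 0.3243 -0.2442  0.2515] loc [-0.2799 -0.171   0.2515] elev -89.97763553660698 tx [ 0.0003 -0.0002 -1.    ] ty [ 0.1134 -0.9935  0.0003] F [ 1.4359 -0.7092  0.1918] gap 0.08542297744265763 j [-0.7357 -0.047   1.8638  0.0001  1.3244  0.7214]
TOTAL shift [ 0.079 -0.825 -0.087] rot [ 0.053 -0.    -0.   ] mm 333.14337288891784 deg 9.512024635010755
[1, 0.016, -0.165, -0.017, 0.011, -0.0, -0.0]
[1, 0.016, -0.165, -0.012, 0.011, -0.0, -0.0]
[1, 0.016, -0.166, -0.006, 0.011, -0.0, -0.0]
[1, 0.016, -0.166, -0.001, 0.011, -0.0, -0.0]
[1, 0.016, -0.166, 0.005, 0.011, -0.0, -0.0]
```

```bash
python3 -m inch '[[[0.8,0.015,-0.15,-0.01,0.01,0,0],[0.7,0.015,-0.15,-0.01,0.01,0,0],[0.6,0.015,-0.15,-0.01,0.01,0,0],[0.6,0.015,-0.15,-0.01,0.01,0,0],[0.6,0.015,-0.15,0,0.01,0,0]]]'; python3 - <<'E'
from h import *
st()
plan((-.24,.16,.14),tool(35,-1),6)
E
```

```text
time: 1.4
ee_pos: [0.3235, 0.0564, 0.2214]
orientation: [0.707, -0.015, -0.707, -0.015]
wrist_force: [1.6, -0.7, -0.1]
finger_gap: 0.0512
t 1.4 p [0.3235 0.0564 0.2214] loc [-0.2963  0.1291  0.2214] elev -89.93822579068389 tx [ 0.0011  0.0001 -1.    ] ty [-0.0423 -0.9991 -0.0001] F [ 1.5564 -0.6518 -0.0995] gap 0.05121466379677724 j [ 0.0609 -0.2139  2.0805 -0.      1.2739  1.674 ]
TOTAL shift [ 0.204 -0.076 -0.141] rot [0.003 0.305 0.002] mm 103.67681055215128 deg 54.94134552875824
[1, 0.034, -0.013, -0.024, 0.0, 0.051, 0.0]
[1, 0.037, -0.013, -0.018, 0.0, 0.051, 0.0]
[1, 0.04, -0.013, -0.012, 0.0, 0.051, 0.0]
[1, 0.041, -0.013, -0.005, 0.0, 0.051, 0.0]
[1, 0.041, -0.013, 0.001, 0.0, 0.051, 0.0]
[1, 0.04, -0.013, 0.008, 0.0, 0.051, 0.0]
```

```bash
python3 -m inch '[[[0.6,0.034,-0.013,-0.024,0,0.051,0],[0.6,0.037,-0.013,-0.018,0,0.051,0],[0.6,0.04,-0.013,-0.012,0,0.051,0],[0.6,0.04,-0.013,-0.005,0,0.051,0],[0.6,0.04,-0.013,0,0,0.051,0]]]'; python3 - <<'E'
from h import *
st()
plan((-.24,.16,.12),tool(35,-1),2)
cv2.imwrite("pics/w1.png",imaging.camera("wrist")[:,:,::-1])
E
```

```text
time: 2.02
ee_pos: [0.3692, 0.0687, 0.1624]
orientation: [0.914, -0.028, -0.404, -0.005]
wrist_force: [0.3, -1.1, 0.3]
finger_gap: 0.0515
t 2.025 p [0.3692 0.0687 0.1624] loc [-0.2514  0.1438  0.1624] elev -47.687881845075786 tx [ 0.6715 -0.0468 -0.7395] ty [-0.0557 -0.9984  0.0126] F [ 0.3173 -1.1269  0.3049] gap 0.051454003140225434 j [ 0.206  -0.323   2.4753 -0.61    0.3255  2.3431]
TOTAL shift [ 0.097 -0.042  0.05 ] rot [ 0.002  0.071 -0.003] mm 46.85756042824314 deg 12.716128278882415
[1, 0.049, -0.021, 0.025, 0.001, 0.035, -0.002]
[1, 0.046, -0.021, 0.03, 0.001, 0.035, -0.002]
```

View pics/w1.png

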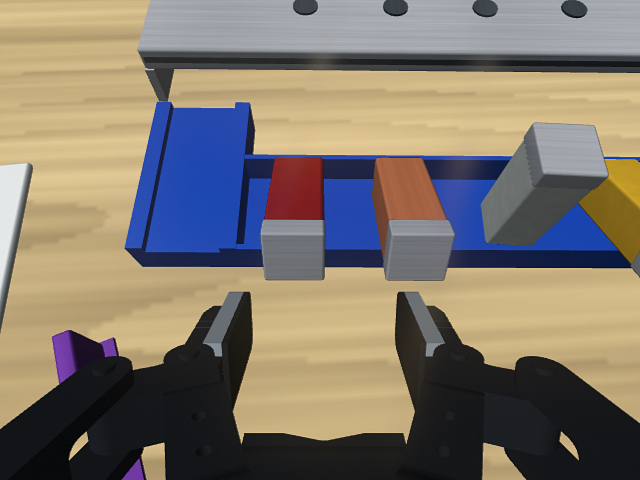

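```bash
python3 - <<'E'
from h import *
for p in((262,220),(325,220),(388,220),(453,220)): print(loc(ray("wrist",p,.082)))
for p in((143,266),): print("deckFL bottom",loc(ray("wrist",p,.008)))
for p in((262,280),(324,280)): print("low lid",loc(ray("wrist",p,.053)))
for p in((138,51),): print("covFL",loc(ray("wrist",p,.06)))
plan((-.215,.16,.115),tool(50,-1),2)
plan((-.163,.16,.050),tool(50,-1),4)
E
```

```text
[-0.1721  0.1795  0.082 ]
[-0.172   0.1411  0.082 ]
[-0.172   0.1026  0.082 ]
[-0.1719  0.0627  0.082 ]
deckFL bottom [-0.1722  0.2781  0.008 ]
low lid [-0.2001  0.1812  0.053 ]
low lid [-0.2001  0.1415  0.053 ]
covFL [-0.0025  0.2938  0.06  ]
TOTAL shift [ 0.147 -0.045  0.012] rot [ 0.002 -0.014 -0.005] mm 61.620909592031126 deg 2.654290340612145
[1, 0.073, -0.022, 0.006, 0.001, -0.007, -0.002]
[1, 0.074, -0.022, 0.004, 0.001, -0.007, -0.002]
TOTAL shift [ 0.354 -0.048  0.025] rot [ 0.002 -0.014 -0.005] mm 143.4587797146956 deg 2.654290340612145
[1, 0.089, -0.012, 0.006, 0.0, -0.003, -0.001]
[1, 0.089, -0.012, 0.005, 0.0, -0.003, -0.001]
[1, 0.089, -0.011, 0.004, 0.0, -0.003, -0.001]
[1, 0.089, -0.011, 0.004, 0.0, -0.003, -0.001]
```

```bash
python3 -m inch '[[[0.6,0.073,-0.022,0.006,0,-0.007,-0.002],[0.6,0.074,-0.022,0.004,0,-0.007,-0.002],[0.6,0,0,0,0,0,0]]]' 40; python3 - <<'E'
from h import *
st()
plan((-.163,.16,.050),tool(50,-1),3)
E
```

```text
time: 2.45
ee_pos: [0.4072, 0.0799, 0.1192]
orientation: [0.903, -0.022, -0.429, -0.009]
wrist_force: [0.2, -0.2, 0.6]
finger_gap: 0.0514
t 2.45 p [0.4072 0.0799 0.1192] loc [-0.214   0.1569  0.1192] elev -50.853341273833024 tx [ 0.6305 -0.0324 -0.7755] ty [-0.0475 -0.9989  0.0032] F [ 0.1828 -0.1823  0.6153] gap 0.05142024254823839 j [ 0.1971 -0.0812  2.4019 -0.8011  0.218   2.5492]
TOTAL shift [ 0.215 -0.008  0.01 ] rot [0.002 0.005 0.   ] mm 86.03158398406934 deg 0.9158701796394987
[1, 0.072, -0.003, 0.003, 0.001, 0.002, 0.0]
[1, 0.072, -0.003, 0.004, 0.001, 0.002, 0.0]
[1, 0.072, -0.003, 0.004, 0.001, 0.002, 0.0]
```

```bash
python3 - <<'E'
from h import *
plan((-.20,.16,.100),tool(62,-1),2)
E
```

```text
TOTAL shift [ 0.059 -0.008  0.003] rot [ 0.002 -0.062  0.   ] mm 23.97549910899403 deg 11.151699383457553
[1, 0.03, -0.004, 0.002, 0.001, -0.031, 0.0]
[1, 0.03, -0.004, -0.001, 0.001, -0.031, 0.0]
```

```bash
python3 -m inch '[[[0.6,0,-0.004,0,0,-0.031,0],[0.6,0,-0.004,0,0,-0.031,0],[0.6,0,0,0,0,0,0]]]' 40; python3 - <<'E'
from h import *
st()
plan((-.166,.16,.048),tool(62,-1),3)
E
```

```text
time: 2.82
ee_pos: [0.4082, 0.0811, 0.1217]
orientation: [0.866, -0.024, -0.5, -0.01]
wrist_force: [-0.5, -0.6, -0.9]
finger_gap: 0.0512
t 2.825 p [0.4082 0.0811 0.1217] loc [-0.2131  0.1582  0.1217] elev -60.0067373091659 tx [ 0.4989 -0.0321 -0.8661] ty [-0.0527 -0.9986  0.0066] F [-0.5137 -0.5821 -0.9016] gap 0.05118621261458796 j [ 0.179  -0.0642  2.3076 -0.3105  0.4049  2.0561]
TOTAL shift [ 0.218 -0.006 -0.01 ] rot [ 0.001 -0.011 -0.002] mm 87.46964712897459 deg 2.0268440402672896
[1, 0.073, -0.002, -0.003, 0.0, -0.004, -0.001]
[1, 0.073, -0.002, -0.004, 0.0, -0.004, -0.001]
[1, 0.073, -0.002, -0.005, 0.0, -0.004, -0.001]
```

```bash
python3 -m inch '[[[0.6,0.073,-0.002,-0.003,0,-0.004,-0.001],[0.6,0.073,-0.002,-0.004,0,-0.004,-0.001],[0.6,0.073,-0.002,-0.005,0,-0.004,-0.001],[0.6,0,0,0,0,0,0]]]' 40; python3 - <<'E'
from h import *
st()
plan((-.166,.16,.048),tool(62,-1),1)
cv2.imwrite("pics/w2.png",imaging.camera("wrist")[:,:,::-1])
E
```

```text
time: 3.32
ee_pos: [0.4537, 0.0804, 0.0451]
orientation: [0.855, -0.021, -0.518, -0.012]
wrist_force: [0.2, -1.1, 0.3]
finger_gap: 0.0512
t 3.325 p [0.4537 0.0804 0.0451] loc [-0.1676  0.1599  0.0451] elev -62.384129823413666 tx [ 0.463  -0.0224 -0.8861] ty [-0.0481 -0.9988  0.0001] F [ 0.2329 -1.0554  0.295 ] gap 0.051170364909209426 j [ 0.1427  0.2313  2.2241 -0.3979  0.2291  2.1287]
TOTAL shift [-0.005 -0.    -0.007] rot [0.001 0.002 0.001] mm 3.3222045265148887 deg 0.45550783942421685
[1, -0.005, -0.0, -0.007, 0.001, 0.002, 0.001]
```

View pics/w2.png

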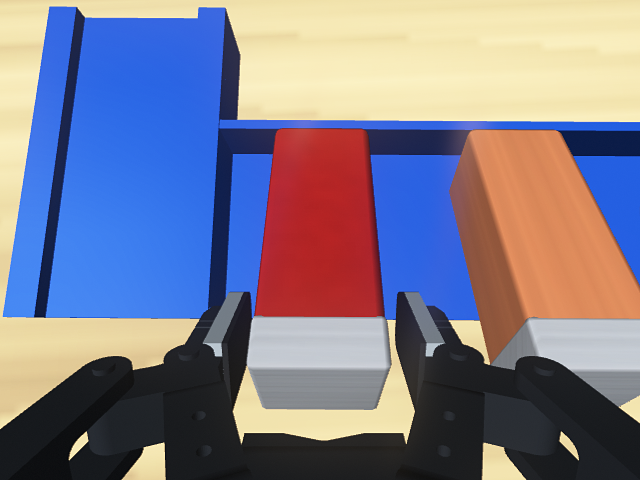

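```bash
python3 -m inch '[[[0.3,0,0,0,0,0,0],[0.3,0,0,0,0,0,0],[0.3,0,0,0,0,0,0]]]' 40; python3 - <<'E'
from h import *
st()
plan((-.16,.16,.135),tool(80,-1),4)
E
```

```text
time: 3.75
ee_pos: [0.4547, 0.0807, 0.0469]
orientation: [0.856, -0.02, -0.516, -0.013]
wrist_force: [-3.9, -0.2, 5.9]
finger_gap: 0.0375
t 3.75 p [0.4547 0.0807 0.0469] loc [-0.1667  0.1602  0.0469] elev -62.203946521555224 tx [ 0.4658 -0.0216 -0.8846] ty [-0.0476 -0.9989 -0.0007] F [-3.9307 -0.2331  5.875 ] gap 0.03752284146017922 j [ 0.143   0.2278  2.223  -0.3949  0.2302  2.1257]
TOTAL shift [-0.187  0.001 -0.117] rot [ 0.001 -0.099  0.001] mm 88.34400788978239 deg 17.79803026528123
[1, -0.047, 0.0, -0.029, 0.0, -0.025, 0.0]
[1, -0.049, 0.0, -0.026, 0.0, -0.025, 0.0]
[1, -0.051, 0.0, -0.022, 0.0, -0.025, 0.0]
[1, -0.052, 0.0, -0.018, 0.0, -0.025, 0.0]
```

```bash
python3 -m inch '[[[0.3,-0.047,0,-0.029,0,-0.025,0],[0.3,-0.049,0,-0.026,0,-0.025,0],[0.3,-0.051,0,-0.022,0,-0.025,0],[0.3,-0.052,0,-0.018,0,-0.025,0]]]' 40; python3 - <<'E'
from h import *
st()
plan((-.1405,.16,.135),tool(120,-1),5)
E
```

```text
time: 4.25
ee_pos: [0.4614, 0.0803, 0.1355]
orientation: [0.764, -0.018, -0.645, -0.016]
wrist_force: [1.1, 0.1, -1.4]
finger_gap: 0.0374
t 4.25 p [0.4614 0.0803 0.1355] loc [-0.1599  0.1602  0.1355] elev -80.40827711835699 tx [ 0.1665 -0.0072 -0.986 ] ty [-0.0476 -0.9989 -0.0007] F [ 1.1055  0.0914 -1.3989] gap 0.03740194913258206 j [ 0.1072  0.1496  1.9574 -0.0327  0.8693  1.7447]
TOTAL shift [ 0.009  0.001 -0.048] rot [ 0.002 -0.22  -0.   ] mm 19.392413712552166 deg 39.59245440199093
[1, 0.002, 0.0, -0.01, 0.0, -0.044, -0.0]
[1, 0.001, 0.0, -0.01, 0.0, -0.044, -0.0]
[1, -0.001, 0.0, -0.01, 0.0, -0.044, -0.0]
[1, -0.002, 0.0, -0.009, 0.0, -0.044, -0.0]
[1, -0.003, 0.0, -0.009, 0.0, -0.044, -0.0]
```

```bash
python3 -m inch '[[[0.3,0.002,0,-0.01,0,-0.044,0],[0.3,0.001,0,-0.01,0,-0.044,0],[0.3,-0.001,0,-0.01,0,-0.044,0],[0.3,-0.002,0,-0.009,0,-0.044,0],[0.3,-0.003,0,-0.009,0,-0.044,0]]]' 40; python3 - <<'E'
from h import *
st()
plan((-.1405,.16,.083),tool(120,-1),2)
for n in("wrist","scene"):cv2.imwrite(f"pics/{n}3.png",imaging.camera(n)[:,:,::-1])
E
```

```text
time: 4.88
ee_pos: [0.4814, 0.0793, 0.134]
orientation: [-0.499, 0.012, 0.866, 0.021]
wrist_force: [0.1, -0.6, -0.4]
finger_gap: 0.0373
t 4.875 p [0.4814 0.0793 0.134 ] loc [-0.1399  0.1602  0.134 ] elev -59.90044426398744 tx [-0.5009  0.0243 -0.8652] ty [-0.0478 -0.9989 -0.0004] F [ 0.1391 -0.5797 -0.4189] gap 0.03732545222615678 j [0.0607 0.5578 1.473  0.0548 1.6334 1.6679]
TOTAL shift [ 0.111  0.001 -0.063] rot [ 0.001  0.001 -0.001] mm 50.980139667536406 deg 0.2820160759809819
[1, 0.056, 0.0, -0.031, 0.001, 0.0, -0.0]
[1, 0.056, 0.0, -0.031, 0.001, 0.0, -0.0]
```

View pics/wrist3.png

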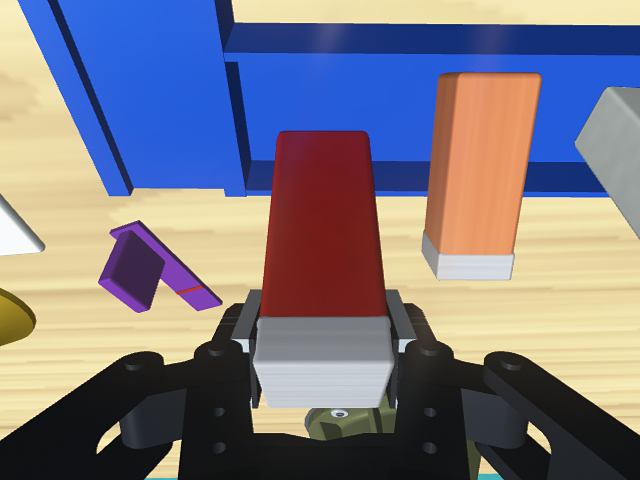

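View pics/scene3.png

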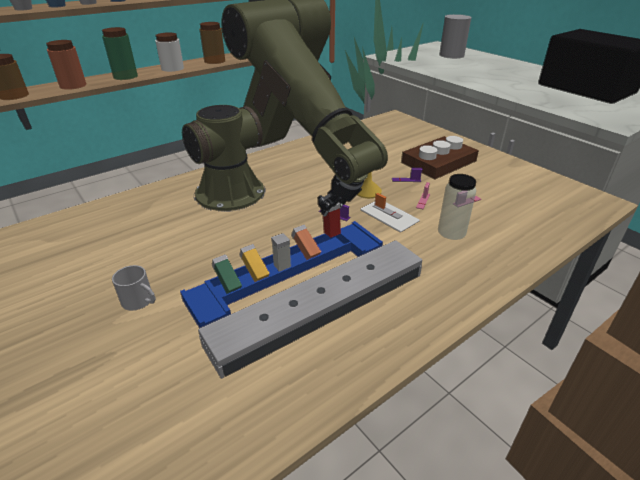

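```bash
python3 -m inch '[[[0.3,0.052,0,-0.031,0,-0.014,0],[0.3,0.052,0,-0.037,0,-0.014,0],[0.3,0,0,0,0,0,0]]]' 40; python3 - <<'E'
from h import *
st()
plan((-.1415,.16,.076),tool(125,-1),1)
E
```

```text
time: 5.35
ee_pos: [0.4821, 0.0792, 0.0827]
orientation: [-0.462, 0.011, 0.887, 0.021]
wrist_force: [-0.8, -0.1, -0.8]
finger_gap: 0.0375
t 5.35 p [0.4821 0.0792 0.0827] loc [-0.1392  0.1602  0.0827] elev -55.006781184559564 tx [-0.5728  0.0274 -0.8192] ty [-0.0478 -0.9989  0.    ] F [-0.8104 -0.1318 -0.7685] gap 0.037462394726470234 j [0.0576 0.676  1.4452 0.0604 1.6285 1.6607]
TOTAL shift [ 0.017  0.    -0.005] rot [ 0.001 -0.    -0.001] mm 7.070207233361845 deg 0.2623759616010383
[1, 0.017, 0.0, -0.005, 0.001, -0.0, -0.001]
```

```bash
python3 -m inch '[[[0.3,0.008,0,-0.006,0,0,0],[0.3,0.004,0,-0.003,0,0,0],[0.3,0,0,0,0,0,0]]]'; python3 - <<'E'
from h import *
st()
E
python3 -m inch '[[[0.3,0.004,0,-0.003,0,0,0],[0.3,0,0,0,0,0,0]]]'; python3 - <<'E'
from h import *
st()
cv2.imwrite("pics/w4.png",imaging.camera("wrist")[:,:,::-1])
E
```

```text
time: 5.72
ee_pos: [0.4833, 0.0793, 0.0785]
orientation: [-0.463, 0.011, 0.886, 0.021]
wrist_force: [-0.5, -0.8, -1.4]
finger_gap: 0.0376
t 5.725 p [0.4833 0.0793 0.0785] loc [-0.138   0.1603  0.0785] elev -55.15861894726157 tx [-0.5706  0.0277 -0.8207] ty [-0.0477 -0.9989 -0.0005] F [-0.5057 -0.7577 -1.4354] gap 0.03761743730316851 j [0.0575 0.6826 1.4442 0.0606 1.6202 1.66  ]
time: 5.98
ee_pos: [0.4835, 0.0793, 0.0771]
orientation: [-0.463, 0.011, 0.886, 0.021]
wrist_force: [-0.2, -0.4, 9.0]
finger_gap: 0.0376
t 5.975 p [0.4835 0.0793 0.0771] loc [-0.1377  0.1603  0.0771] elev -55.12952021350634 tx [-0.571   0.0279 -0.8204] ty [-0.0478 -0.9989 -0.0006] F [-0.1603 -0.401   9.0271] gap 0.03758563226302428 j [0.0574 0.6854 1.4435 0.0607 1.6186 1.6598]
```

View pics/w4.png

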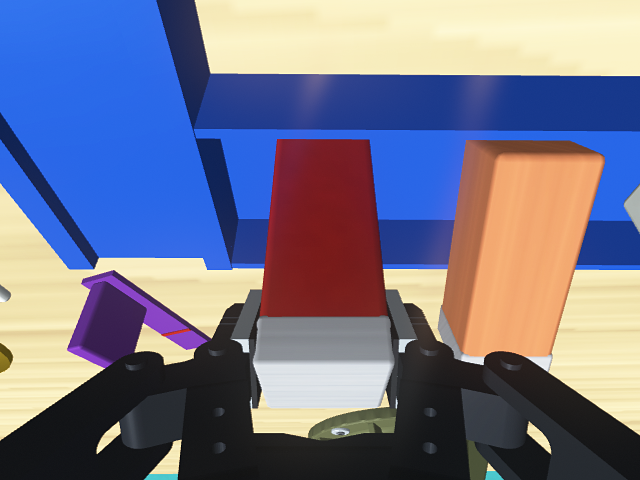

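```bash
python3 -m inch '[[[0.5,0,0,0,0,0,0],[0.6,0,0,0,0,0,0],[0.6,-0.06,0,0,0,0,0],[0.6,-0.12,0,0,0,0,0],[0.6,-0.12,0,0,0,0,0]]]'; python3 - <<'E'
from h import *
st()
plan((-.213,.08,.122),tool(62,-1),8)
cv2.imwrite("pics/w5.png",imaging.camera("wrist")[:,:,::-1])
E
```

```text
time: 6.65
ee_pos: [0.5524, 0.0759, 0.1755]
orientation: [-0.462, 0.011, 0.887, 0.021]
wrist_force: [-0.0, 0.2, -0.7]
finger_gap: 0.0512
t 6.65 p [0.5524 0.0759 0.1755] loc [-0.0688  0.1605  0.1755] elev -55.05224210308582 tx [-0.5722  0.0277 -0.8197] ty [-0.0478 -0.9989 -0.0004] F [-0.0216  0.1769 -0.6943] gap 0.05119893714834475 j [0.0469 0.7126 1.1455 0.0574 1.8909 1.6663]
TOTAL shift [0.317 0.2   0.22 ] rot [0.002 0.35  0.   ] mm 173.58848635119963 deg 62.948299261598244
[1, 0.04, 0.025, 0.027, 0.0, 0.044, 0.0]
[1, 0.035, 0.025, 0.033, 0.0, 0.044, 0.0]
[1, 0.031, 0.025, 0.037, 0.0, 0.044, 0.0]
[1, 0.025, 0.025, 0.041, 0.0, 0.044, 0.0]
[1, 0.019, 0.025, 0.044, 0.0, 0.044, 0.0]
[1, 0.013, 0.025, 0.046, 0.0, 0.044, 0.0]
[1, 0.007, 0.025, 0.048, 0.0, 0.044, 0.0]
[1, 0.0, 0.025, 0.048, 0.0, 0.044, 0.0]
```

View pics/w5.png

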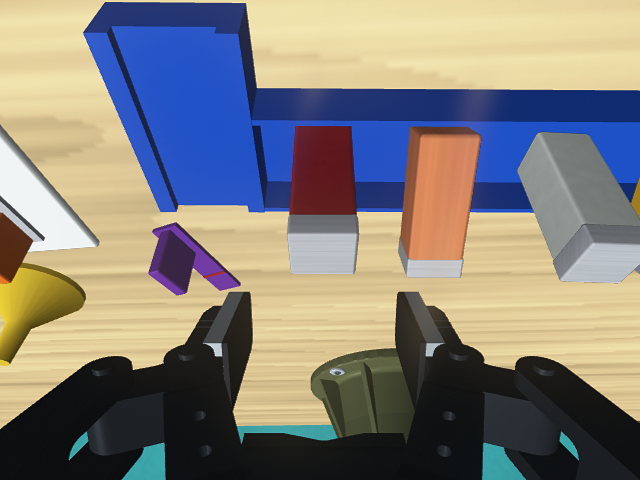

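```bash
python3 - <<'E'
from h import *
plan((-.20,.082,.19),tool(75,-1),5)
E
```

```text
TOTAL shift [0.171 0.195 0.291] rot [0.001 0.275 0.   ] mm 155.9802472952196 deg 49.493295656394885
[1, 0.034, 0.039, 0.058, 0.0, 0.055, 0.0]
[1, 0.024, 0.039, 0.063, 0.0, 0.055, 0.0]
[1, 0.013, 0.039, 0.066, 0.0, 0.055, 0.0]
[1, 0.001, 0.039, 0.067, 0.0, 0.055, 0.0]
[1, -0.011, 0.039, 0.067, 0.0, 0.055, 0.0]
```

```bash
python3 -m inch '[[[0.6,0.034,0.039,0.058,0,0.055,0],[0.6,0.024,0.039,0.063,0,0.055,0],[0.6,0.013,0.039,0.066,0,0.055,0],[0.6,0.001,0.039,0.067,0,0.055,0],[0.6,-0.011,0.039,0.067,0,0.055,0]]]'; python3 - <<'E'
from h import *
st()
plan((-.20,.082,.115),tool(62,-1),2)
plan((-.167,.082,.047),tool(62,-1),4)
E
```

```text
time: 7.32
ee_pos: [0.4131, 0.0041, 0.1849]
orientation: [0.793, -0.019, -0.609, -0.014]
wrist_force: [0.9, 0.1, 1.2]
finger_gap: 0.0512
t 7.325 p [0.4131 0.0041 0.1849] loc [-0.2041  0.0815  0.1849] elev -75.03138392685162 tx [ 0.258  -0.0124 -0.9661] ty [-0.0476 -0.9989  0.0001] F [0.9366 0.1253 1.245 ] gap 0.051231389639438296 j [-0.0844 -0.1008  2.0967  0.0122  0.8846  1.5275]
TOTAL shift [ 0.172 -0.001  0.035] rot [0.001 0.072 0.001] mm 70.03363239086882 deg 13.034215887704548
[1, 0.086, -0.001, 0.018, 0.001, 0.036, 0.0]
[1, 0.083, -0.001, 0.027, 0.001, 0.036, 0.0]
TOTAL shift [ 0.357 -0.001 -0.001] rot [0.001 0.072 0.001] mm 142.82120206249706 deg 13.034215887704548
[1, 0.089, -0.0, -0.0, 0.0, 0.018, 0.0]
[1, 0.089, -0.0, 0.005, 0.0, 0.018, 0.0]
[1, 0.089, -0.0, 0.01, 0.0, 0.018, 0.0]
[1, 0.088, -0.0, 0.015, 0.0, 0.018, 0.0]
```

```bash
python3 -m inch '[[[0.6,0.089,0,0,0,0.018,0],[0.6,0.089,0,0.005,0,0.018,0],[0.6,0.089,0,0.01,0,0.018,0],[0.6,0.086,0,0.013,0,0.018,0],[0.6,0,0,0,0,0,0]]]'; python3 - <<'E'
from h import *
st()
cv2.imwrite("pics/w6.png",imaging.camera("wrist")[:,:,::-1])
E
```

```text
time: 7.95
ee_pos: [0.4487, 0.0029, 0.0454]
orientation: [0.853, -0.02, -0.521, -0.013]
wrist_force: [0.4, 0.1, 0.6]
finger_gap: 0.0511
t 7.95 p [0.4487 0.0029 0.0454] loc [-0.1685  0.0822  0.0454] elev -62.777346683811345 tx [ 0.457  -0.0213 -0.8892] ty [-0.0479 -0.9989 -0.0007] F [0.4284 0.1304 0.6285] gap 0.05113554703302774 j [-0.0849  0.2026  2.2589  0.0858  0.206   1.4542]
```

View pics/w6.png

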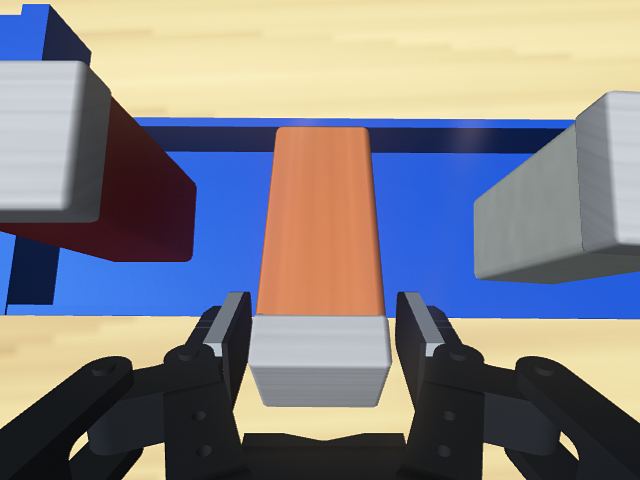

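```bash
python3 -m inch '[[[0.3,0,0,0,0,0,0],[0.3,0,0,0,0,0,0],[0.3,0,0,0,0,0,0]]]' 40;  python3 -m inch '[[[0.3,-0.047,0,-0.029,0,-0.025,0],[0.3,-0.049,0,-0.026,0,-0.025,0],[0.3,-0.051,0,-0.022,0,-0.025,0],[0.3,-0.052,0,-0.018,0,-0.025,0]]]'; python3 -m inch '[[[0.3,0.002,0,-0.01,0,-0.048,0],[0.3,0.001,0,-0.01,0,-0.048,0],[0.3,-0.001,0,-0.01,0,-0.048,0],[0.3,-0.002,0,-0.009,0,-0.048,0],[0.3,-0.003,0,-0.009,0,-0.048,0]]]' 40; python3 - <<'E'
from h import *
st()
plan((-.139,.082,.083),tool(125,-1),3)
E
```

```text
time: 8.38
ee_pos: [0.451, 0.0027, 0.0486]
orientation: [0.855, -0.02, -0.517, -0.013]
wrist_force: [-2.7, 0.7, 7.6]
finger_gap: 0.0373
time: 8.88
ee_pos: [0.4574, 0.0023, 0.1369]
orientation: [0.763, -0.018, -0.647, -0.016]
wrist_force: [-1.2, 0.2, -1.2]
finger_gap: 0.0376
time: 9.5
ee_pos: [0.4774, 0.0014, 0.135]
orientation: [-0.47, 0.011, 0.882, 0.021]
wrist_force: [-1.2, -0.3, -0.4]
finger_gap: 0.0374
t 9.5 p [0.4774 0.0014 0.135 ] loc [-0.1398  0.0822  0.135 ] elev -56.100388790044065 tx [-0.5571  0.0268 -0.83  ] ty [-0.0478 -0.9989 -0.0001] F [-1.1525 -0.3213 -0.4028] gap 0.03737758023180552 j [-0.0681  0.578   1.4607 -0.0113  1.6944  1.5525]
TOTAL shift [ 0.107  0.    -0.074] rot [ 0.001 -0.006 -0.001] mm 51.96491182364892 deg 1.1306565459409095
[1, 0.036, 0.0, -0.025, 0.0, -0.002, -0.0]
[1, 0.035, 0.0, -0.025, 0.0, -0.002, -0.0]
[1, 0.035, 0.0, -0.025, 0.0, -0.002, -0.0]
```

```bash
python3 -m inch '[[[0.3,0.036,0,-0.025,0,-0.002,0],[0.3,0.035,0,-0.025,0,-0.002,0],[0.3,0.035,0,-0.025,0,-0.002,0],[0.3,0.006,0,-0.004,0,0,0],[0.3,0,0,0,0,0,0]]]'; python3 -m inch '[[[0.3,0.004,0,-0.003,0,0,0],[0.3,0,0,0,0,0,0]]]'; python3 - <<'E'
from h import *
st()
E
```

```text
time: 10.12
ee_pos: [0.4782, 0.0014, 0.0798]
orientation: [-0.464, 0.011, 0.886, 0.021]
wrist_force: [0.1, -0.8, -1.2]
finger_gap: 0.0378
time: 10.38
ee_pos: [0.4784, 0.0014, 0.0778]
orientation: [-0.464, 0.011, 0.886, 0.021]
wrist_force: [0.7, 0.2, -1.2]
finger_gap: 0.0374
t 10.375 p [0.4784 0.0014 0.0778] loc [-0.1388  0.0823  0.0778] elev -55.29269216140684 tx [-0.5687  0.0276 -0.8221] ty [-0.0477 -0.9989 -0.0005] F [ 0.7182  0.1795 -1.2118] gap 0.03738790056377595 j [-0.0679  0.6653  1.4756 -0.0111  1.6064  1.5536]
```

```bash
python3 -m inch '[[[0.3,0.004,0,-0.003,0,0,0],[0.3,0,0,0,0,0,0]]]'; python3 -m inch '[[[0.5,0,0,0,0,0,0],[0.6,0,0,0,0,0,0],[0.6,-0.06,0,0,0,0,0],[0.6,-0.12,0,0,0,0,0],[0.6,-0.12,0,0,0,0,0]]]'; python3 - <<'E'
from h import *
st()
plan((-.20,-.08,.22),tool(80,-1),5)
cv2.imwrite("pics/w7.png",imaging.camera("wrist")[:,:,::-1])
E
```

```text
time: 10.62
ee_pos: [0.4788, 0.0014, 0.0769]
orientation: [-0.464, 0.011, 0.885, 0.021]
wrist_force: [0.9, 0.1, 12.1]
finger_gap: 0.0375
time: 11.25
ee_pos: [0.5472, -0.0019, 0.1752]
orientation: [-0.463, 0.011, 0.886, 0.021]
wrist_force: [-0.2, 0.3, -0.1]
finger_gap: 0.0514
t 11.25 p [ 0.5472 -0.0019  0.1752] loc [-0.0699  0.0825  0.1752] elev -55.22372950854366 tx [-0.5697  0.0277 -0.8214] ty [-0.0478 -0.9989 -0.0005] F [-0.227   0.2762 -0.1208] gap 0.05136753688840345 j [-0.066   0.6913  1.1804 -0.0104  1.8767  1.5524]
TOTAL shift [0.094 0.405 0.333] rot [ 0.001  0.249 -0.   ] mm 212.91853750014587 deg 44.777046689446415
[1, 0.019, 0.081, 0.067, 0.0, 0.05, -0.0]
[1, 0.008, 0.081, 0.069, 0.0, 0.05, -0.0]
[1, -0.002, 0.081, 0.069, 0.0, 0.05, -0.0]
[1, -0.013, 0.081, 0.068, 0.0, 0.05, -0.0]
[1, -0.024, 0.081, 0.065, 0.0, 0.05, -0.0]
```

View pics/w7.png

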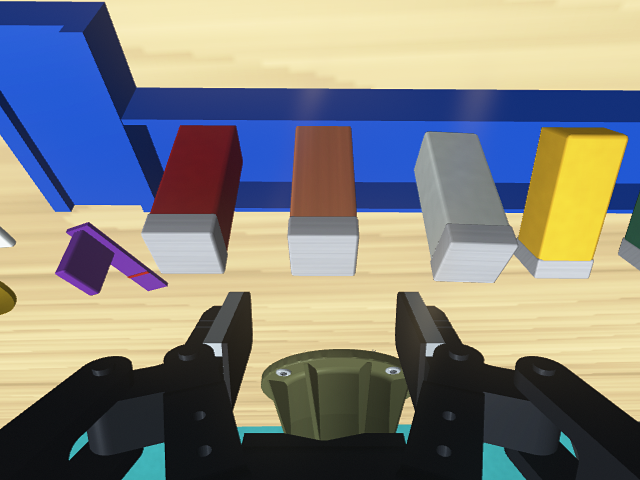

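```bash
python3 -m inch '[[[0.6,0.019,0.081,0.067,0,0.05,0],[0.6,0.008,0.081,0.069,0,0.05,0],[0.6,-0.002,0.081,0.069,0,0.05,0],[0.6,-0.013,0.081,0.068,0,0.05,0],[0.6,-0.02,0.081,0.065,0,0.05,0]]]'; python3 - <<'E'
from h import *
st()
cv2.imwrite("pics/w8.png",imaging.camera("wrist")[:,:,::-1])
E
```

```text
time: 11.92
ee_pos: [0.407, -0.1583, 0.2178]
orientation: [0.769, -0.019, -0.639, -0.015]
wrist_force: [0.6, -1.3, 0.5]
finger_gap: 0.0511
t 11.925 p [ 0.407  -0.1583  0.2178] loc [-0.2017 -0.0809  0.2178] elev -79.39112529696318 tx [ 0.1838 -0.0103 -0.9829] ty [-0.0476 -0.9989  0.0015] F [ 0.6264 -1.2709  0.5089] gap 0.051108313630046094 j [-0.4993 -0.0387  1.9466  0.0903  1.0677  1.082 ]
```

View pics/w8.png

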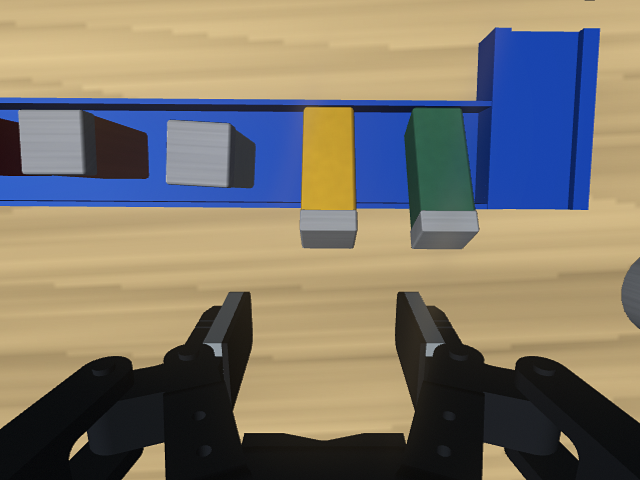

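```bash
python3 - <<'E'
from h import *
for p in((300,210),(357,210),(421,211),(478,211)): print(loc(ray("wrist",p,.082)))
plan((-.21,-.08,.13),tool(65,-1),2)
plan((-.167,-.08,.047),tool(62,-1),5)
E
```

```text
[-0.1736 -0.067   0.082 ]
[-0.1736 -0.1052  0.082 ]
[-0.1741 -0.148   0.082 ]
[-0.174  -0.1862  0.082 ]
TOTAL shift [ 0.213 -0.009  0.054] rot [ 0.001  0.078 -0.001] mm 88.13210111185145 deg 14.024056935783715
[1, 0.107, -0.004, 0.027, 0.001, 0.039, -0.0]
[1, 0.103, -0.004, 0.04, 0.001, 0.039, -0.0]
TOTAL shift [ 0.437 -0.009 -0.012] rot [ 0.001  0.095 -0.001] mm 175.09286239436992 deg 17.023743455255495
[1, 0.087, -0.002, -0.002, 0.0, 0.019, -0.0]
[1, 0.087, -0.002, 0.003, 0.0, 0.019, -0.0]
[1, 0.087, -0.002, 0.008, 0.0, 0.019, -0.0]
[1, 0.087, -0.002, 0.013, 0.0, 0.019, -0.0]
[1, 0.086, -0.002, 0.018, 0.0, 0.019, -0.0]
```

```bash
python3 -m inch '[[[0.62,0.087,0.001,-0.002,0,0.019,0],[0.62,0.087,0.001,0.003,0,0.019,0],[0.62,0.087,0.001,0.008,0,0.019,0],[0.62,0.06,0.001,0.01,0,0.019,0],[0.62,0,0,0,0,0,0]]]'; python3 - <<'E'
from h import *
st()
plan((-.167,-.084,.047),tool(62,-1),1)
cv2.imwrite("pics/w9.png",imaging.camera("wrist")[:,:,::-1])
E
```

```text
time: 12.6
ee_pos: [0.4325, -0.1597, 0.0893]
orientation: [0.837, -0.019, -0.546, -0.014]
wrist_force: [-0.7, 0.7, 0.7]
finger_gap: 0.0532
t 12.6 p [ 0.4325 -0.1597  0.0893] loc [-0.1762 -0.0811  0.0893] elev -66.27903014005338 tx [ 0.4019 -0.0171 -0.9155] ty [-0.0481 -0.9988 -0.0024] F [-0.7046  0.7431  0.7389] gap 0.05316635809156641 j [-0.5352  0.1403  2.1569  0.4007  0.5094  0.7659]
TOTAL shift [0.106 0.008 0.021] rot [0.001 0.024 0.001] mm 43.4244839762489 deg 4.288740731921151
[1, 0.106, 0.008, 0.021, 0.001, 0.024, 0.001]
```

View pics/w9.png

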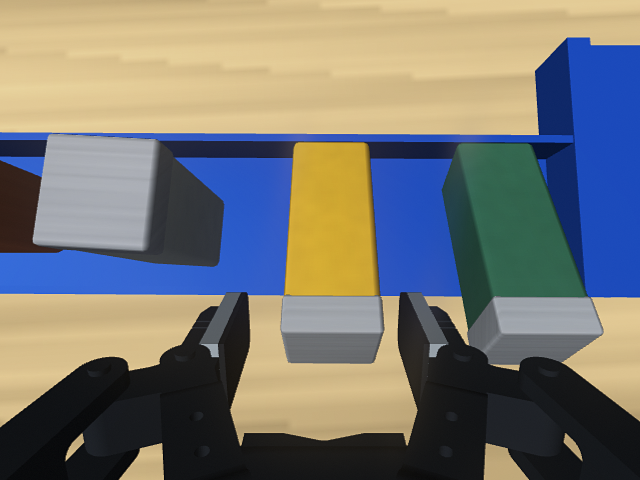

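```bash
python3 -m inch '[[[0.62,0,0.009,0,0,0,0],[0.62,0.053,0,0.008,0,0.012,0],[0.62,0.053,0,0.012,0,0.012,0],[0.62,0,0,0,0,0,0]]]'; python3 -m inch '[[[0.3,0,0,0,0,0,0],[0.3,0,0,0,0,0,0],[0.3,0,0,0,0,0,0]]]' 40; python3 - <<'E'
from h import *
st()
cv2.imwrite("pics/w10.png",imaging.camera("wrist")[:,:,::-1])
E
```

```text
time: 13.15
ee_pos: [0.444, -0.1642, 0.0488]
orientation: [0.858, -0.02, -0.514, -0.013]
wrist_force: [0.3, -0.5, 1.0]
finger_gap: 0.0532
time: 13.52
ee_pos: [0.4447, -0.1646, 0.0501]
orientation: [0.858, -0.021, -0.512, -0.012]
wrist_force: [-1.0, 0.7, 7.9]
finger_gap: 0.0375
t 13.525 p [ 0.4447 -0.1646  0.0501] loc [-0.1638 -0.0853  0.0501] elev -61.65012150848062 tx [ 0.4743 -0.023  -0.8801] ty [-0.0476 -0.9989  0.0004] F [-1.0093  0.6781  7.8964] gap 0.037496997768745086 j [-0.5511  0.2473  2.1879  0.7318  0.3494  0.4183]
```

View pics/w10.png

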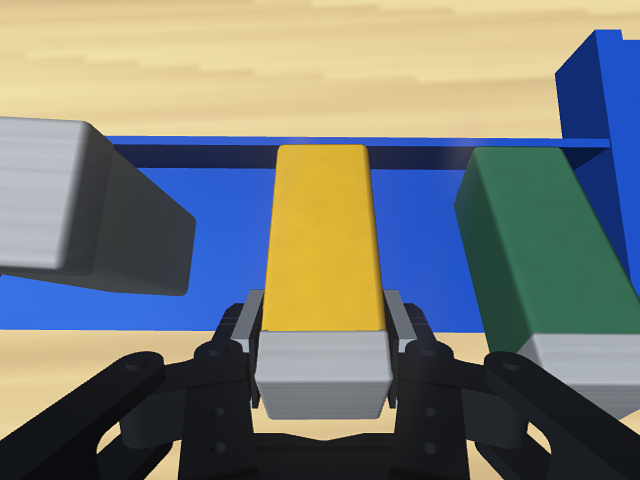

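```bash
python3 -m inch '[[[0.3,-0.047,0,-0.029,0,-0.025,0],[0.3,-0.049,0,-0.026,0,-0.025,0],[0.3,-0.051,0,-0.022,0,-0.025,0],[0.3,-0.052,0,-0.018,0,-0.025,0]]]'; python3 -m inch '[[[0.3,0.002,0,-0.01,0,-0.049,0],[0.3,0.001,0,-0.01,0,-0.049,0],[0.3,-0.001,0,-0.01,0,-0.049,0],[0.3,-0.002,0,-0.009,0,-0.049,0],[0.3,-0.003,0,-0.009,0,-0.049,0]]]' 40; python3 - <<'E'
from h import *
st()
plan((-.139,-.084,.083),tool(125,-1),3)
E
```

```text
time: 14.08
ee_pos: [0.4495, -0.1641, 0.1353]
orientation: [0.771, -0.017, -0.637, -0.016]
wrist_force: [0.1, 0.9, -1.4]
finger_gap: 0.0378
time: 14.7
ee_pos: [0.4697, -0.165, 0.1337]
orientation: [-0.474, 0.01, 0.88, 0.02]
wrist_force: [0.2, -0.6, -1.4]
finger_gap: 0.0376
t 14.7 p [ 0.4697 -0.165   0.1337] loc [-0.1388 -0.0844  0.1337] elev -56.65466126170791 tx [-0.549   0.0265 -0.8354] ty [-0.0453 -0.999  -0.002 ] F [ 0.2433 -0.5855 -1.4251] gap 0.03755564587770155 j [-0.3349  0.6063  1.4146 -0.157   1.6823  1.3082]
TOTAL shift [ 0.106 -0.001 -0.069] rot [ 0.002 -0.009 -0.001] mm 50.74736984215914 deg 1.7069360389705266
[1, 0.035, -0.0, -0.023, 0.001, -0.003, -0.0]
[1, 0.035, -0.0, -0.023, 0.001, -0.003, -0.0]
[1, 0.035, -0.0, -0.024, 0.001, -0.003, -0.0]
```

```bash
python3 -m inch '[[[0.3,0.036,0,-0.025,0,-0.002,0],[0.3,0.035,0,-0.025,0,-0.002,0],[0.3,0.035,0,-0.025,0,-0.002,0],[0.3,0.006,0,-0.004,0,0,0],[0.3,0,0,0,0,0,0]]]'; python3 -m inch '[[[0.3,0.004,0,-0.003,0,0,0],[0.3,0,0,0,0,0,0]]]';python3 -m inch '[[[0.3,0.004,0,-0.003,0,0,0],[0.3,0,0,0,0,0,0]]]'; python3 - <<'E'
from h import *
st()
E
```

```text
time: 15.32
ee_pos: [0.4711, -0.1647, 0.0787]
orientation: [-0.469, 0.009, 0.883, 0.021]
wrist_force: [-0.5, -0.3, -1.3]
finger_gap: 0.0376
time: 15.58
ee_pos: [0.4713, -0.1646, 0.0767]
orientation: [-0.468, 0.009, 0.883, 0.021]
wrist_force: [-0.4, -0.0, -1.7]
finger_gap: 0.0377
time: 15.82
ee_pos: [0.4715, -0.1646, 0.075]
orientation: [-0.468, 0.009, 0.883, 0.021]
wrist_force: [0.2, 0.2, 4.3]
finger_gap: 0.0375
t 15.825 p [ 0.4715 -0.1646  0.075 ] loc [-0.137  -0.0839  0.075 ] elev -55.87368914076494 tx [-0.5603  0.0283 -0.8278] ty [-0.0448 -0.999  -0.0038] F [0.1968 0.225  4.2565] gap 0.03754842684228366 j [-0.3327  0.6949  1.4276 -0.1569  1.5958  1.3244]
```

```bash
python3 -m inch '[[[0.5,0,0,0,0,0,0],[0.6,0,0,0,0,0,0],[0.6,-0.06,0,0,0,0,0],[0.6,-0.12,0,0,0,0,0],[0.6,-0.12,0,0,0,0,0]]]'; python3 - <<'E'
from h import *
st()
plan((-.20,-.166,.19),tool(75,-1),5)
cv2.imwrite("pics/w11.png",imaging.camera("wrist")[:,:,::-1])
E
```

```text
time: 16.45
ee_pos: [0.5391, -0.168, 0.1749]
orientation: [-0.468, 0.009, 0.883, 0.021]
wrist_force: [0.4, 0.1, 0.3]
finger_gap: 0.0517
t 16.45 p [ 0.5391 -0.168   0.1749] loc [-0.0693 -0.0838  0.1749] elev -55.821205761427215 tx [-0.561   0.0288 -0.8273] ty [-0.0449 -0.999  -0.0043] F [0.3846 0.1065 0.2946] gap 0.05166246755423003 j [-0.3056  0.7181  1.1334 -0.1484  1.8685  1.3074]
TOTAL shift [0.152 0.203 0.293] rot [0.003 0.273 0.001] mm 155.137620532893 deg 49.18126691316309
[1, 0.03, 0.041, 0.059, 0.001, 0.055, 0.0]
[1, 0.02, 0.041, 0.063, 0.001, 0.055, 0.0]
[1, 0.009, 0.041, 0.065, 0.001, 0.055, 0.0]
[1, -0.002, 0.041, 0.066, 0.001, 0.055, 0.0]
[1, -0.013, 0.041, 0.064, 0.001, 0.055, 0.0]
```

View pics/w11.png

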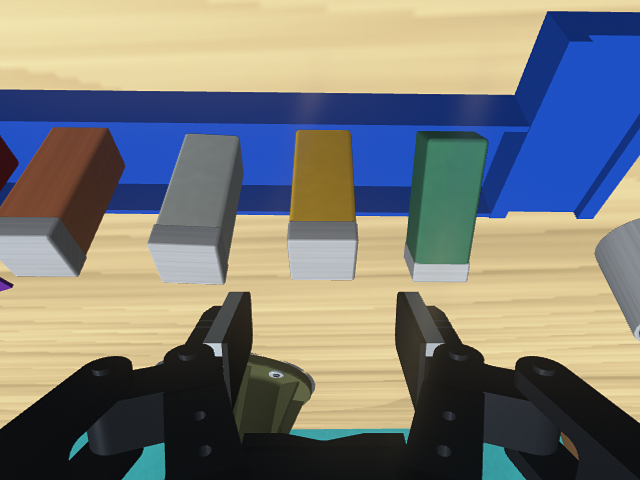

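```bash
python3 -m inch '[[[0.62,0.03,0.041,0.059,0,0.055,0],[0.62,0.02,0.041,0.063,0,0.055,0],[0.62,0.009,0.041,0.065,0,0.055,0],[0.62,-0.002,0.041,0.066,0,0.055,0],[0.62,-0.013,0.041,0.064,0,0.055,0]]]'; python3 -m inch '[[[0.62,0,0,0,0,0,0]]]'; python3 - <<'E'
from h import *
st()
plan((-.20,-.166,.12),tool(66,-1),2)
cv2.imwrite("pics/w12.png",imaging.camera("wrist")[:,:,::-1])
E
```

```text
time: 17.12
ee_pos: [0.4033, -0.2446, 0.189]
orientation: [0.797, -0.018, -0.604, -0.014]
wrist_force: [0.1, -1.2, -1.2]
finger_gap: 0.0528
time: 17.25
ee_pos: [0.4016, -0.2448, 0.1884]
orientation: [0.796, -0.018, -0.605, -0.016]
wrist_force: [-0.5, -0.8, 0.6]
finger_gap: 0.053
t 17.25 p [ 0.4016 -0.2448  0.1884] loc [-0.2026 -0.1676  0.1884] elev -74.54535722489112 tx [ 0.2663 -0.0094 -0.9638] ty [-0.0485 -0.9988 -0.0037] F [-0.4791 -0.776   0.5815] gap 0.05296233506699687 j [-0.7129  0.0509  1.9416  0.2073  0.9472  0.8026]
TOTAL shift [ 0.167 -0.003  0.039] rot [0.001 0.047 0.002] mm 68.4643627298627 deg 8.552620062827712
[1, 0.083, -0.002, 0.02, 0.0, 0.024, 0.001]
[1, 0.082, -0.002, 0.026, 0.0, 0.024, 0.001]
```

View pics/w12.png

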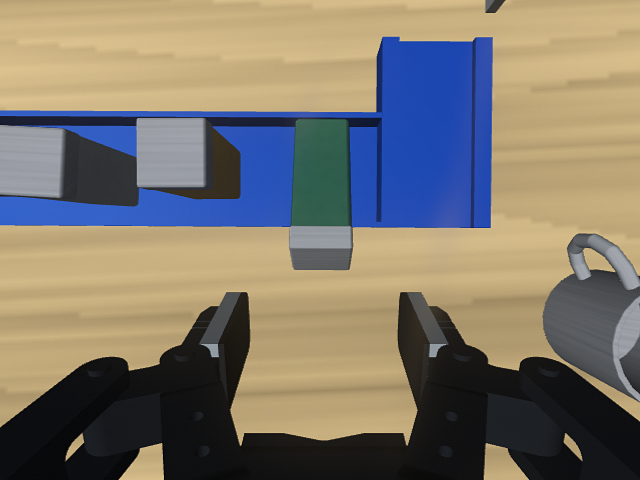

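```bash
python3 - <<'E'
from h import *
for p in((543,320),(570,240),(600,280)): print(ray("wrist",p,.085), ray("wrist",p,.04))
plan((-.165,-.1675,.048),tool(62,-1),4)
E
```

```text
[ 0.371  -0.3744  0.085 ] [ 0.3603 -0.3966  0.04  ]
[ 0.4184 -0.3925  0.085 ] [ 0.4159 -0.4178  0.04  ]
[ 0.3935 -0.4095  0.085 ] [ 0.3867 -0.4378  0.04  ]
TOTAL shift [0.363 0.002 0.006] rot [0.001 0.07  0.002] mm 145.33808068447803 deg 12.634367609739897
[1, 0.091, 0.0, 0.002, 0.0, 0.018, 0.0]
[1, 0.091, 0.0, 0.007, 0.0, 0.018, 0.0]
[1, 0.09, 0.0, 0.012, 0.0, 0.018, 0.0]
[1, 0.089, 0.0, 0.016, 0.0, 0.018, 0.0]
```

```bash
python3 -m inch '[[[0.62,0.091,0,0.002,0,0.018,0],[0.62,0.091,0,0.007,0,0.018,0],[0.62,0.09,0,0.012,0,0.018,0],[0.62,0.086,0,0.013,0,0.018,0],[0.62,0,0,0,0,0,0]]]'; python3 - <<'E'
from h import *
st()
cv2.imwrite("pics/w13.png",imaging.camera("wrist")[:,:,::-1])
E
```

```text
time: 17.92
ee_pos: [0.4406, -0.2438, 0.0467]
orientation: [0.857, -0.016, -0.514, -0.015]
wrist_force: [-0.5, 0.3, 1.3]
finger_gap: 0.0528
t 17.925 p [ 0.4406 -0.2438  0.0467] loc [-0.1637 -0.1646  0.0467] elev -61.94703419298387 tx [ 0.4701 -0.013  -0.8825] ty [-0.0433 -0.999  -0.0083] F [-0.4611  0.3192  1.3108] gap 0.052784977749427094 j [-0.7272  0.3239  2.0871  0.7564  0.4569  0.2471]
```

View pics/w13.png

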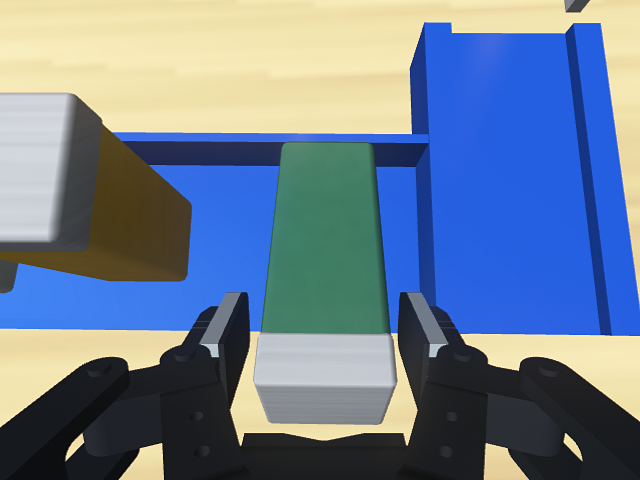

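```bash
python3 -m inch '[[[0.62,0,0.005,0,0.002,0,0],[0.3,0,0,0,0,0,0],[0.3,0,0,0,0,0,0],[0.3,0,0,0,0,0,0]]]' 40; python3 -m inch '[[[0.3,-0.047,0,-0.029,0,-0.025,0],[0.3,-0.049,0,-0.026,0,-0.025,0],[0.3,-0.051,0,-0.022,0,-0.025,0],[0.3,-0.052,0,-0.018,0,-0.025,0]]]';python3 -m inch '[[[0.3,0.002,0,-0.01,0,-0.049,0],[0.3,0.001,0,-0.01,0,-0.049,0],[0.3,-0.001,0,-0.01,0,-0.049,0],[0.3,-0.002,0,-0.009,0,-0.049,0],[0.3,-0.003,0,-0.009,0,-0.049,0]]]' 40; python3 - <<'E'
from h import *
st()
plan((-.138,-.165,.083),tool(125,-1),3)
E
```

```text
time: 18.48
ee_pos: [0.4414, -0.2478, 0.0504]
orientation: [0.859, -0.02, -0.512, -0.015]
wrist_force: [0.1, 0.5, 6.5]
finger_gap: 0.0376
time: 18.98
ee_pos: [0.4464, -0.2483, 0.1385]
orientation: [0.767, -0.018, -0.642, -0.019]
wrist_force: [-0.2, 0.3, -1.5]
finger_gap: 0.0374
time: 19.6
ee_pos: [0.4665, -0.2493, 0.1368]
orientation: [-0.469, 0.01, 0.883, 0.024]
wrist_force: [-0.9, -0.0, -0.3]
finger_gap: 0.0374
t 19.6 p [ 0.4665 -0.2493  0.1368] loc [-0.1376 -0.1688  0.1368] elev -55.94237524995775 tx [-0.5591  0.0326 -0.8285] ty [-0.0509 -0.9987 -0.005 ] F [-0.8752 -0.0002 -0.2858] gap 0.03740516424623224 j [-0.459   0.6624  1.3189 -0.2225  1.7135  1.1922]
TOTAL shift [ 0.112 -0.009 -0.075] rot [ 0.001 -0.005  0.001] mm 53.95074379356603 deg 0.9887948441952372
[1, 0.037, -0.003, -0.025, 0.0, -0.002, 0.0]
[1, 0.037, -0.003, -0.025, 0.0, -0.002, 0.0]
[1, 0.037, -0.003, -0.025, 0.0, -0.002, 0.0]
```

```bash
python3 -m inch '[[[0.3,0.037,-0.003,-0.025,0,-0.002,0],[0.3,0.037,-0.003,-0.025,0,-0.002,0],[0.3,0.037,-0.003,-0.025,0,-0.002,0],[0.3,0.006,0,-0.004,0,0,0],[0.3,0,0,0,0,0,0]]]'; python3 -m inch '[[[0.3,0.005,0,-0.0035,0,0,0],[0.3,0,0,0,0,0,0]]]';python3 -m inch '[[[0.3,0.004,0,-0.003,0,0,0],[0.3,0,0,0,0,0,0]]]'; python3 - <<'E'
from h import *
st()
E
```

```text
time: 20.23
ee_pos: [0.4663, -0.2453, 0.08]
orientation: [-0.463, 0.009, 0.886, 0.024]
wrist_force: [-0.1, 0.5, -0.5]
finger_gap: 0.0377
time: 20.48
ee_pos: [0.4664, -0.2452, 0.0775]
orientation: [-0.463, 0.009, 0.886, 0.024]
wrist_force: [0.4, -0.2, -0.7]
finger_gap: 0.0373
time: 20.72
ee_pos: [0.4663, -0.2451, 0.0752]
orientation: [-0.463, 0.008, 0.886, 0.024]
wrist_force: [-0.4, 0.5, -1.4]
finger_gap: 0.0372
t 20.725 p [ 0.4663 -0.2451  0.0752] loc [-0.1379 -0.1645  0.0752] elev -55.12313287969638 tx [-0.5708  0.0347 -0.8204] ty [-0.0503 -0.9987 -0.0072] F [-0.378   0.5407 -1.3872] gap 0.03722190849163567 j [-0.452   0.7445  1.3444 -0.2202  1.6237  1.22  ]
```

```bash
python3 -m inch '[[[0.3,0.004,0,-0.003,0,0,0],[0.3,0,0,0,0,0,0]]]'; python3 -m inch '[[[0.3,0.003,0,-0.002,0,0,0],[0.3,0,0,0,0,0,0]]]'; python3 - <<'E'
from h import *
st()
E
```

```text
time: 20.98
ee_pos: [0.4668, -0.2451, 0.0746]
orientation: [-0.463, 0.009, 0.886, 0.024]
wrist_force: [-0.3, 1.9, 10.2]
finger_gap: 0.0374
time: 21.22
ee_pos: [0.4672, -0.245, 0.0742]
orientation: [-0.463, 0.009, 0.886, 0.024]
wrist_force: [1.2, 4.6, 19.9]
finger_gap: 0.0376
t 21.225 p [ 0.4672 -0.245   0.0742] loc [-0.1371 -0.1644  0.0742] elev -55.21381613335694 tx [-0.5695  0.0338 -0.8213] ty [-0.0503 -0.9987 -0.0063] F [ 1.1615  4.603  19.8571] gap 0.03757887566457864 j [-0.4512  0.7464  1.3432 -0.22    1.6215  1.2213]
```

```bash
python3 -m inch '[[[0.5,0,0,0,0,0,0],[0.6,0,0,0,0,0,0],[0.6,-0.06,0,0,0,0,0],[0.6,-0.12,0,0,0,0,0],[0.6,-0.12,0,0,0,0,0]]]'; python3 - <<'E'
from h import *
st()
plan((-.25,0.0,.20),tool(80,-1),6)
cv2.imwrite("pics/w14.png",imaging.camera("wrist")[:,:,::-1])
E
```

```text
time: 21.85
ee_pos: [0.5354, -0.2492, 0.1713]
orientation: [-0.462, 0.008, 0.886, 0.024]
wrist_force: [0.1, -0.5, 0.1]
finger_gap: 0.0513
t 21.85 p [ 0.5354 -0.2492  0.1713] loc [-0.0688 -0.1651  0.1713] elev -55.084981010170004 tx [-0.5713  0.0351 -0.82  ] ty [-0.0505 -0.9987 -0.0075] F [ 0.1331 -0.5387  0.13  ] gap 0.05133347468207923 j [-0.4154  0.7805  1.0409 -0.2108  1.893   1.1957]
TOTAL shift [ 0.203 -0.414  0.41 ] rot [0.001 0.25  0.002] mm 246.80574893343228 deg 44.91515749190633
[1, 0.034, -0.069, 0.068, 0.0, 0.042, 0.0]
[1, 0.024, -0.069, 0.072, 0.0, 0.042, 0.0]
[1, 0.015, -0.069, 0.075, 0.0, 0.042, 0.0]
[1, 0.005, -0.069, 0.076, 0.0, 0.042, 0.0]
[1, -0.005, -0.069, 0.076, 0.0, 0.042, 0.0]
[1, -0.015, -0.069, 0.075, 0.0, 0.042, 0.0]
```

View pics/w14.png

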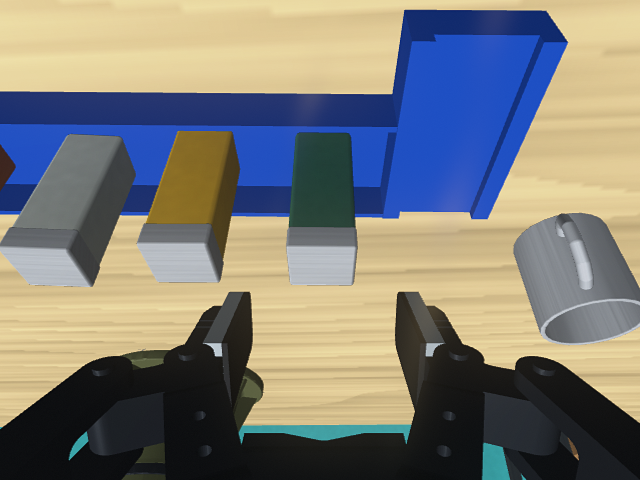

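```bash
python3 -m inch '[[[0.5,0.024,-0.069,0.068,0,0.042,0],[0.4,0.014,-0.069,0.072,0,0.042,0],[0.3,0.01,-0.069,0.075,0,0.042,0],[0.2,0.005,-0.069,0.076,0,0.042,0],[0.1,-0.005,-0.069,0.076,0,0.042,0]]]'; python3 -m inch '[[[0,0,-0.069,0.086,0,0.042,0],[0,0,0,0,0,0,0]]]'; python3 - <<'E'
from h import *
st()
plan((-.245,0.0,.022),tool(58,-1),4)
E
```

```text
time: 22.52
ee_pos: [0.3952, -0.1035, 0.2026]
orientation: [0.726, -0.016, -0.687, -0.02]
wrist_force: [0.5, -0.7, 0.9]
finger_gap: 0.0086
time: 22.78
ee_pos: [0.3603, -0.0734, 0.2007]
orientation: [0.769, -0.017, -0.638, -0.018]
wrist_force: [1.2, 0.1, 0.6]
finger_gap: -0.0
t 22.775 p [ 0.3603 -0.0734  0.2007] loc [-0.2528  0.0013  0.2007] elev -79.36642808553212 tx [ 0.1845 -0.0024 -0.9828] ty [-0.0496 -0.9987 -0.0069] F [1.1567 0.0656 0.6366] gap -4.191605260581874e-05 j [-0.3406 -0.1971  2.1279  0.0691  1.036   1.2504]
TOTAL shift [0.443 0.006 0.063] rot [0.    0.119 0.002] mm 178.85463918352514 deg 21.378479617381817
[1, 0.111, 0.002, 0.016, 0.0, 0.03, 0.001]
[1, 0.109, 0.001, 0.026, 0.0, 0.03, 0.001]
[1, 0.106, 0.001, 0.036, 0.0, 0.03, 0.001]
[1, 0.102, 0.001, 0.046, 0.0, 0.03, 0.001]
```

```bash
python3 - <<'E'
from h import *
plan((-.205,0.0,.024),tool(62,-1),4)
E
```

```text
TOTAL shift [ 0.456  0.007 -0.036] rot [0.    0.097 0.002] mm 183.04546787755044 deg 17.379468232077453
[1, 0.114, 0.002, -0.009, 0.0, 0.024, 0.001]
[1, 0.114, 0.001, -0.0, 0.0, 0.024, 0.001]
[1, 0.114, 0.001, 0.008, 0.0, 0.024, 0.001]
[1, 0.113, 0.001, 0.017, 0.0, 0.024, 0.001]
```

```bash
python3 -m inch '[[[0,0.114,0,-0.009,0,0.024,0.001],[0,0.114,0,0,0,0.024,0.001],[0,0.11,0,0.008,0,0.024,0.001],[0,0.1,0,0.017,0,0.024,0.001],[0,0,0,0,0,0,0]]]';  python3 - <<'E'
from h import *
st()
plan((-.18,0.0,.022),tool(62,-1),1)
cv2.imwrite("pics/w15.png",imaging.camera("wrist")[:,:,::-1])
E
```

```text
time: 23.4
ee_pos: [0.4068, -0.0718, 0.046]
orientation: [0.849, -0.014, -0.527, -0.018]
wrist_force: [-0.0, -0.1, 0.5]
finger_gap: -0.0001
t 23.4 p [ 0.4068 -0.0718  0.046 ] loc [-0.2065  0.0054  0.046 ] elev -63.66376706161773 tx [ 0.4436 -0.0049 -0.8962] ty [-0.0419 -0.999  -0.0153] F [-0.0274 -0.0994  0.4716] gap -0.0001325313323370287 j [-0.3523  0.1374  2.3334  0.574   0.277   0.7407]
TOTAL shift [ 0.083  0.015 -0.033] rot [0.001 0.009 0.006] mm 36.16905813887576 deg 1.9888642319813579
[1, 0.083, 0.015, -0.033, 0.001, 0.009, 0.006]
```

View pics/w15.png

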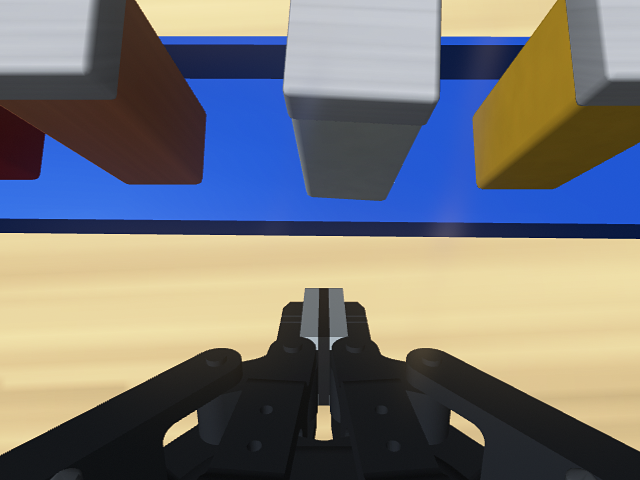

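```bash
python3 -m inch '[[[0,0.026,0.006,0.013,0.001,0.004,0.003],[0,0.026,0.006,0.013,0,0.004,0.003],[0,0,0,0,0,0,0]]]';  python3 - <<'E'
from h import *
st()
plan((-.16,0.0,.022),tool(62,-1),4)
E
```

```text
time: 23.82
ee_pos: [0.4078, -0.0764, 0.0251]
orientation: [0.857, -0.023, -0.515, -0.013]
wrist_force: [-0.5, -0.1, -0.2]
finger_gap: -0.0
t 23.825 p [ 0.4078 -0.0764  0.0251] loc [-0.2052  0.0008  0.0251] elev -61.96991222196461 tx [ 0.4693 -0.0253 -0.8827] ty [-0.0525 -0.9986  0.0007] F [-0.5298 -0.1086 -0.1735] gap -2.894032627224856e-05 j [-0.3571  0.2034  2.3523  0.8871  0.182   0.4209]
TOTAL shift [ 0.06   0.002 -0.096] rot [ 0. -0. -0.] mm 45.296192954279896 deg 0.05241870650527659
[1, 0.015, 0.001, -0.024, 0.0, -0.0, -0.0]
[1, 0.015, 0.001, -0.024, 0.0, -0.0, -0.0]
[1, 0.015, 0.001, -0.024, 0.0, -0.0, -0.0]
[1, 0.015, 0.001, -0.024, 0.0, -0.0, -0.0]
```

```bash
python3 -m inch '[[[0,0.0117,0,-0.022,0,0,0],[0,0.0117,0,-0.022,0,0,0],[0,0.0117,0,-0.022,0,0,0],[0,0.0117,0,-0.022,0,0,0],[0,0,0,0,0,0,0]]]';  python3 - <<'E'
from h import *
st()
cv2.imwrite("pics/w16.png",imaging.camera("wrist")[:,:,::-1])
E
```

```text
time: 24.45
ee_pos: [0.4481, -0.0787, 0.0257]
orientation: [0.857, -0.023, -0.514, -0.013]
wrist_force: [-0.3, 0.2, -0.1]
finger_gap: 0.0001
t 24.45 p [ 0.4481 -0.0787  0.0257] loc [-0.1649  0.0006  0.0257] elev -61.89926429266624 tx [ 0.4703 -0.0264 -0.8821] ty [-0.0525 -0.9986  0.0019] F [-0.2579  0.214  -0.1052] gap 5.572509922897137e-05 j [-0.3214  0.2694  2.2545  0.7215  0.1881  0.6188]
```

View pics/w16.png

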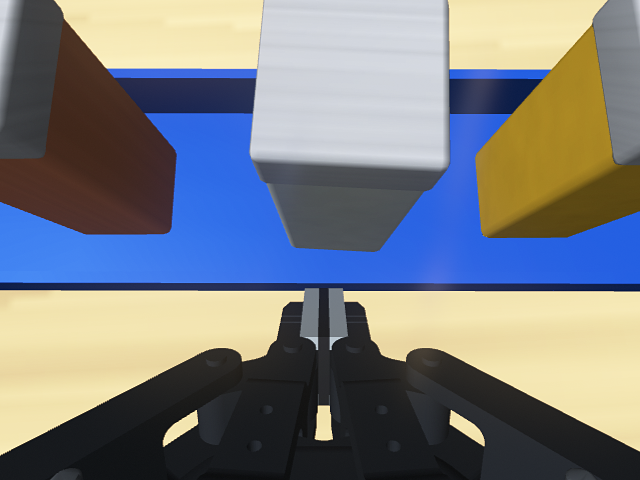

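```bash
python3 -m inch '[[[0,0.0117,0,-0.022,0,0,0],[0,0.0117,0,-0.022,0,0,0],[0,0.0117,0,-0.022,0,0,0]]]'; python3 -m inch '[[[0,0.009,0,-0.017,0,0,0]]]';   python3 - <<'E'
from h import *
st()
cv2.imwrite("pics/w17.png",imaging.camera("wrist")[:,:,::-1])
cv2.imwrite("pics/top17.png",imaging.camera("top")[:,:,::-1])
E
```

```text
time: 24.88
ee_pos: [0.4766, -0.08, 0.0247]
orientation: [0.857, -0.023, -0.515, -0.013]
wrist_force: [-3.7, -0.4, 2.5]
finger_gap: 0.0
time: 25.0
ee_pos: [0.4845, -0.0805, 0.0247]
orientation: [0.857, -0.023, -0.515, -0.013]
wrist_force: [-4.9, 0.8, 2.4]
finger_gap: 0.0002
t 25.0 p [ 0.4845 -0.0805  0.0247] loc [-0.1284  0.0008  0.0247] elev -62.01802294817006 tx [ 0.4685 -0.026  -0.8831] ty [-0.0528 -0.9986  0.0014] F [-4.8559  0.7557  2.4186] gap 0.00017444719271720297 j [-0.295   0.3311  2.1625  0.5806  0.2043  0.7844]
```

View pics/w17.png

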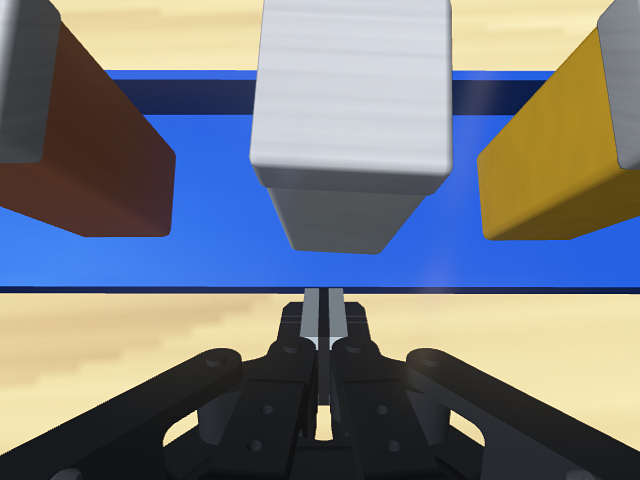

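View pics/top17.png

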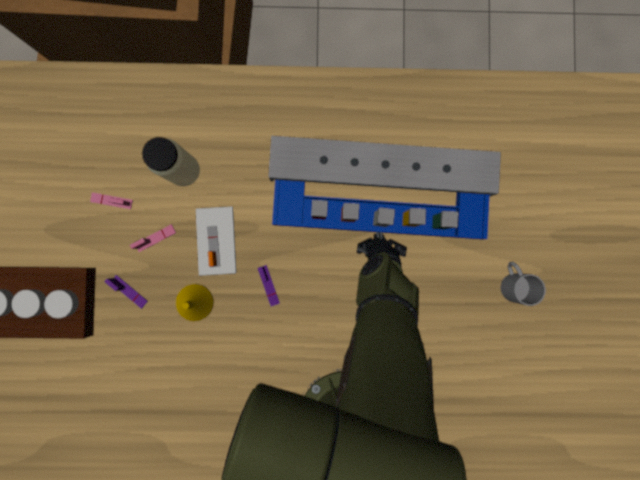

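```bash
python3 -m inch '[[[0,0.009,0,-0.017,0,0,0],[0,0.009,0,-0.017,0,0,0]]]'; python3 -m inch '[[[0,0.0047,0,-0.009,0,0,0]]]'; python3 -m inch '[[[0,0.0047,0,-0.009,0,0,0]]]'; python3 -m inch '[[[0,0.0035,0,-0.0066,0,0,0]]]';   python3 - <<'E'
from h import *
st()
E
```

```text
time: 25.35
ee_pos: [0.5, -0.0814, 0.0244]
orientation: [0.857, -0.023, -0.515, -0.013]
wrist_force: [-4.3, 0.3, 1.9]
finger_gap: -0.0002
time: 25.48
ee_pos: [0.5043, -0.0816, 0.0244]
orientation: [0.857, -0.023, -0.515, -0.013]
wrist_force: [-4.6, 0.5, 2.5]
finger_gap: -0.0001
time: 25.6
ee_pos: [0.5082, -0.0818, 0.0244]
orientation: [0.857, -0.023, -0.515, -0.013]
wrist_force: [-4.5, -0.7, 1.6]
finger_gap: -0.0002
time: 25.72
ee_pos: [0.5101, -0.0818, 0.024]
orientation: [0.856, -0.023, -0.516, -0.013]
wrist_force: [-39.5, -3.1, 28.1]
finger_gap: 0.0001
t 25.725 p [ 0.5101 -0.0818  0.024 ] loc [-0.1028  0.0009  0.024 ] elev -62.11974490466805 tx [ 0.4669 -0.0255 -0.8839] ty [-0.0528 -0.9986  0.0009] F [-39.4869  -3.1492  28.0525] gap 7.95763597177201e-05 j [-0.2795  0.3736  2.0964  0.4952  0.2213  0.8843]
```

```bash
python3 -m inch '[[[0,-0.006,0,0.011,0,0,0],[0,-0.0234,0,0.044,0,0,0],[0,-0.0234,0,0.044,0,0,0],[0,-0.1,0,0.03,0,0,0],[0,-0.1,0,0,0,-0.03,0]]]';   python3 - <<'E'
from h import *
st()
plan((-.25,0.1,.28),tool(90,-1),4)
for n in("wrist","top","scene"):cv2.imwrite(f"pics/{n}18.png",imaging.camera(n)[:,:,::-1])
a=cv2.imread("pics/top18.png")
cv2.imwrite("pics/top18c.png",cv2.resize(a[125:285,190:510],None,fx=2.5,fy=2.5,interpolation=cv2.INTER_CUBIC))
E
```

```text
time: 26.35
ee_pos: [0.4175, -0.0764, 0.0874]
orientation: [0.832, -0.022, -0.554, -0.015]
wrist_force: [0.5, 0.5, -0.1]
finger_gap: -0.0001
t 26.35 p [ 0.4175 -0.0764  0.0874] loc [-0.1955  0.0014  0.0874] elev -67.27298003049755 tx [ 0.3858 -0.02   -0.9224] ty [-0.0527 -0.9986 -0.0004] F [ 0.5315  0.5253 -0.1344] gap -7.54797480476774e-05 j [-0.3286  0.06    2.2492  0.2396  0.4608  1.1001]
TOTAL shift [-0.497 -0.247 -0.06 ] rot [-0.    -0.126  0.   ] mm 223.1574513180679 deg 22.72703518230238
[1, -0.124, -0.062, -0.015, -0.0, -0.032, 0.0]
[1, -0.125, -0.062, -0.003, -0.0, -0.032, 0.0]
[1, -0.125, -0.062, 0.01, -0.0, -0.032, 0.0]
[1, -0.123, -0.062, 0.022, -0.0, -0.032, 0.0]
```

View pics/top18c.png

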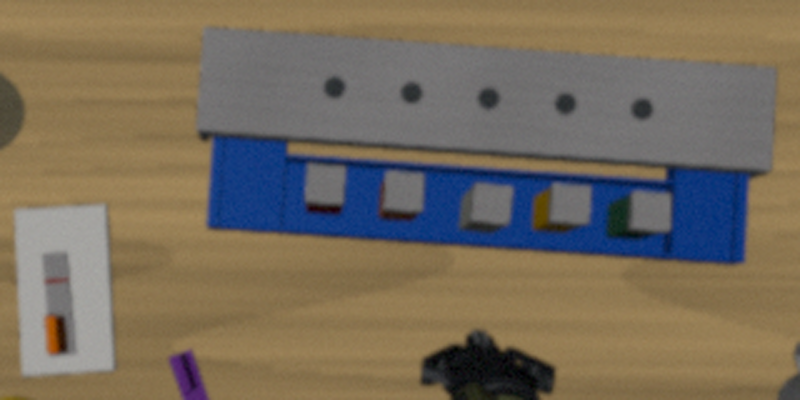

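View pics/scene18.png

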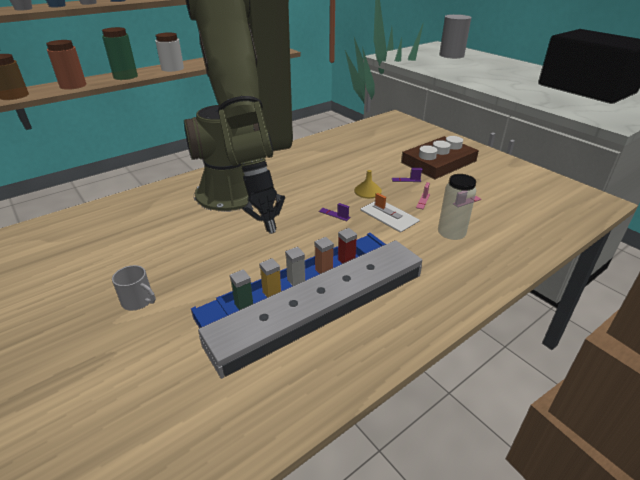

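```bash
python3 - <<'E'
from h import *
# blade world target
b=np.radians(5); a=np.array([np.cos(b),np.sin(b),0]); c=np.array([-np.sin(b),np.cos(b),0])
Rt=tool(90,-1,a,c); P=np.array([.415,.352,.21])
T=pose(); rv=R.from_matrix(T[:3,:3].T@Rt).as_rotvec(); n=9
print(np.linalg.norm(P-T[:3,3]),np.degrees(np.linalg.norm(rv)))
for i in range(n):
    Ri=T[:3,:3]@R.from_rotvec(rv*i/n).as_matrix(); print((Ri.T@(P-T[:3,3])/n/.4).round(3),(rv/n/np.pi).round(3))
print("funnel",ray("top",(187,304),.085),"carafe",ray("top",(160,154),.19))
E
```

```text
0.4454046525817238 24.565454616781757
[-0.034 -0.119 -0.006] [-0.005 -0.014 -0.001]
[-0.034 -0.119 -0.006] [-0.005 -0.014 -0.001]
[-0.034 -0.119 -0.007] [-0.005 -0.014 -0.001]
[-0.034 -0.119 -0.007] [-0.005 -0.014 -0.001]
[-0.034 -0.119 -0.007] [-0.005 -0.014 -0.001]
[-0.033 -0.119 -0.008] [-0.005 -0.014 -0.001]
[-0.033 -0.119 -0.008] [-0.005 -0.014 -0.001]
[-0.033 -0.119 -0.008] [-0.005 -0.014 -0.001]
[-0.033 -0.119 -0.008] [-0.005 -0.014 -0.001]
funnel [0.3033 0.402  0.085 ] carafe [0.6526 0.4421 0.19  ]
```

```bash
python3 -m inch '[[[0,-0.13,0,0,-0.005,-0.014,-0.001],[0,-0.13,-0.03,0,-0.005,-0.014,-0.001],[0.2,-0.034,-0.119,-0.007,-0.005,-0.014,-0.001],[0.3,-0.01,-0.12,-0.007,-0.005,-0.014,-0.001],[0.4,0,-0.12,-0.007,-0.005,-0.014,-0.001]]]'; python3 -m inch '[[[0.5,0,-0.12,-0.008,-0.005,-0.014,-0.001],[0.5,0,-0.12,-0.008,-0.005,-0.014,-0.001],[0.5,0,-0.12,-0.008,-0.005,-0.014,-0.001],[0.5,0,-0.12,-0.008,-0.005,-0.014,-0.001],[0.5,0,-0.12,-0.008,0,0,0]]]'; python3 -m inch '[[[0.5,0,-0.12,0,0,0,0],[0.5,0,0,0,0,0,0]]]'; python3 - <<'E'
from h import *
st()
cv2.imwrite("pics/w19.png",imaging.camera("wrist")[:,:,::-1])
E
```

```text
time: 27.12
ee_pos: [0.3853, 0.0837, 0.2021]
orientation: [0.768, 0.011, -0.64, 0.011]
wrist_force: [1.4, -0.9, 0.4]
finger_gap: 0.034
time: 27.75
ee_pos: [0.3861, 0.3244, 0.2012]
orientation: [0.707, 0.035, -0.706, 0.032]
wrist_force: [-0.0, -0.5, 0.2]
finger_gap: 0.0429
time: 28.0
ee_pos: [0.3808, 0.3725, 0.2008]
orientation: [0.707, 0.036, -0.706, 0.034]
wrist_force: [0.6, 0.0, 0.2]
finger_gap: 0.0424
t 28.0 p [0.3808 0.3725 0.2008] loc [-0.2556  0.4478  0.2008] elev -89.82185369032146 tx [ 0.0012  0.0029 -1.    ] ty [ 0.0976 -0.9952 -0.0027] F [0.6327 0.0466 0.2416] gap 0.04242366720264033 j [0.705  0.2871 1.6106 0.0015 1.2411 2.1776]
```

View pics/w19.png

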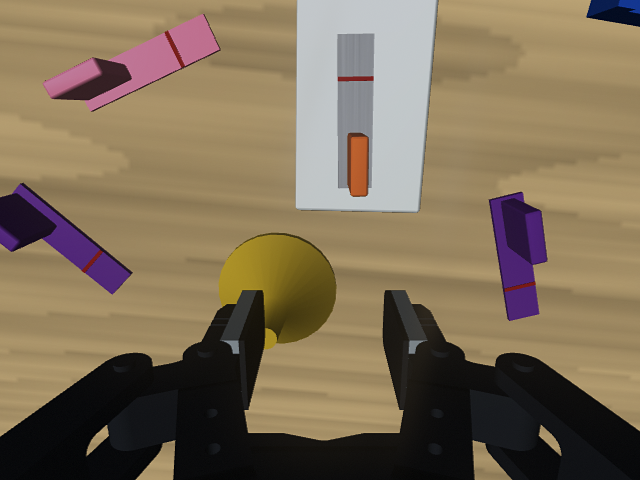

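```bash
python3 - <<'E'
from h import *
tip=(ray("wrist",(338,34),.012)+ray("wrist",(374,34),.012))/2
line=(ray("wrist",(338,78),.012)+ray("wrist",(373,78),.012))/2
bk=(ray("wrist",(338,187),.012)+ray("wrist",(372,187),.012))/2
gf=ray("wrist",(358.5,138),.058);gb=ray("wrist",(359,195),.058)
print(tip,line,bk,gf,gb)
for u,v in((bk,tip),(gb,gf)): print(np.degrees(np.arctan2(*(v-u)[[1,0]])),np.linalg.norm(v-u))
print("grip", (gf+gb)/2, "orig via strip", bk+(tip-bk)*22/110)
for p in((300,0),(296,209),(419,211),(437,0)): print("rest",ray("wrist",p,.008))
E
```

```text
[0.5037 0.361  0.012 ] [0.4746 0.358  0.012 ] [0.3954 0.3491 0.012 ] [0.4351 0.3546 0.058 ] [0.398  0.3498 0.058 ]
6.298926914682873 0.10892076992441753
7.311764470994105 0.03743629541358129
grip [0.4166 0.3522 0.058 ] orig via strip [0.4171 0.3515 0.012 ]
rest [0.5223 0.4024 0.008 ]
rest [0.3727 0.3934 0.008 ]
rest [0.3805 0.2957 0.008 ]
rest [0.5314 0.307  0.008 ]
```

```bash
cat >> h.py <<'E'
def planw(P,Rt,n,T=None):
    T=pose() if T is None else T; rv=R.from_matrix(T[:3,:3].T@Rt).as_rotvec(); P=np.asarray(P)
    print("mm",1000*np.linalg.norm(P-T[:3,3]),"deg",np.degrees(np.linalg.norm(rv)))
    for i in range(n):
        Ri=T[:3,:3]@R.from_rotvec(rv*i/n).as_matrix(); print((Ri.T@(P-T[:3,3])/n/.4).round(4),(rv/n/np.pi).round(4))
def yawtool(deg):
    b=np.radians(deg); return tool(90,-1,np.array([np.cos(b),np.sin(b),0]),np.array([-np.sin(b),np.cos(b),0]))
E
python3 - <<'E'
from h import *
planw((.417,.352,.09),yawtool(6.5),3)
E
```

```text
mm 118.18137218300345 deg 0.9953297927992505
[ 0.0925  0.0187 -0.0281] [-0.0018 -0.0002  0.0002]
[ 0.0925  0.0188 -0.028 ] [-0.0018 -0.0002  0.0002]
[ 0.0925  0.0189 -0.0279] [-0.0018 -0.0002  0.0002]
```

```bash
python3 -m inch '[[[0.5,0.05,0.019,-0.04,-0.002,0,0],[0.5,0.11,0.019,-0.036,-0.002,0,0],[0.5,0.115,0.019,-0.008,-0.002,0,0],[0.5,0,0,0,0,0,0]]]'; python3 - <<'E'
from h import *
st()
planw((.417,.352,.024),yawtool(6.5),2)
cv2.imwrite("pics/w20.png",imaging.camera("wrist")[:,:,::-1])
E
```

```text
time: 28.55
ee_pos: [0.4176, 0.3474, 0.0893]
orientation: [-0.706, -0.038, 0.707, -0.04]
wrist_force: [0.3, 0.4, 1.3]
finger_gap: 0.0428
t 28.55 p [0.4176 0.3474 0.0893] loc [-0.2176  0.4246  0.0893] elev -89.81459393887182 tx [-0.0014 -0.0029 -1.    ] ty [ 0.1089 -0.9941  0.0028] F [0.3154 0.3887 1.2678] gap 0.04279521703197626 j [ 0.6272  0.4466  1.6767 -0.0018  1.0212  2.0899]
mm 65.50713166503019 deg 0.3119989223416008
[ 0.0817 -0.006  -0.    ] [-0.0007  0.0003 -0.0004]
[ 0.0817 -0.0059  0.    ] [-0.0007  0.0003 -0.0004]
```

View pics/w20.png

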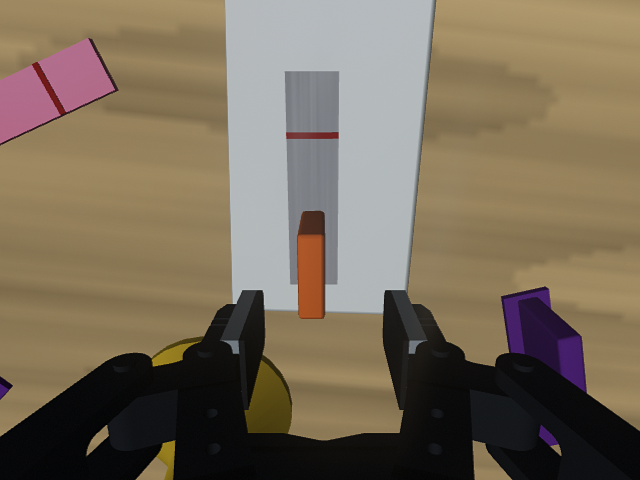

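```bash
python3 -m inch '[[[0.5,0.04,-0.006,0,-0.001,0,0],[0.5,0.06,-0.006,0,0,0,0],[0.5,0.06,0,0,0,0,0],[0.5,0,0,0,0,0,0]]]'; python3 - <<'E'
from h import *
st()
cv2.imwrite("pics/w21.png",imaging.camera("wrist")[:,:,::-1])
E
```

```text
time: 29.1
ee_pos: [0.4174, 0.3548, 0.0283]
orientation: [0.707, 0.04, -0.705, 0.041]
wrist_force: [0.5, 0.3, -0.1]
finger_gap: 0.0425
t 29.1 p [0.4174 0.3548 0.0283] loc [-0.2182  0.432   0.0283] elev -89.80651388142616 tx [ 0.0034 -0.0002 -1.    ] ty [ 0.1144 -0.9934  0.0006] F [ 0.4874  0.3339 -0.0619] gap 0.04252331187566854 j [ 0.6386  0.5477  1.694  -0.0027  0.8973  2.0965]
```

View pics/w21.png

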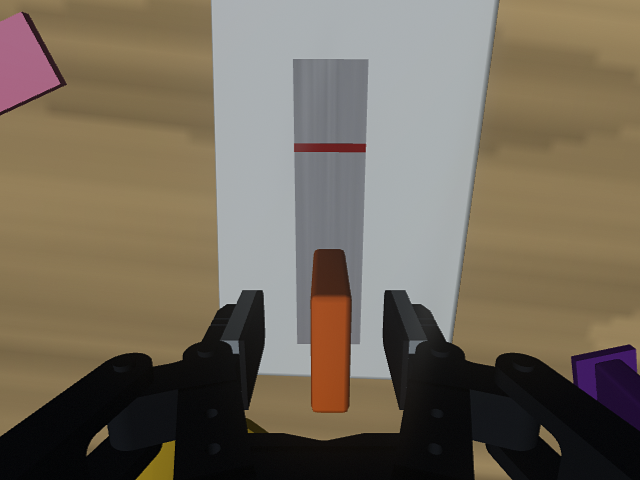

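```bash
python3 -m inch '[[[0.5,0.01,0.0055,0,0,0,0],[0.1,0,0,0,0,0,0],[0.05,0,0,0,0,0,0],[0.05,0,0,0,0,0,0]]]' 60; python3 -m inch '[[[0.05,0,0,0,0,0,0]]]' 100; python3 - <<'E'
from h import *
st(); o=manip.get_obs(); np.save("grasp.npy",np.r_[o['ee_pos'],o['orientation']])
print(imaging.get_calibration("wrist")['mount'])
cv2.imwrite("pics/w22.png",imaging.camera("wrist")[:,:,::-1])
E
```

```text
time: 29.65
ee_pos: [0.4184, 0.3529, 0.0257]
orientation: [0.708, 0.041, -0.704, 0.04]
wrist_force: [-0.4, -0.6, 5.1]
finger_gap: 0.011
time: 29.78
ee_pos: [0.4185, 0.3529, 0.0258]
orientation: [0.708, 0.041, -0.704, 0.04]
wrist_force: [-1.1, -1.7, 7.1]
finger_gap: 0.0106
t 29.775 p [0.4185 0.3529 0.0258] loc [-0.217   0.4301  0.0258] elev -89.67330171616388 tx [ 0.0056  0.0013 -1.    ] ty [ 0.1139 -0.9935 -0.0006] F [-1.1196 -1.7245  7.1228] gap 0.010612900942024077 j [ 0.6347  0.5502  1.6977 -0.0029  0.8886  2.0932]
[[ 0.001   0.2786 -0.9604 -0.1422]
 [ 1.     -0.0001  0.001  -0.0007]
 [ 0.0002 -0.9604 -0.2786 -0.0703]
 [ 0.      0.      0.      1.    ]]
```

View pics/w22.png

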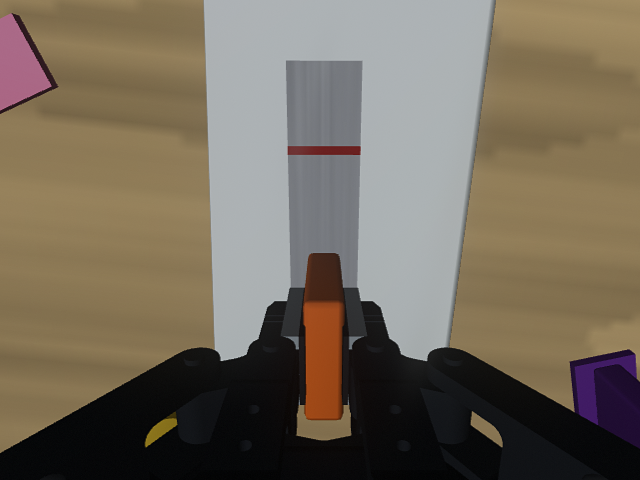

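```bash
python3 -m inch '[[[0.05,-0.03,0,0,0,0,0],[0.05,-0.1,0,0,0,0,0],[0.05,-0.1,0,0,0,0,0],[0.05,0,0,0,0,0,0]]]' 100; python3 - <<'E'
from h import *
st()
q=np.load("grasp.npy"); Rg=R.from_quat(q[3:]).as_matrix()
yg=np.degrees(np.arctan2(*(-Rg[:3,2])[[1,0]])); print("yaw",yg)
Rt=R.from_euler('z',-3.0-yg,degrees=True).as_matrix()@Rg
planw(w(-.14,.245,.12),Rt,4)
cv2.imwrite("pics/w23.png",imaging.camera("wrist")[:,:,::-1])
E
```

```text
time: 30.32
ee_pos: [0.4187, 0.3534, 0.1205]
orientation: [0.709, 0.042, -0.703, 0.039]
wrist_force: [-0.6, -0.3, -1.7]
finger_gap: 0.0103
t 30.325 p [0.4187 0.3534 0.1205] loc [-0.2168  0.4307  0.1205] elev -89.43549628218227 tx [ 0.0091  0.0039 -1.    ] ty [ 0.114  -0.9935 -0.0028] F [-0.5849 -0.3232 -1.6502] gap 0.010273655606252317 j [ 0.6352  0.4072  1.6503 -0.0026  1.0745  2.093 ]
yaw 6.54085899813085
mm 200.90671825945444 deg 9.546051894455063
[ 0.0002  0.1224 -0.0281] [ 0.0133 -0.0003  0.0003]
[ 0.0003  0.1211 -0.0332] [ 0.0133 -0.0003  0.0003]
[ 0.0004  0.1196 -0.0382] [ 0.0133 -0.0003  0.0003]
[ 0.0004  0.1179 -0.0431] [ 0.0133 -0.0003  0.0003]
```

View pics/w23.png

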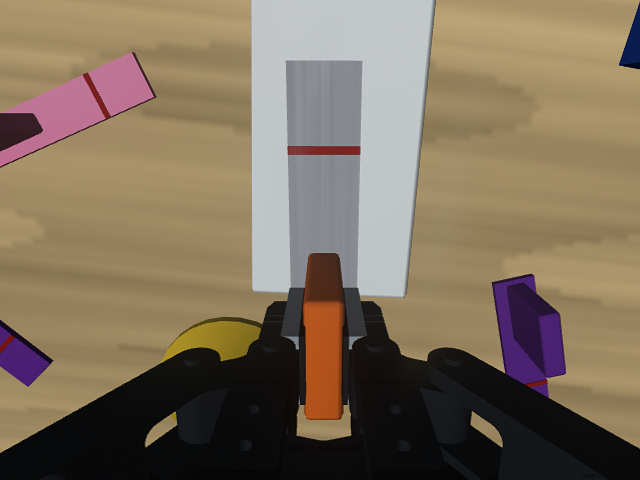

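```bash
python3 -m inch '[[[0.05,0,0.122,-0.028,0.0133,0,0],[0.05,0,0.121,-0.033,0.0133,0,0],[0.05,0,0.12,-0.038,0.0133,0,0],[0.05,0,0.118,-0.043,0.0133,0,0],[0.05,0,0,0,0,0,0]]]' 100; python3 - <<'E'
from h import *
st()
cv2.imwrite("pics/w24.png",imaging.camera("wrist")[:,:,::-1])
E
```

```text
time: 31.0
ee_pos: [0.4846, 0.1605, 0.1161]
orientation: [0.708, -0.02, -0.706, -0.02]
wrist_force: [0.3, 0.8, -0.4]
finger_gap: 0.0109
t 31.0 p [0.4846 0.1605 0.1161] loc [-0.141   0.2414  0.1161] elev -89.85324743896939 tx [ 0.0026 -0.0002 -1.    ] ty [-0.0573 -0.9984  0.0001] F [ 0.2724  0.7517 -0.3944] gap 0.010928895070025544 j [ 0.2484  0.3414  1.7552 -0.001   1.0425  1.877 ]
```

View pics/w24.png

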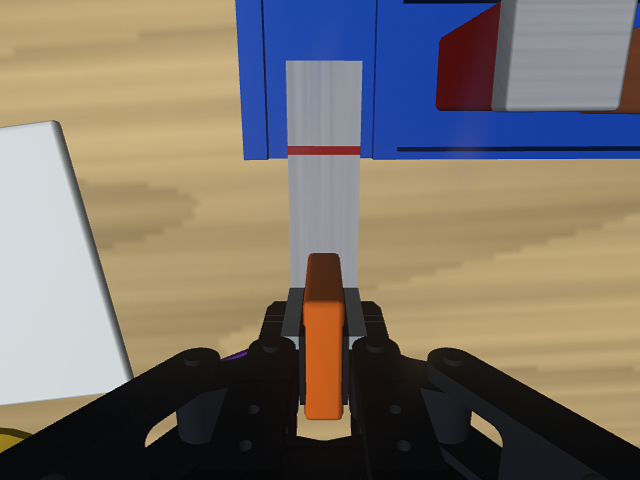

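```bash
python3 - <<'E'
from h import *
for p in((244,159),(267,159),(373,159)): print(loc(ray("wrist",p,.037)),loc(ray("wrist",p,.03)))
for p in((236,0),(261,0),(375,0)): print(loc(ray("wrist",p,.037)))
E
```

```text
[-0.0957  0.284   0.037 ] [-0.0964  0.2853  0.03  ]
[-0.0957  0.2723  0.037 ] [-0.0965  0.2732  0.03  ]
[-0.0959  0.2183  0.037 ] [-0.0966  0.2175  0.03  ]
[-0.0227  0.2838  0.037 ]
[-0.0228  0.2722  0.037 ]
[-0.023   0.2195  0.037 ]
```

```bash
cat >> h.py <<'E'
def Rblade():
    q=np.load("grasp.npy"); Rg=R.from_quat(q[3:]).as_matrix()
    yg=np.degrees(np.arctan2(*(-Rg[:3,2])[[1,0]])); return R.from_euler('z',-3.0-yg,degrees=True).as_matrix()@Rg
E
python3 - <<'E'
from h import *
planw(w(-.108,.2455,.062),Rblade(),2)
E
```

```text
mm 63.75835103432914 deg 0.25160579192271953
[ 0.0679 -0.0034 -0.0416] [-0.0005  0.0005 -0.0001]
[ 0.068  -0.0033 -0.0415] [-0.0005  0.0005 -0.0001]
```

```bash
python3 -m inch '[[[0.05,0.04,-0.005,-0.0415,-0.0005,0.0005,0],[0.05,0.05,-0.005,-0.0415,-0.0005,0.0005,0],[0.05,0.045,0,0,0,0,0],[0.05,0,0,0,0,0,0]]]' 100; python3 - <<'E'
from h import *
st()
planw(w(-.108,.2455,.050),Rblade(),1)
cv2.imwrite("pics/w25.png",imaging.camera("wrist")[:,:,::-1])
E
```

```text
time: 31.55
ee_pos: [0.5164, 0.1658, 0.0616]
orientation: [0.708, -0.017, -0.706, -0.017]
wrist_force: [0.5, -0.9, -1.1]
finger_gap: 0.0105
t 31.55 p [0.5164 0.1658 0.0616] loc [-0.1094  0.2484  0.0616] elev -89.77325888892129 tx [ 0.0039 -0.0005 -1.    ] ty [-0.0489 -0.9988  0.0003] F [ 0.5249 -0.9102 -1.0827] gap 0.010544853508987845 j [ 0.2437  0.4836  1.6984 -0.0018  0.9558  1.8645]
mm 12.067482451379611 deg 0.22568503763037026
[ 0.0291  0.0072 -0.0035] [ 0.0011  0.0005 -0.0003]
```

View pics/w25.png

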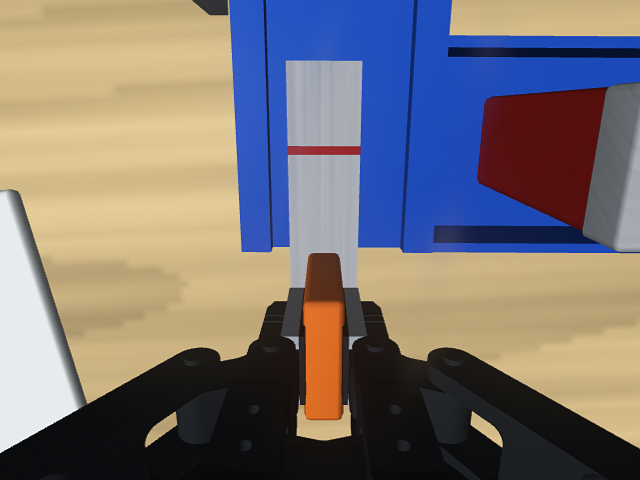

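```bash
python3 -m inch '[[[0.05,0.012,0.009,-0.003,0.001,0.0005,0],[0.05,0.01,0,0,0,0,0],[0.05,0,0,0,0,0,0]]]' 100; python3 - <<'E'
from h import *
st()
planw(w(-.108,.2455,.0478),Rblade(),1)
E
python3 -m inch '[[[0.05,0.005,0,0,0,0,0],[0.05,0,0,0,0,0,0]]]'
python3 -m inch '[[[0.05,0.003,0,0,0,0,0],[0.05,0,0,0,0,0,0]]]'
```

```text
time: 31.98
ee_pos: [0.519, 0.1617, 0.0546]
orientation: [0.71, -0.019, -0.704, -0.019]
wrist_force: [0.1, -0.8, -1.2]
finger_gap: 0.0107
t 31.975 p [0.519  0.1617 0.0546] loc [-0.1066  0.2444  0.0546] elev -89.47911860267631 tx [ 0.0091  0.0003 -1.    ] ty [-0.0532 -0.9986 -0.0007] F [ 0.0999 -0.8141 -1.1631] gap 0.01069792620678976 j [ 0.2354  0.4948  1.7015 -0.0023  0.9364  1.8608]
mm 6.984457373639556 deg 0.200584622230206
[ 0.0169 -0.0026  0.0037] [-0.0003 -0.0011  0.    ]
time: 32.22
ee_pos: [0.5191, 0.1618, 0.0526]
orientation: [0.71, -0.019, -0.704, -0.019]
wrist_force: [-0.7, 0.3, -0.1]
finger_gap: 0.0108
time: 32.48
ee_pos: [0.5192, 0.1618, 0.0513]
orientation: [0.71, -0.019, -0.704, -0.019]
wrist_force: [-0.8, -0.5, -0.9]
finger_gap: 0.0108
```

```bash
python3 -m inch '[[[0.05,0.003,0,0,0,-0.001,0],[0.05,0,0,0,0,0,0]]]'
python3 -m inch '[[[0.05,0.003,0,0,0,0,0],[0.05,0,0,0,0,0,0]]]'
python3 -m inch '[[[0.05,0.003,0,0,0,0,0],[0.05,0,0,0,0,0,0]]]'; python3 - <<'E'
from h import *
st()
E
```

```text
time: 32.72
ee_pos: [0.5192, 0.1618, 0.0501]
orientation: [0.709, -0.019, -0.705, -0.019]
wrist_force: [-1.1, 0.3, -1.5]
finger_gap: 0.0106
time: 32.98
ee_pos: [0.5192, 0.1618, 0.0489]
orientation: [0.709, -0.019, -0.705, -0.019]
wrist_force: [-1.4, -0.0, -1.9]
finger_gap: 0.0106
time: 33.22
ee_pos: [0.5192, 0.1618, 0.0478]
orientation: [0.709, -0.019, -0.705, -0.019]
wrist_force: [0.0, 0.3, -0.7]
finger_gap: 0.0105
t 33.225 p [0.5192 0.1618 0.0478] loc [-0.1064  0.2446  0.0478] elev -89.64548763789622 tx [ 0.0062  0.0005 -1.    ] ty [-0.053  -0.9986 -0.0008] F [ 0.0341  0.3368 -0.6676] gap 0.010539496058421355 j [ 0.2352  0.5072  1.7016 -0.0012  0.9267  1.8597]
```

```bash
python3 -m inch '[[[0.05,0.002,0,0,0,0,0],[0.05,0,0,0,0,0,0]]]'
python3 -m inch '[[[0.05,0.002,0,0,0,0,0],[0.05,0,0,0,0,0,0]]]'; python3 - <<'E'
from h import *
st()
cv2.imwrite("pics/w26.png",imaging.camera("wrist")[:,:,::-1])
E
```

```text
time: 33.48
ee_pos: [0.5193, 0.1618, 0.0477]
orientation: [0.709, -0.018, -0.705, -0.019]
wrist_force: [-4.5, -0.8, 9.4]
finger_gap: 0.0105
time: 33.72
ee_pos: [0.5193, 0.1619, 0.0476]
orientation: [0.709, -0.018, -0.705, -0.019]
wrist_force: [-8.8, -1.7, 19.0]
finger_gap: 0.0107
t 33.725 p [0.5193 0.1619 0.0476] loc [-0.1064  0.2446  0.0476] elev -89.63154316165084 tx [ 0.0064  0.0005 -1.    ] ty [-0.0529 -0.9986 -0.0008] F [-8.7532 -1.6669 19.0036] gap 0.0107359550311638 j [ 0.2353  0.5074  1.7018 -0.0013  0.926   1.8597]
```

View pics/w26.png

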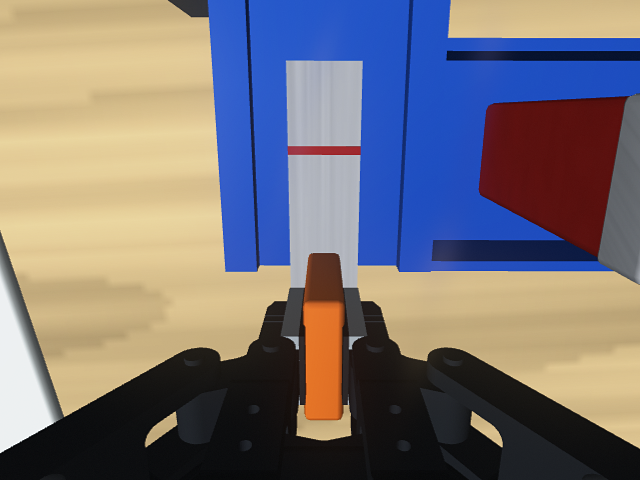

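```bash
python3 -m inch '[[[0.05,-0.0045,0,0,0,0,0],[0.05,0,0,0,0,0,0]]]'; python3 - <<'E'
from h import *
st()
for z in(.034,.035):
  for p in((287,150),(361,150),(286,60),(362,60)): print(loc(ray("wrist",p,z)))
planw(w(-.08,.2455,.0485),Rblade(),3)
E
```

```text
time: 34.02
ee_pos: [0.5193, 0.1618, 0.048]
orientation: [0.709, -0.019, -0.705, -0.019]
wrist_force: [0.8, -1.7, -1.3]
finger_gap: 0.0105
t 34.025 p [0.5193 0.1618 0.048 ] loc [-0.1064  0.2445  0.048 ] elev -89.63953247852554 tx [ 0.0063  0.0005 -1.    ] ty [-0.053  -0.9986 -0.0008] F [ 0.7643 -1.6594 -1.3362] gap 0.010522043186156934 j [ 0.2351  0.5068  1.7016 -0.0012  0.927   1.8597]
[-0.0504  0.2584  0.034 ]
[-0.0504  0.2319  0.034 ]
[-0.0203  0.258   0.034 ]
[-0.0204  0.2322  0.034 ]
[-0.0503  0.2583  0.035 ]
[-0.0503  0.2319  0.035 ]
[-0.0204  0.2579  0.035 ]
[-0.0205  0.2323  0.035 ]
mm 26.410793725972116 deg 0.05117276757536266
[-0.0002 -0.0008 -0.022 ] [-0.0001 -0.0001  0.    ]
[-0.0002 -0.0008 -0.022 ] [-0.0001 -0.0001  0.    ]
[-0.0002 -0.0008 -0.022 ] [-0.0001 -0.0001  0.    ]
```

```bash
python3 -m inch '[[[0.05,-0.0005,-0.0008,-0.02,0,0,0],[0.05,-0.0002,-0.0008,-0.02,0,0,0],[0.05,-0.0002,-0.0008,-0.02,0,0,0],[0.05,0,0,-0.015,0,0,0],[0.05,0,0,0,0,0,0]]]'; python3 - <<'E'
from h import *
st()
cv2.imwrite("pics/w27.png",imaging.camera("wrist")[:,:,::-1])
E
```

```text
time: 34.65
ee_pos: [0.5495, 0.1611, 0.0484]
orientation: [0.709, -0.019, -0.705, -0.019]
wrist_force: [-0.1, -0.5, -1.9]
finger_gap: 0.0107
t 34.65 p [0.5495 0.1611 0.0484] loc [-0.0761  0.2454  0.0484] elev -89.6544480301099 tx [ 0.006   0.0004 -1.    ] ty [-0.0532 -0.9986 -0.0007] F [-0.0946 -0.4716 -1.8558] gap 0.010723823182959743 j [ 0.2216  0.5586  1.6158 -0.0011  0.9612  1.8462]
```

View pics/w27.png

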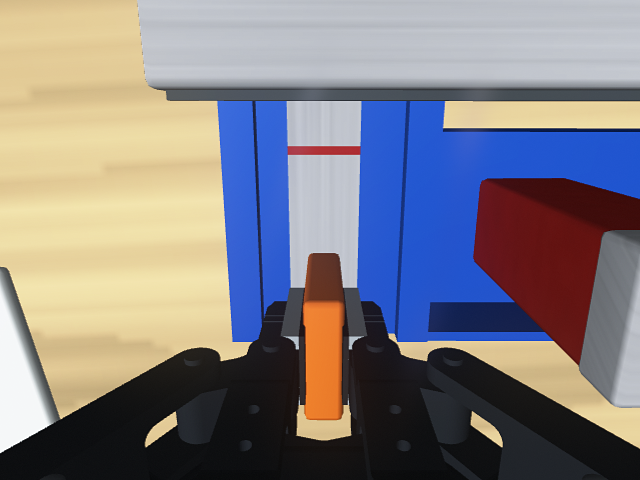

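```bash
python3 - <<'E'
from h import *
for p,z in(((324,89),.058),((324,100),.038),((500,100),.038),((200,100),.038),((324,150),.0345)): print(p,z,loc(ray("wrist",p,z)))
E
```

```text
(324, 89) 0.058 [-0.0008  0.246   0.058 ]
(324, 100) 0.038 [-0.0035  0.246   0.038 ]
(500, 100) 0.038 [-0.0035  0.1863  0.038 ]
(200, 100) 0.038 [-0.0034  0.288   0.038 ]
(324, 150) 0.0345 [-0.0205  0.246   0.0345]
```

```bash
python3 -m inch '[[[0.05,0,0,-0.015,0,0,0],[0.05,0,0,-0.013,0,0,0],[0.05,0,0,0,0,0,0]]]'; python3 - <<'E'
from h import *
st()
a=imaging.camera("wrist")[:,:,::-1]
cv2.imwrite("pics/w28.png",cv2.resize(a[60:260,200:460],None,fx=3,fy=3,interpolation=cv2.INTER_CUBIC))
E
```

```text
time: 35.08
ee_pos: [0.5607, 0.1605, 0.0486]
orientation: [0.709, -0.019, -0.705, -0.019]
wrist_force: [-0.8, 0.1, -0.9]
finger_gap: 0.0105
t 35.075 p [0.5607 0.1605 0.0486] loc [-0.0649  0.2454  0.0486] elev -89.63946217552633 tx [ 0.0063  0.0005 -1.    ] ty [-0.0531 -0.9986 -0.0008] F [-0.814   0.0516 -0.9117] gap 0.010490447163741042 j [ 0.2164  0.5777  1.5836 -0.0011  0.974   1.8409]
```

View pics/w28.png

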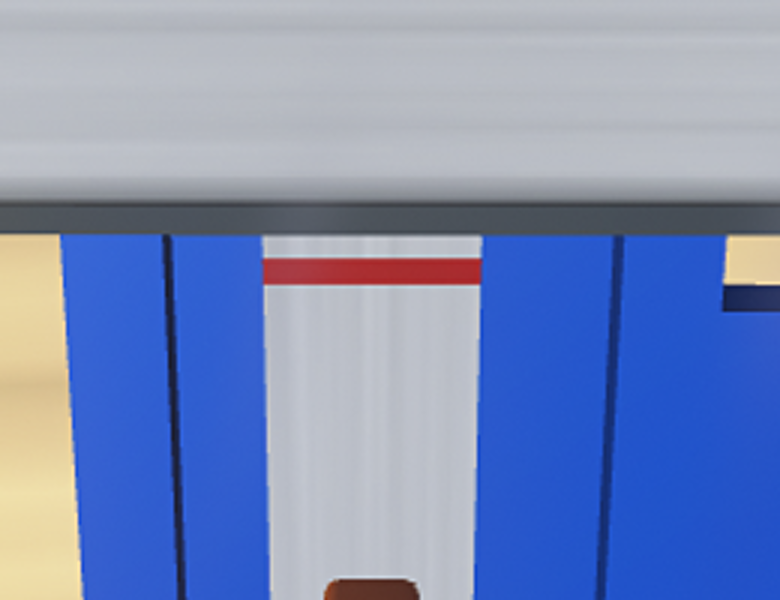

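```bash
python3 - <<'E'
from h import *
for p,z in(((324,127),.06),((324,138.5),.038),((324,150),.0345)): print(p,z,loc(ray("wrist",p,z)))
E
```

```text
(324, 127) 0.06 [-0.0003  0.246   0.06  ]
(324, 138.5) 0.038 [-0.0049  0.246   0.038 ]
(324, 150) 0.0345 [-0.0092  0.246   0.0345]
```

```bash
python3 - <<'E'
from h import *
c=imaging.get_calibration("wrist")
# w27 pose TCP; w25 pose; reconstruct CT with saved position approx orientation same as now
def CT(p):
    T=pose().copy(); T[:3,3]=p; return (c,T@c['mount'])
A=CT([.5495,.1611,.0484])
for px,z in(((324,341),.037),((240,341),.037),((390,336),.030),((324,150),.034)): print(px,z,loc(ray("wrist",px,z,A)))
print("cam pos",loc(A[1][:3,3]))
A=CT([.5193,.1619,.0476])
for px,z in(((240,271),.037),((420,271),.037),((324,265),.03)): print(px,z,loc(ray("wrist",px,z,A)))
E
```

```text
(324, 341) 0.037 [-0.0951  0.246   0.037 ]
(240, 341) 0.037 [-0.0951  0.2796  0.037 ]
(390, 336) 0.03 [-0.0968  0.2186  0.03  ]
(324, 150) 0.034 [-0.0202  0.246   0.034 ]
cam pos [-0.0068  0.246   0.1911]
(240, 271) 0.037 [-0.0952  0.2771  0.037 ]
(420, 271) 0.037 [-0.0952  0.2089  0.037 ]
(324, 265) 0.03 [-0.0954  0.2452  0.03  ]
```

```bash
python3 - <<'E'
import cv2
a=cv2.imread("pics/w27.png"); cv2.imwrite("pics/w27c.png",cv2.resize(a[60:120,120:320],None,fx=4,fy=4,interpolation=cv2.INTER_CUBIC))
E
```

```text
(no output)
```

View pics/w27c.png

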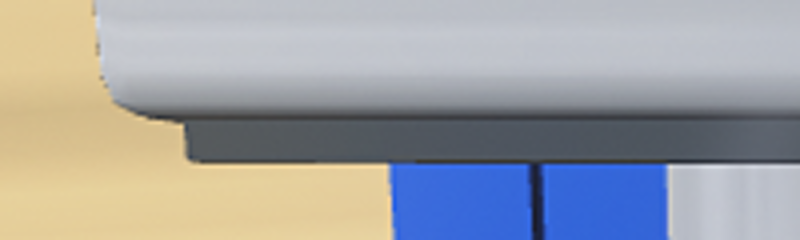

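```bash
python3 - <<'E'
import cv2
a=cv2.imread("pics/w1.png"); cv2.imwrite("pics/w1c.png",cv2.resize(a[30:115,120:280],None,fx=5,fy=5,interpolation=cv2.INTER_CUBIC))
E
```

```text
(no output)
```

View pics/w1c.png

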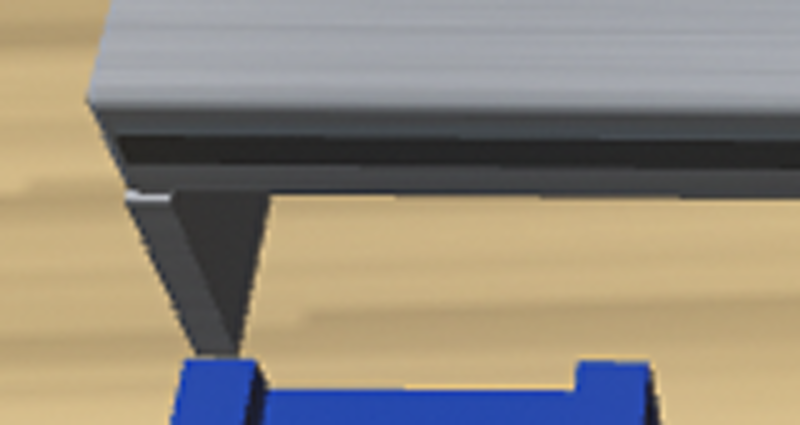

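```bash
python3 -m inch '[[[0.05,0,0,-0.01,0,0,0],[0.05,0,0,-0.0085,0,0,0],[0.05,0,0,0,0,0,0]]]'; python3 - <<'E'
from h import *
st()
a=imaging.camera("wrist")[:,:,::-1]
cv2.imwrite("pics/w29.png",cv2.resize(a[60:260,200:460],None,fx=3,fy=3,interpolation=cv2.INTER_CUBIC))
cv2.imwrite("pics/top29.png",imaging.camera("top")[100:260,220:380,::-1].repeat(4,0).repeat(4,1))
E
```

```text
time: 35.5
ee_pos: [0.568, 0.1601, 0.0486]
orientation: [0.709, -0.019, -0.705, -0.019]
wrist_force: [0.0, -0.2, -0.6]
finger_gap: 0.0106
t 35.5 p [0.568  0.1601 0.0486] loc [-0.0576  0.2454  0.0486] elev -89.6435817488293 tx [ 0.0062  0.0004 -1.    ] ty [-0.0531 -0.9986 -0.0008] F [ 0.0493 -0.1765 -0.6272] gap 0.010595134163890206 j [ 0.2131  0.5904  1.5623 -0.0011  0.9827  1.8376]
```

View pics/w29.png

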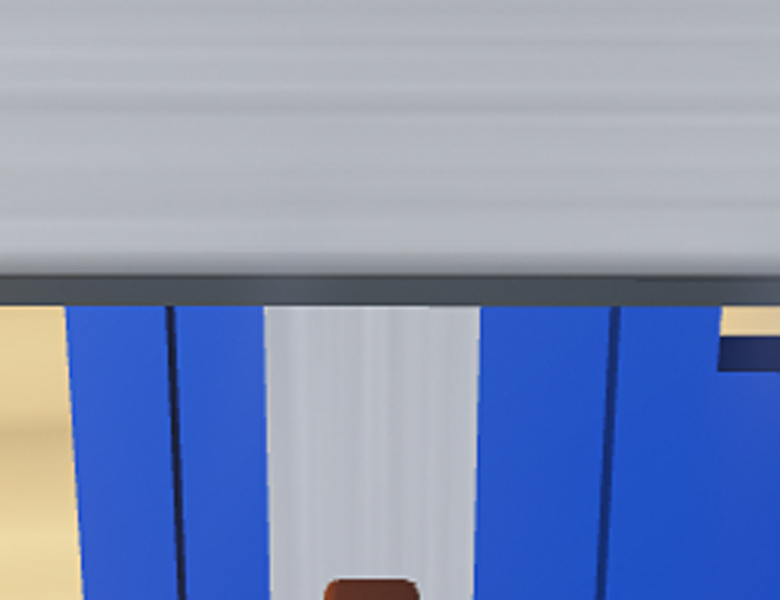

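View pics/top29.png

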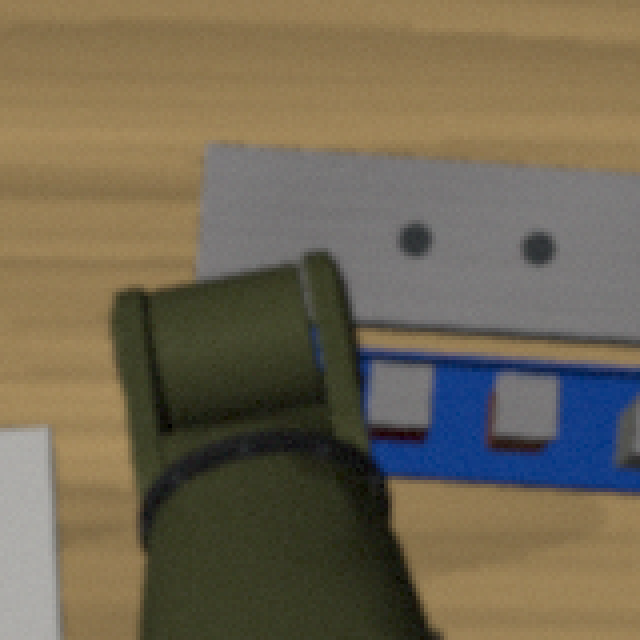

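```bash
python3 - <<'E'
from h import *
c=imaging.get_calibration("wrist"); P=[[.5495,.1611,.0484],[.5607,.1605,.0486],[.568,.1601,.0486]]
def tri3(rows):
    A=[];b=[]
    for p,r in zip(P,rows):
        T=pose().copy();T[:3,3]=p; C=(c,T@c['mount'])
        a=loc(ray("wrist",(324,r),.06,C)); q=loc(ray("wrist",(324,r),.03,C))
        m=(a[0]-q[0])/.03; A.append([1,-m]); b.append(q[0]-m*.03); print(r,a[0],q[0])
    s,res,_,_=np.linalg.lstsq(np.array(A),np.array(b),rcond=None); print("x,z",s,res)
tri3([100,138.6,162]); tri3([89,128,152])
E
```

```text
100 -0.003677412639230491 -0.002968537312449563
138.6 -0.003437120848649111 -0.005237818643130143
162 -0.003042114301073663 -0.006423435660441643
x,z [-0.0036  0.0555] [0.]
89 -0.0006461426168887039 0.0007565819552193577
128 -0.00036980523508198075 -0.0014694728081077642
152 -6.185838765500849e-05 -0.00276204688487597
x,z [-0.0005  0.0558] [0.]
```

```bash
python3 -m inch '[[[0.05,0,0,-0.001,0,0,0],[0.05,0,0,0,0,0,0],[0.05,0,0,0,0,0,0],[0.05,0,0,0,0,0,0],[0.05,0,0,0,0,0,0]]]'; python3 -m inch '[[[0.05,0,0,0,0,0,0],[0.05,0,0,0,0,0,0],[0.05,0,0,0,0,0,0],[0.05,0,0,0,0,0,0],[0.05,0,0,0,0,0,0]]]'; python3 - <<'E'
from h import *
st()
E
```

```text
time: 36.22
ee_pos: [0.5682, 0.1601, 0.0487]
orientation: [0.709, -0.019, -0.705, -0.019]
wrist_force: [-0.6, 1.0, -0.1]
finger_gap: 0.0108
time: 36.85
ee_pos: [0.5682, 0.1602, 0.0487]
orientation: [0.709, -0.019, -0.705, -0.019]
wrist_force: [-0.8, 0.4, -0.3]
finger_gap: 0.0104
t 36.85 p [0.5682 0.1602 0.0487] loc [-0.0574  0.2455  0.0487] elev -89.64785886219443 tx [ 0.0061  0.0005 -1.    ] ty [-0.053  -0.9986 -0.0008] F [-0.7686  0.44   -0.2518] gap 0.010376322457449811 j [ 0.213   0.5908  1.5616 -0.001   0.9831  1.8374]
```

Held over 1 s. Now draw out straight back and check the blade is still firm.

```bash
python3 -m inch '[[[0.05,0,0,0.03,0,0,0],[0.05,0,0,0.06,0,0,0],[0.05,0,0,0.06,0,0,0],[0.05,0,0,0.04,0,0,0],[0.05,0,0,0,0,0,0]]]'; python3 - <<'E'
from h import *
st()
cv2.imwrite("pics/w30.png",imaging.camera("wrist")[:,:,::-1])
E
```

```text
time: 37.48
ee_pos: [0.4913, 0.1643, 0.0484]
orientation: [0.709, -0.018, -0.705, -0.019]
wrist_force: [-0.3, 0.0, -0.7]
finger_gap: 0.0107
t 37.475 p [0.4913 0.1643 0.0484] loc [-0.1344  0.2456  0.0484] elev -89.66112699755904 tx [ 0.0059  0.0004 -1.    ] ty [-0.0524 -0.9986 -0.0007] F [-0.2656  0.0283 -0.6985] gap 0.01071339938348966 j [ 0.2526  0.4599  1.7753 -0.0014  0.9006  1.8766]
```

View pics/w30.png

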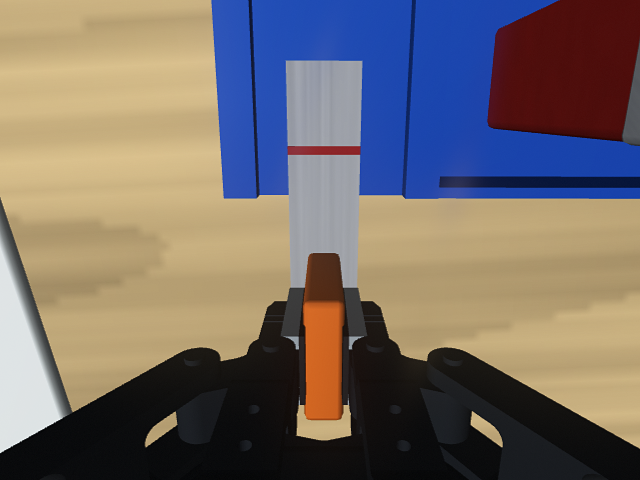

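```bash
python3 -m inch '[[[0.05,-0.1,0,0.05,0,0,0],[0.05,-0.12,0,0.05,0,0,0],[0.05,-0.06,0.1,0.02,0,0,0],[0.05,0,0.125,0,0,0,0],[0.05,0,0.125,0,0,0,0]]]'; python3 -m inch '[[[0.05,0,0.125,0,0,0,0],[0.05,0,0.125,0,0,0,0],[0.05,0,0.125,0,0,0,0],[0.05,0,0.125,0,0,0,0],[0.05,0,0.125,0,0,0,0]]]';python3 -m inch '[[[0.05,0,0.125,0,0,0,0],[0.05,0,0.125,0,0,0,0],[0.05,0,0,0,0,0,0]]]'; python3 - <<'E'
from h import *
st()
planw(w(-.14,-.245,.12),Rblade(),3)
cv2.imwrite("pics/w31.png",imaging.camera("wrist")[:,:,::-1])
E
```

```text
time: 38.15
ee_pos: [0.4366, 0.0254, 0.1605]
orientation: [0.71, -0.018, -0.704, -0.019]
wrist_force: [0.9, -0.0, -0.7]
finger_gap: 0.0108
time: 38.78
ee_pos: [0.423, -0.2249, 0.1599]
orientation: [0.709, -0.019, -0.704, -0.019]
wrist_force: [1.1, 0.2, -0.4]
finger_gap: 0.0109
time: 39.15
ee_pos: [0.4173, -0.3256, 0.1593]
orientation: [0.709, -0.02, -0.705, -0.02]
wrist_force: [-0.3, 0.0, -1.7]
finger_gap: 0.0105
t 39.15 p [ 0.4173 -0.3256  0.1593] loc [-0.1827 -0.2475  0.1593] elev -89.64715827694928 tx [ 0.0062 -0.     -1.    ] ty [-0.0565 -0.9984 -0.0003] F [-0.3125  0.0475 -1.7474] gap 0.010531169468613159 j [-0.7338  0.323   1.6667  0.0045  1.1473  0.8917]
mm 58.09422643422369 deg 0.24014763888204632
[ 0.033  -0.0022 -0.0354] [-0.0004 -0.0001 -0.    ]
[ 0.0329 -0.0022 -0.0354] [-0.0004 -0.0001 -0.    ]
[ 0.0329 -0.0021 -0.0354] [-0.0004 -0.0001 -0.    ]
```

View pics/w31.png

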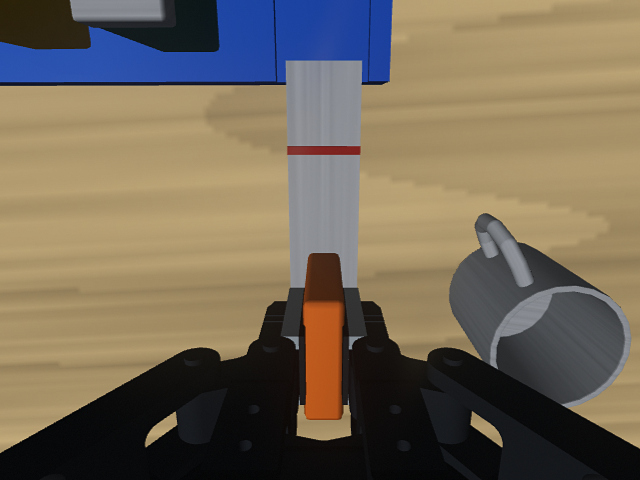

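```bash
python3 -m inch '[[[0.05,0,-0.003,-0.07,-0.0006,0,0],[0.05,0.05,-0.003,-0.07,-0.0006,0,0],[0.05,0.09,0,-0.046,0,0,0],[0.05,0.09,0,0,0,0,0],[0.05,0,0,0,0,0,0]]]'; python3 - <<'E'
from h import *
st()
planw(w(-.108,-.245,.055),Rblade(),2)
cv2.imwrite("pics/w32.png",imaging.camera("wrist")[:,:,::-1])
E
```

```text
time: 39.83
ee_pos: [0.492, -0.3223, 0.0658]
orientation: [0.708, -0.016, -0.706, -0.018]
wrist_force: [-0.4, -0.2, -0.2]
finger_gap: 0.0107
t 39.825 p [ 0.492  -0.3223  0.0658] loc [-0.1083 -0.2403  0.0658] elev -89.76517862855975 tx [ 0.0021  0.0035 -1.    ] ty [-0.0482 -0.9988 -0.0036] F [-0.4415 -0.1796 -0.173 ] gap 0.010716076274736664 j [-0.644   0.5648  1.5565  0.0048  1.0208  0.9725]
mm 11.775227135818508 deg 0.3625953052072141
[ 0.0135  0.0059 -0.0003] [0.0007 0.0006 0.0005]
[ 0.0135  0.0059 -0.0003] [0.0007 0.0006 0.0005]
```

View pics/w32.png

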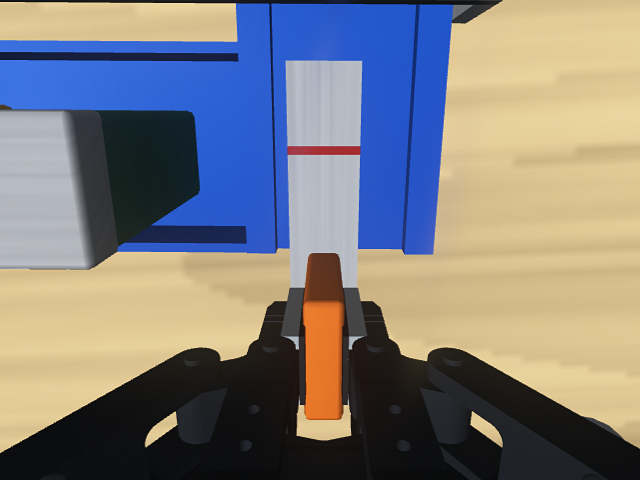

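```bash
python3 -m inch '[[[0.05,0.013,0.007,0,0.0007,0.0006,0.0005],[0.05,0.013,0.006,0,0.0007,0.0006,0.0005],[0.05,0.006,0,0,0,0,0],[0.05,0,0,0,0,0,0]]]'; python3 - <<'E'
from h import *
st()
for p in((272,20),(418,20)): print(loc(ray("wrist",p,.037)))
planw(w(-.108,-.245,.0495),Rblade(),1)
cv2.imwrite("pics/w33.png",imaging.camera("wrist")[:,:,::-1])
E
```

```text
time: 40.38
ee_pos: [0.4925, -0.3293, 0.0553]
orientation: [0.71, -0.02, -0.703, -0.018]
wrist_force: [-0.8, -0.1, -0.8]
finger_gap: 0.0105
t 40.375 p [ 0.4925 -0.3293  0.0553] loc [-0.1074 -0.2472  0.0553] elev -89.42080354163444 tx [ 0.0097 -0.0028 -0.9999] ty [-0.0538 -0.9985  0.0023] F [-0.7982 -0.1443 -0.7836] gap 0.010544305804261788 j [-0.6527  0.5834  1.5553  0.0043  0.9934  0.9696]
[-0.0081 -0.2291  0.037 ]
[-0.0081 -0.2789  0.037 ]
mm 6.207686079297551 deg 0.3042434010994694
[ 0.0144 -0.0056  0.0016] [-0.0005 -0.0013 -0.0009]
```

View pics/w33.png

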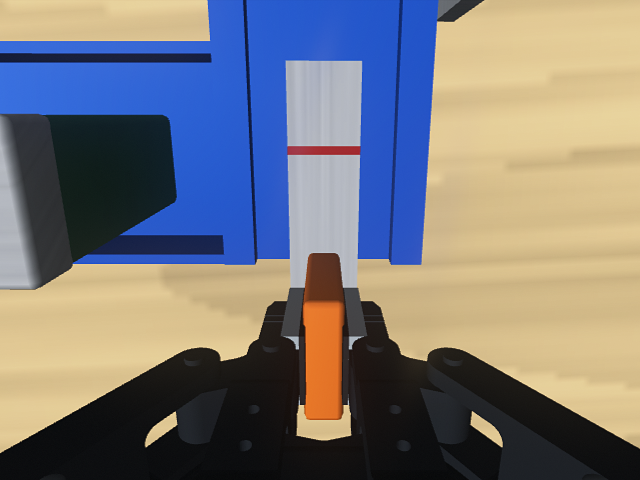

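```bash
python3 -m inch '[[[0.05,0.011,0,0,-0.0005,-0.0012,-0.0008],[0.05,0.003,0,0,0,0,0],[0.05,0,0,0,0,0,0]]]'; python3 -m inch '[[[0.05,0.003,0,0,0,0,0],[0.05,0,0,0,0,0,0]]]'; python3 - <<'E'
from h import *
st()
planw(w(-.108,-.247,.048),Rblade(),1)
E
```

```text
time: 40.8
ee_pos: [0.4926, -0.3292, 0.0494]
orientation: [0.709, -0.018, -0.705, -0.018]
wrist_force: [0.1, -0.1, -0.7]
finger_gap: 0.011
time: 41.05
ee_pos: [0.4926, -0.3292, 0.0483]
orientation: [0.709, -0.018, -0.705, -0.018]
wrist_force: [0.0, 0.4, -1.0]
finger_gap: 0.0107
t 41.05 p [ 0.4926 -0.3292  0.0483] loc [-0.1073 -0.2472  0.0483] elev -89.65559133112869 tx [ 0.006  -0.0001 -1.    ] ty [-0.0521 -0.9986 -0.0002] F [ 0.0018  0.3702 -0.9978] gap 0.010658772773176742 j [-0.6525  0.5957  1.5544  0.0043  0.9867  0.9681]
mm 0.7793573139006938 deg 0.035368897789382764
[ 0.0008 -0.0005  0.0017] [ 0.0001 -0.0001 -0.0001]
```

```bash
python3 -m inch '[[[0.05,0.0025,0,0,0,0,0],[0.05,0,0,0,0,0,0]]]'; python3 -m inch '[[[0.05,-0.0005,0,-0.02,0,0,0],[0.05,-0.0005,0,-0.02,0,0,0],[0.05,0,0,-0.02,0,0,0],[0.05,0,0,-0.02,0,0,0],[0.05,0,0,0,0,0,0]]]'; python3 - <<'E'
from h import *
st()
for p,z in(((324,150),.0345),): print(p,z,loc(ray("wrist",p,z)))
cv2.imwrite("pics/w34.png",imaging.camera("wrist")[:,:,::-1])
E
```

```text
time: 41.3
ee_pos: [0.4927, -0.3293, 0.0477]
orientation: [0.709, -0.019, -0.705, -0.018]
wrist_force: [-2.2, 1.2, 3.0]
finger_gap: 0.0108
time: 41.92
ee_pos: [0.5251, -0.3308, 0.0478]
orientation: [0.709, -0.018, -0.705, -0.018]
wrist_force: [0.6, -0.2, -1.9]
finger_gap: 0.0107
t 41.925 p [ 0.5251 -0.3308  0.0478] loc [-0.0748 -0.2471  0.0478] elev -89.6501514432772 tx [ 0.0061 -0.0002 -1.    ] ty [-0.0516 -0.9987 -0.0001] F [ 0.5556 -0.1762 -1.9333] gap 0.010726629556844383 j [-0.6226  0.6491  1.4654  0.004   1.022   0.9977]
(324, 150) 0.0345 [-0.0188 -0.2464  0.0345]
```

View pics/w34.png

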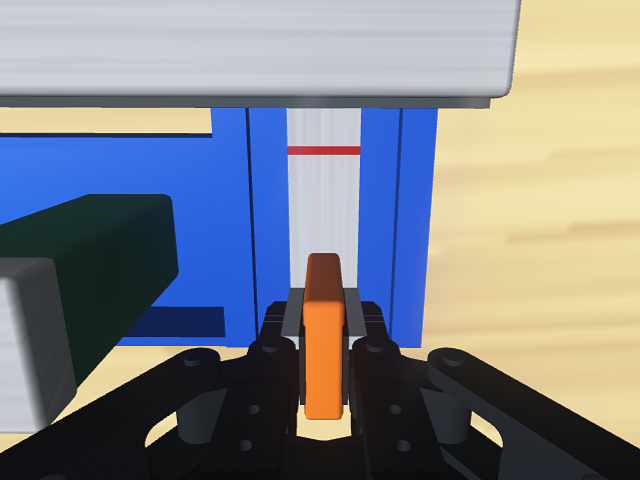

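```bash
python3 -m inch '[[[0.05,-0.001,0,-0.015,0,0,0],[0.05,0,0,-0.015,0,0,0],[0.05,0,0,-0.011,0,0,0],[0.05,0,0,0,0,0,0]]]'; python3 - <<'E'
from h import *
st()
a=imaging.camera("wrist")[:,:,::-1]
cv2.imwrite("pics/w35.png",cv2.resize(a[60:260,200:460],None,fx=3,fy=3,interpolation=cv2.INTER_CUBIC))
E
```

```text
time: 42.48
ee_pos: [0.5412, -0.3317, 0.0484]
orientation: [0.709, -0.018, -0.705, -0.018]
wrist_force: [1.0, -0.7, -0.7]
finger_gap: 0.0104
t 42.475 p [ 0.5412 -0.3317  0.0484] loc [-0.0587 -0.2471  0.0484] elev -89.65326065999554 tx [ 0.006  -0.0002 -1.    ] ty [-0.0518 -0.9987 -0.0001] F [ 1.0484 -0.6543 -0.7221] gap 0.010366340409522478 j [-0.6088  0.6755  1.4186  0.0038  1.0424  1.0119]
```

View pics/w35.png

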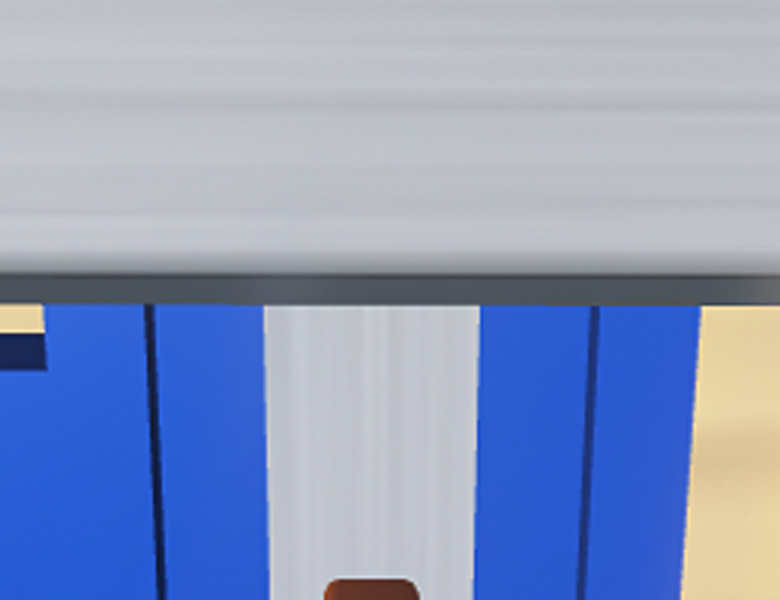

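```bash
python3 -m inch '[[[0.05,0,0,-0.001,0,0,0],[0.05,0,0,0,0,0,0],[0.05,0,0,0,0,0,0],[0.05,0,0,0,0,0,0],[0.05,0,0,0,0,0,0]]]'; python3 -m inch '[[[0.05,0,0,0,0,0,0],[0.05,0,0,0,0,0,0],[0.05,0,0,0,0,0,0],[0.05,0,0,0,0,0,0],[0.05,0,0,0,0,0,0]]]'; python3 - <<'E'
from h import *
st()
E
python3 -m inch '[[[0.05,0,0,0.03,0,0,0],[0.05,0,0,0.06,0,0,0],[0.05,0,0,0.06,0,0,0],[0.05,0,0,0.04,0,0,0],[0.05,0,0,0,0,0,0]]]'; python3 - <<'E'
from h import *
st()
cv2.imwrite("pics/w36.png",imaging.camera("wrist")[:,:,::-1])
E
```

```text
time: 43.15
ee_pos: [0.5413, -0.3318, 0.0485]
orientation: [0.709, -0.018, -0.705, -0.018]
wrist_force: [0.0, 0.4, -0.5]
finger_gap: 0.0105
time: 43.78
ee_pos: [0.5413, -0.3318, 0.0485]
orientation: [0.709, -0.018, -0.705, -0.018]
wrist_force: [-0.5, -0.4, -1.4]
finger_gap: 0.0102
t 43.775 p [ 0.5413 -0.3318  0.0485] loc [-0.0585 -0.2472  0.0485] elev -89.65000936734073 tx [ 0.0061 -0.0002 -1.    ] ty [-0.0521 -0.9986 -0.0001] F [-0.5102 -0.3559 -1.4191] gap 0.010234117613384481 j [-0.6088  0.6756  1.418   0.0039  1.0429  1.0121]
time: 44.4
ee_pos: [0.4644, -0.3279, 0.0482]
orientation: [0.709, -0.019, -0.705, -0.019]
wrist_force: [0.5, -0.8, -1.2]
finger_gap: 0.0104
t 44.4 p [ 0.4644 -0.3279  0.0482] loc [-0.1355 -0.2474  0.0482] elev -89.6620208131607 tx [ 0.0059 -0.0001 -1.    ] ty [-0.0531 -0.9986 -0.0002] F [ 0.5062 -0.7794 -1.2486] gap 0.010369207955372686 j [-0.6808  0.5518  1.6276  0.0045  0.9576  0.9406]
```

View pics/w36.png

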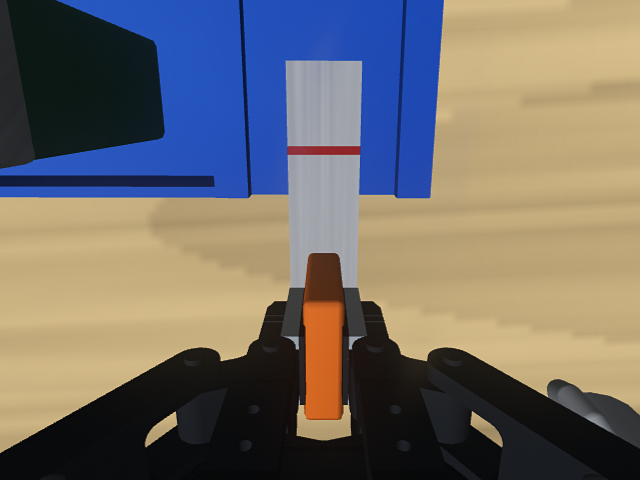

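```bash
python3 -m inch '[[[0.05,-0.12,0,0,0,0,0],[0.05,-0.14,-0.03,0,0,0,0],[0.05,-0.04,-0.12,0.02,0,0,0],[0.05,0,-0.13,0.02,0,0,0],[0.05,0,-0.13,0.02,0,0,0]]]'; python3 -m inch '[[[0.05,0,-0.13,0.02,0,0,0],[0.05,0,-0.13,0,0,0,0],[0.05,0,-0.13,0,0,0,0],[0.05,0,-0.13,0,0,0,0],[0.05,0,-0.13,0,0,0,0]]]';python3 -m inch '[[[0.05,0,-0.13,0,0,0,0],[0.05,0,-0.13,0,0,0,0],[0.05,0,-0.13,0,0,0,0]]]'; cat >> h.py <<'E'
def Rb2(deg): return R.from_euler('z',deg+3.0,degrees=True).as_matrix()@Rblade()
E
python3 - <<'E'
from h import *
st()
planw((.4335,.351,.12),Rb2(4.0),4)
E
```

```text
time: 45.08
ee_pos: [0.4494, -0.1612, 0.1683]
orientation: [0.709, -0.019, -0.704, -0.018]
wrist_force: [0.1, 0.9, -0.7]
finger_gap: 0.0108
time: 45.7
ee_pos: [0.4551, 0.0994, 0.1682]
orientation: [0.709, -0.018, -0.704, -0.018]
wrist_force: [1.1, -0.7, -0.3]
finger_gap: 0.0105
time: 46.08
ee_pos: [0.463, 0.2554, 0.1681]
orientation: [0.709, -0.018, -0.704, -0.018]
wrist_force: [0.6, -0.5, -0.8]
finger_gap: 0.0107
t 46.075 p [0.463  0.2554 0.1681] loc [-0.1674  0.335   0.1681] elev -89.61492705902776 tx [ 0.0067  0.0001 -1.    ] ty [-0.0516 -0.9987 -0.0005] F [ 0.5507 -0.4827 -0.7995] gap 0.010687250228291229 j [ 0.436   0.3112  1.66   -0.003   1.1643  2.0595]
mm 111.07645089582576 deg 6.956660317770217
[ 0.03   -0.0587  0.0217] [-0.0097 -0.0001 -0.0001]
[ 0.03   -0.0594  0.0199] [-0.0097 -0.0001 -0.0001]
[ 0.03   -0.0599  0.0181] [-0.0097 -0.0001 -0.0001]
[ 0.03   -0.0604  0.0163] [-0.0097 -0.0001 -0.0001]
```

```bash
python3 -m inch '[[[0.05,0.03,-0.0587,0.0217,-0.0097,0,0],[0.05,0.03,-0.0594,0.02,-0.0097,0,0],[0.05,0.03,-0.06,0.018,-0.0097,0,0],[0.05,0.03,-0.0604,0.016,-0.0097,0,0],[0.05,0,0,0,0,0,0]]]';python3 - <<'E'
from h import *
st()
planw((.4335,.351,.035),Rb2(4.0),3)
cv2.imwrite("pics/w37.png",imaging.camera("wrist")[:,:,::-1])
E
```

```text
time: 46.7
ee_pos: [0.4328, 0.35, 0.1189]
orientation: [0.708, 0.025, -0.705, 0.026]
wrist_force: [-0.2, -0.3, -0.8]
finger_gap: 0.0106
t 46.7 p [0.4328 0.35   0.1189] loc [-0.2026  0.4279  0.1189] elev -89.71569765920304 tx [ 0.0049 -0.0008 -1.    ] ty [ 0.072  -0.9974  0.0012] F [-0.2091 -0.3105 -0.8089] gap 0.010643358532139912 j [ 0.6157  0.4296  1.6219 -0.0039  1.0865  2.1163]
mm 83.86463777510566 deg 0.17141507279924417
[ 0.0699 -0.0009 -0.0003] [ 0.0002  0.0001 -0.0002]
[ 0.0699 -0.0009 -0.0003] [ 0.0002  0.0001 -0.0002]
[ 0.0699 -0.0008 -0.0003] [ 0.0002  0.0001 -0.0002]
```

View pics/w37.png

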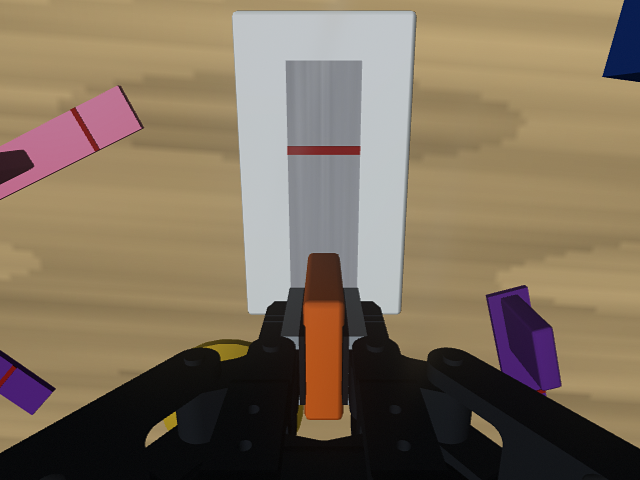

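```bash
python3 -m inch '[[[0.05,0.08,0,0,0,0,0],[0.05,0.08,0,0,0,0,0],[0.05,0.055,0,0,0,0,0],[0.05,0,0,0,0,0,0]]]';python3 - <<'E'
from h import *
st()
planw((.4335,.351,.0258),Rb2(4.0),1)
E
python3 -m inch '[[[0.05,0.006,0,0,0,0,0],[0.05,0,0,0,0,0,0]]]'; python3 -m inch '[[[0.05,0.003,0,0,0,0,0],[0.05,0,0,0,0,0,0]]]'
```

```text
time: 47.25
ee_pos: [0.434, 0.3478, 0.033]
orientation: [0.708, 0.024, -0.705, 0.025]
wrist_force: [0.1, -0.1, -0.5]
finger_gap: 0.0103
t 47.25 p [0.434  0.3478 0.033 ] loc [-0.2012  0.4259  0.033 ] elev -89.73180284721073 tx [ 0.0045 -0.0014 -1.    ] ty [ 0.0687 -0.9976  0.0017] F [ 0.0846 -0.1449 -0.5318] gap 0.010314770713917058 j [ 0.6114  0.5547  1.6679 -0.0047  0.9162  2.1163]
mm 7.901121224745109 deg 0.16640412423224038
[ 0.018  -0.008   0.0009] [-0.0003  0.0004 -0.0007]
time: 47.5
ee_pos: [0.4346, 0.3488, 0.0323]
orientation: [0.709, 0.025, -0.704, 0.024]
wrist_force: [-1.1, -0.6, -0.1]
finger_gap: 0.0107
time: 47.75
ee_pos: [0.4341, 0.3488, 0.0304]
orientation: [0.709, 0.025, -0.704, 0.025]
wrist_force: [-1.1, 0.0, -1.1]
finger_gap: 0.0109
```

```bash
python3 -m inch '[[[0.05,0.005,0,0,0,0,0],[0.05,0,0,0,0,0,0]]]'; python3 -m inch '[[[0.05,0.004,0,0,0,0,0],[0.05,0,0,0,0,0,0]]]';python3 -m inch '[[[0.05,0.002,0,0,0,0,0],[0.05,0,0,0,0,0,0]]]';python3 - <<'E'
from h import *
st()
planw((.4335,.351,.0258),Rb2(4.0),1)
E
```

```text
time: 48.0
ee_pos: [0.434, 0.3487, 0.028]
orientation: [0.709, 0.025, -0.705, 0.025]
wrist_force: [-0.5, 0.6, -0.8]
finger_gap: 0.0106
time: 48.25
ee_pos: [0.4341, 0.3486, 0.0264]
orientation: [0.709, 0.024, -0.705, 0.025]
wrist_force: [0.1, 0.5, -0.5]
finger_gap: 0.0105
time: 48.5
ee_pos: [0.4342, 0.3487, 0.0258]
orientation: [0.709, 0.025, -0.704, 0.025]
wrist_force: [-0.0, 0.0, 0.1]
finger_gap: 0.0107
t 48.5 p [0.4342 0.3487 0.0258] loc [-0.2011  0.4268  0.0258] elev -89.64202525777353 tx [ 0.0062 -0.0001 -1.    ] ty [ 0.0697 -0.9976  0.0005] F [-0.0356  0.0219  0.1411] gap 0.010727010558255588 j [ 0.6125  0.5668  1.6695 -0.0047  0.9003  2.1164]
mm 2.380011222596932 deg 0.07322365196289882
[ 0.     -0.0058  0.0014] [-0.     -0.0002 -0.0004]
```

```bash
python3 -m inch '[[[0.05,0.0015,0,0,0,0,0],[0.05,0,0,0,0,0,0]]]';python3 -m inch '[[[0.2,0,0,0,0,0,0],[0.4,0,0,0,0,0,0],[0.5,0,0,0,0,0,0],[0.5,-0.03,0,0,0,0,0],[0.5,-0.1,0,0,0,0,0]]]' 30; python3 -m inch '[[[0.5,-0.15,0,0,0,0,0],[0.5,-0.15,0,0,0,0,0],[0.5,0,0.1,0.1,0,0,0],[0.5,0,0,0,0,0,0]]]'; python3 - <<'E'
from h import *
st()
for n in("wrist","top","scene"):cv2.imwrite(f"pics/{n}40.png",imaging.camera(n)[:,:,::-1])
E
```

```text
time: 48.75
ee_pos: [0.4342, 0.3488, 0.0258]
orientation: [0.709, 0.025, -0.704, 0.025]
wrist_force: [-3.5, -2.0, 8.4]
finger_gap: 0.0106
time: 49.38
ee_pos: [0.433, 0.3482, 0.0768]
orientation: [0.708, 0.024, -0.706, 0.025]
wrist_force: [0.8, 0.5, 0.6]
finger_gap: 0.0425
time: 49.88
ee_pos: [0.394, 0.3042, 0.1977]
orientation: [0.709, 0.024, -0.705, 0.025]
wrist_force: [0.2, 0.8, -0.5]
finger_gap: 0.0426
t 49.875 p [0.394  0.3042 0.1977] loc [-0.2389  0.3802  0.1977] elev -89.65977368087212 tx [ 0.0059 -0.0004 -1.    ] ty [ 0.0693 -0.9976  0.0008] F [ 0.1631  0.8231 -0.4685] gap 0.04264800935186349 j [ 0.5856  0.213   1.7113 -0.0039  1.2126  2.0884]
```

View pics/wrist40.png

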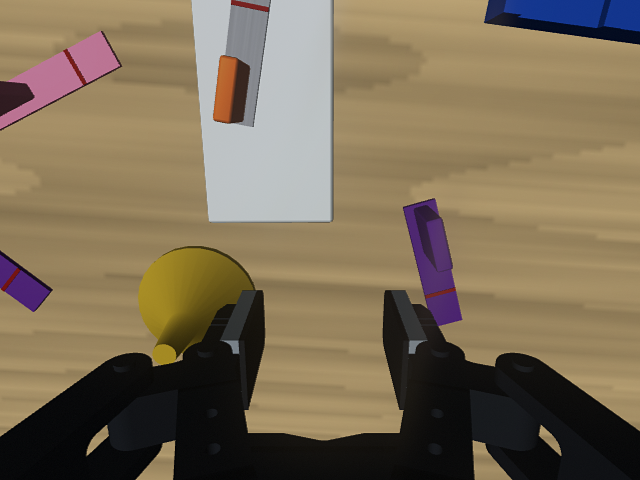

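View pics/top40.png

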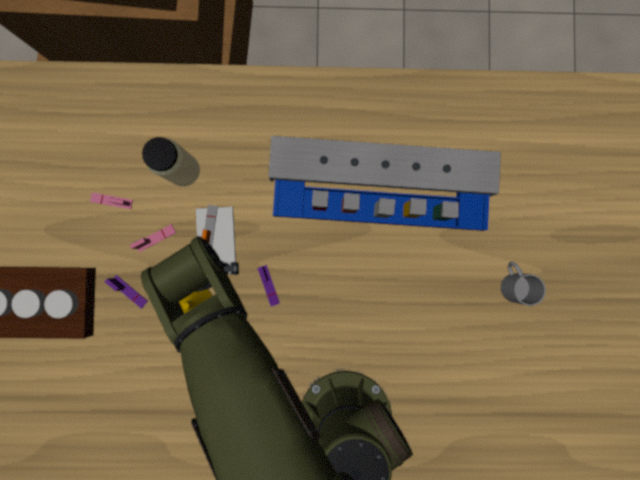

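View pics/scene40.png

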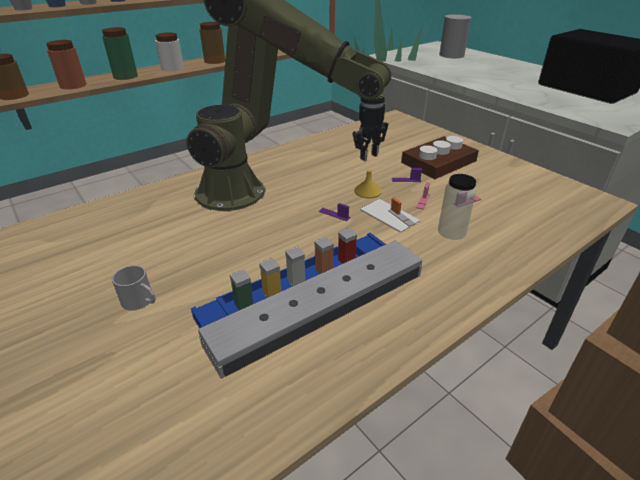

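```bash
python3 -m inch '[[[0.5,-0.02,-0.02,-0.14,0,0,0],[0.5,0,0,-0.1,0,0,0],[0.5,0,0,0,0,0,0]]]'; python3 - <<'E'
from h import *
st()
cv2.imwrite("pics/w41.png",imaging.camera("wrist")[:,:,::-1])
E
```

```text
time: 50.4
ee_pos: [0.4933, 0.3209, 0.2044]
orientation: [0.709, 0.024, -0.705, 0.025]
wrist_force: [0.0, 0.4, 0.1]
finger_gap: 0.0425
t 50.4 p [0.4933 0.3209 0.2044] loc [-0.1406  0.4021  0.2044] elev -89.68398563524 tx [ 0.0055 -0.0006 -1.    ] ty [ 0.0685 -0.9976  0.001 ] F [0.0436 0.3771 0.0708] gap 0.04246716194999189 j [ 0.5159  0.4049  1.4432 -0.0034  1.289   2.019 ]
```

View pics/w41.png

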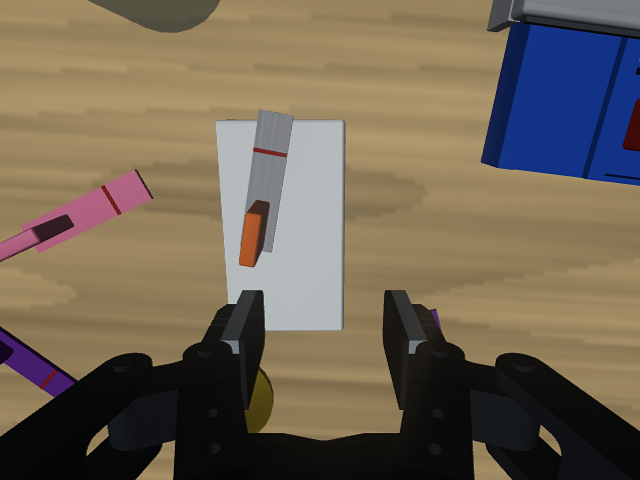

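```bash
python3 - <<'E'
from h import *
r=lambda p,z:ray("wrist",p,z)
tl,tr=r((260,109),.012),r((294,116),.012); ll,lr=r((253,151),.012),r((287,156),.012); br=r((271,252),.012)
tip=(tl+tr)/2; d=tr-br; d/=np.linalg.norm(d); print("tip",tip,"line",(ll+lr)/2,"yaw",np.degrees(np.arctan2(d[1],d[0])),np.linalg.norm(tr-br))
print("yaw by tip edge",np.degrees(np.arctan2(tl[1]-tr[1],tl[0]-tr[0]))-90)
print("origin via tip",tip-d*.088)
g=[r(p,.058) for p in((245,213),(263,214),(255,267),(239,264))]; print("grip",np.mean(g,0)); e=(g[0]+g[1]-g[2]-g[3]);print(np.degrees(np.arctan2(e[1],e[0])),np.linalg.norm(e)/2)
for p in((217,121),(345,120),(343,330),(229,300)): print("rest",r(p,.008))
E
```

```text
tip [0.5576 0.361  0.012 ] line [0.527  0.3652 0.012 ] yaw -7.023307574337314 0.1092972649940803
yaw by tip edge -7.325563838961557
origin via tip [0.4703 0.3718 0.012 ]
grip [0.471  0.3715 0.058 ]
-5.982093126203417 0.03856500329355748
rest [0.5482 0.4068 0.008 ]
rest [0.5557 0.3097 0.008 ]
rest [0.3788 0.2968 0.008 ]
rest [0.4005 0.3963 0.008 ]
```

```bash
python3 - <<'E'
from h import *
planw((.4707,.3716,.10),Rb2(-7.0),3)
E
```

```text
mm 118.09270553997048 deg 10.960271490766285
[ 0.087  -0.0435  0.0152] [ 0.0203  0.0001 -0.0001]
[ 0.087  -0.0424  0.018 ] [ 0.0203  0.0001 -0.0001]
[ 0.087  -0.0411  0.0206] [ 0.0203  0.0001 -0.0001]
```

```bash
python3 -m inch '[[[0.5,0.03,-0.0435,0.0152,0.0203,0,0],[0.5,0.1,-0.0424,0.018,0.0203,0,0],[0.5,0.12,-0.0411,0.0206,0.0203,0,0],[0.5,0,0,0,0,0,0]]]'; python3 - <<'E'
from h import *
st()
planw((.4707,.3716,.05),Rb2(-7.0),2)
cv2.imwrite("pics/w42.png",imaging.camera("wrist")[:,:,::-1])
E
```

```text
time: 50.95
ee_pos: [0.4676, 0.3715, 0.1024]
orientation: [0.706, -0.043, -0.705, -0.041]
wrist_force: [-0.5, 0.1, 0.7]
finger_gap: 0.0428
t 50.95 p [0.4676 0.3715 0.1024] loc [-0.169   0.4513  0.1024] elev -89.78205896406878 tx [ 0.0009 -0.0037 -1.    ] ty [-0.119  -0.9929  0.0036] F [-0.5189  0.0502  0.7103] gap 0.04280677618019887 j [ 0.6115  0.5342  1.5065 -0.004   1.1023  2.3034]
mm 52.472091271183615 deg 0.3851211108238045
[ 0.0655 -0.0008 -0.0038] [ 0.0005  0.0007 -0.0007]
[ 0.0655 -0.0007 -0.0036] [ 0.0005  0.0007 -0.0007]
```

View pics/w42.png

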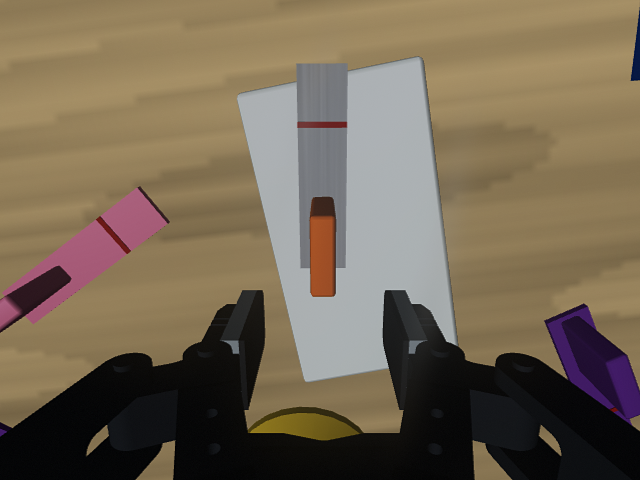

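Aligned with the blade (grip at px 323,250, jaws centred at 323). Descend.

```bash
python3 -m inch '[[[0.5,0.065,-0.001,-0.004,0.0005,0.0007,-0.0007],[0.5,0.065,-0.001,-0.004,0.0005,0.0007,-0.0007],[0.5,0.052,0,0,0,0,0],[0.5,0,0,0,0,0,0]]]'; python3 - <<'E'
from h import *
st()
planw((.4715,.3716,.0265),Rb2(-7.0),1)
cv2.imwrite("pics/w43.png",imaging.camera("wrist")[:,:,::-1])
E
```

```text
time: 51.5
ee_pos: [0.4738, 0.3716, 0.0325]
orientation: [0.709, -0.043, -0.702, -0.045]
wrist_force: [-0.4, -0.0, -0.3]
finger_gap: 0.0427
t 51.5 p [0.4738 0.3716 0.0325] loc [-0.1628  0.4517  0.0325] elev -89.38691556843251 tx [ 0.0102  0.0031 -0.9999] ty [-0.124  -0.9923 -0.0044] F [-0.4036 -0.0484 -0.2979] gap 0.04266236305384678 j [ 0.6056  0.6348  1.5332 -0.004   0.9634  2.303 ]
mm 6.434335852644048 deg 0.3410918493063648
[0.015  0.0008 0.0058] [-0.0007 -0.0013  0.0012]
```

View pics/w43.png

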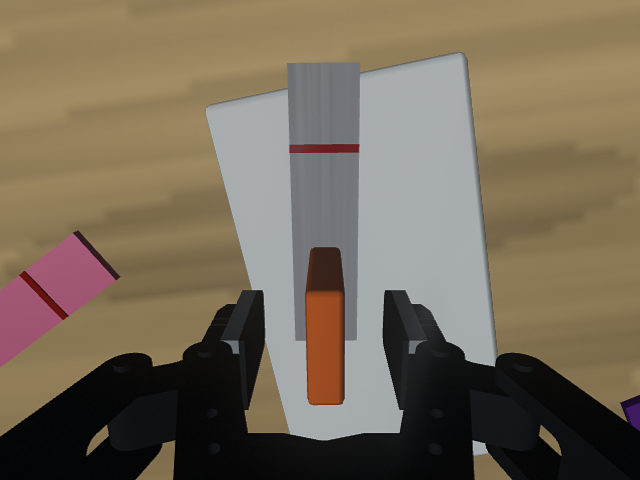

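```bash
python3 -m inch '[[[0.5,0.015,0.001,0.004,-0.0007,-0.0013,0.0012],[0.5,0,0,0,0,0,0],[0.1,0,0,0,0,0,0],[0.05,0,0,0,0,0,0],[0.05,0,0,0,0,0,0]]]' 70; python3 - <<'E'
from h import *
st(); o=manip.get_obs(); np.save("grasp2.npy",np.r_[o['ee_pos'],o['orientation']])
cv2.imwrite("pics/w44.png",imaging.camera("wrist")[:,:,::-1])
E
python3 -m inch '[[[0.05,-0.03,0,0,0,0,0],[0.05,-0.03,0,0,0,0,0],[0.05,0,0,0,0,0,0]]]'; python3 - <<'E'
from h import *
st()
q=np.load("grasp2.npy"); Rg=R.from_quat(q[3:]).as_matrix(); yg=np.degrees(np.arctan2(*(-Rg[:3,2])[[1,0]])); print(yg)
Rt=R.from_euler('z',4-yg,degrees=True).as_matrix()@Rg
planw((.434,.351,.048),Rt,2)
planw((.434,.351,.048),Rt,3)
E
```

```text
time: 52.18
ee_pos: [0.4724, 0.3719, 0.027]
orientation: [0.708, -0.043, -0.703, -0.044]
wrist_force: [-1.0, -0.4, 4.2]
finger_gap: 0.0111
t 52.175 p [0.4724 0.3719 0.027 ] loc [-0.1642  0.452   0.027 ] elev -89.59374363442213 tx [ 0.007   0.0008 -1.    ] ty [-0.1221 -0.9925 -0.0017] F [-1.0144 -0.4456  4.1981] gap 0.011075513266238752 j [ 0.6074  0.6432  1.5346 -0.0041  0.9575  2.303 ]
time: 52.6
ee_pos: [0.4725, 0.3721, 0.0519]
orientation: [0.709, -0.043, -0.703, -0.044]
wrist_force: [0.4, -0.9, -1.3]
finger_gap: 0.0108
t 52.6 p [0.4725 0.3721 0.0519] loc [-0.164   0.4521  0.0519] elev -89.51711687725013 tx [ 0.0083  0.0016 -1.    ] ty [-0.1221 -0.9925 -0.0026] F [ 0.3635 -0.8818 -1.335 ] gap 0.010771625982207851 j [ 0.6075  0.6061  1.5268 -0.004   1.001   2.3029]
-7.0147976378582975
mm 44.11873269124927 deg 11.015578584565386
[0.0045 0.0321 0.0446] [-0.0306 -0.0002 -0.0001]
[0.0045 0.0277 0.0475] [-0.0306 -0.0002 -0.0001]
mm 44.11873269124927 deg 11.015578584565386
[0.003  0.0214 0.0298] [-0.0204 -0.0002 -0.0001]
[0.003  0.0194 0.0311] [-0.0204 -0.0002 -0.0001]
[0.003  0.0174 0.0322] [-0.0204 -0.0002 -0.0001]
```

```bash
python3 -m inch '[[[0.05,0.003,0.0214,0.0298,-0.0204,0,0],[0.05,0.003,0.0194,0.0311,-0.0204,0,0],[0.05,0.003,0.0174,0.0322,-0.0204,0,0],[0.05,0,0,0,0,0,0]]]'; python3 - <<'E'
from h import *
st()
q=np.load("grasp2.npy"); Rg=R.from_quat(q[3:]).as_matrix()
Rt=R.from_euler('z',11.0,degrees=True).as_matrix()@Rg
planw((.434,.351,.030),Rt,2)
cv2.imwrite("pics/w45.png",imaging.camera("wrist")[:,:,::-1])
E
```

```text
time: 53.1
ee_pos: [0.433, 0.3504, 0.0466]
orientation: [0.709, 0.025, -0.705, 0.025]
wrist_force: [0.8, 0.5, -0.3]
finger_gap: 0.0107
t 53.1 p [0.433  0.3504 0.0466] loc [-0.2024  0.4284  0.0466] elev -89.65997319436985 tx [ 0.0059  0.     -1.    ] ty [ 0.0696 -0.9976  0.0004] F [ 0.7541  0.4823 -0.3318] gap 0.010705953029266977 j [ 0.6162  0.5336  1.6623 -0.0042  0.9408  2.1198]
mm 16.630902577671616 deg 0.13089555430092886
[ 0.0207 -0.0006 -0.0012] [ 0.      0.0002 -0.0003]
[ 0.0207 -0.0006 -0.0012] [ 0.      0.0002 -0.0003]
```

View pics/w45.png

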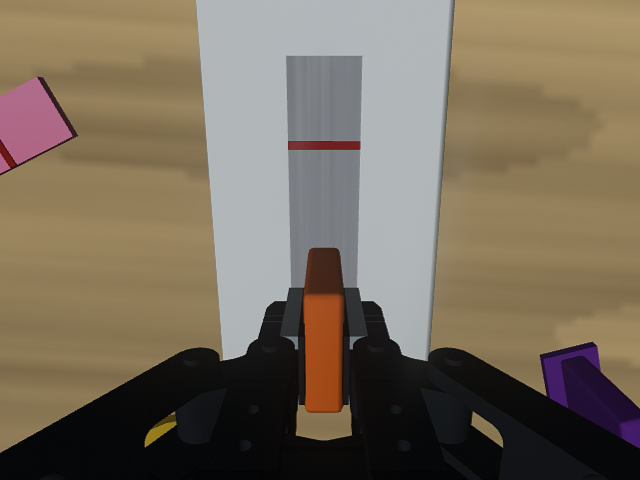

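Centred on the rest. Lower until contact (about TCP z 0.027).

```bash
python3 -m inch '[[[0.05,0.02,0,-0.001,0,0,0],[0.05,0.02,0,0,0,0,0],[0.05,0,0,0,0,0,0]]]'; python3 -m inch '[[[0.05,0.006,0,0,0,0,0],[0.05,0,0,0,0,0,0]]]'; python3 -m inch '[[[0.05,0.002,0,0,0,0,0],[0.05,0,0,0,0,0,0]]]'; python3 -m inch '[[[0.05,0.002,0,0,0,0,0],[0.05,0,0,0,0,0,0]]]'
```

```text
time: 53.52
ee_pos: [0.4337, 0.3505, 0.0296]
orientation: [0.708, 0.024, -0.705, 0.025]
wrist_force: [-0.2, -0.3, -1.5]
finger_gap: 0.0114
time: 53.78
ee_pos: [0.434, 0.3507, 0.0282]
orientation: [0.709, 0.025, -0.704, 0.025]
wrist_force: [-0.0, -0.0, -1.3]
finger_gap: 0.0109
time: 54.02
ee_pos: [0.434, 0.3507, 0.0275]
orientation: [0.709, 0.025, -0.704, 0.025]
wrist_force: [0.0, 0.2, -0.8]
finger_gap: 0.011
time: 54.28
ee_pos: [0.4341, 0.3508, 0.0269]
orientation: [0.709, 0.025, -0.704, 0.025]
wrist_force: [-1.2, 0.4, 3.3]
finger_gap: 0.0109
```

```bash
python3 -m inch '[[[0.2,0,0,0,0,0,0],[0.4,0,0,0,0,0,0],[0.5,0,0,0,0,0,0],[0.5,-0.03,0,0,0,0,0],[0.5,-0.1,0,0,0,0,0]]]' 30; python3 - <<'E'
from h import *
cv2.imwrite("pics/w46.png",imaging.camera("wrist")[:,:,::-1])
E
python3 -m inch '[[[0.5,-0.15,0,0,0,0,0],[0.5,-0.15,0,0,0,0,0],[0.5,0,0,-0.1,0,0,0],[0.5,0,0,0,0,0,0]]]'; python3 - <<'E'
from h import *
st()
cv2.imwrite("pics/w47.png",imaging.camera("wrist")[:,:,::-1])
E
```

```text
time: 54.9
ee_pos: [0.4329, 0.3501, 0.0784]
orientation: [0.708, 0.024, -0.705, 0.025]
wrist_force: [-0.4, 0.2, 1.0]
finger_gap: 0.0426
time: 55.45
ee_pos: [0.4743, 0.3532, 0.2]
orientation: [0.71, 0.025, -0.704, 0.024]
wrist_force: [-1.1, -0.4, -0.4]
finger_gap: 0.0426
t 55.45 p [0.4743 0.3532 0.2   ] loc [-0.1613  0.4334  0.2   ] elev -89.52437326569623 tx [ 0.0082  0.0014 -1.    ] ty [ 0.0686 -0.9976 -0.0008] F [-1.0658 -0.3859 -0.4305] gap 0.042616021857017114 j [ 0.5796  0.4134  1.4419 -0.0035  1.2787  2.0827]
```

View pics/w47.png

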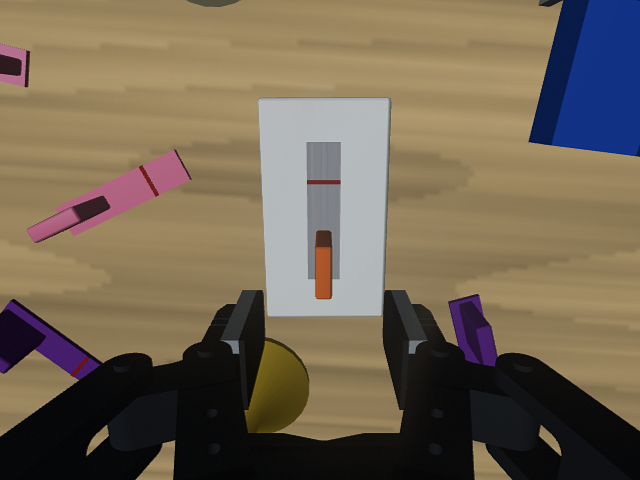

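```bash
python3 -m inch '[[[0.5,-0.1,0.12,0.05,0,0,0],[0.5,-0.1,0.12,0.1,0,0,0],[0.5,0,0.12,0.1,0,0,0],[0.5,0,0.1,0,0,0,0],[0.5,0,0,0,0,0,0]]]'; python3 - <<'E'
from h import *
for n in("top","scene"):
    a=imaging.camera(n)[:,:,::-1]; cv2.imwrite(f"pics/{n}50.png",a)
E
```

```text
time: 56.12
ee_pos: [0.3912, 0.1717, 0.2706]
orientation: [0.709, 0.024, -0.704, 0.024]
wrist_force: [0.3, 1.2, -0.3]
finger_gap: 0.0427
```

View pics/top50.png

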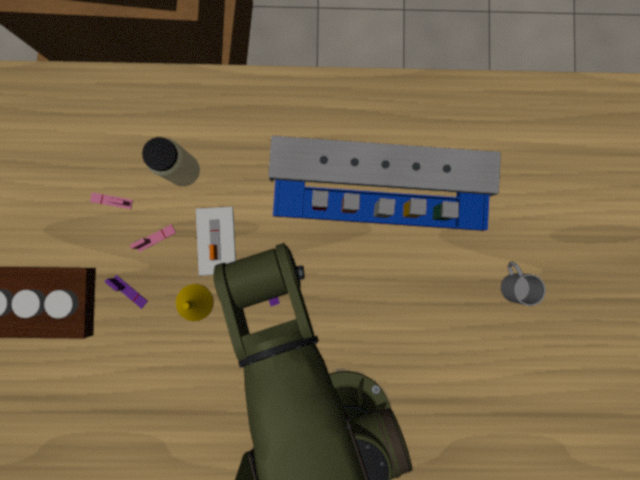

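View pics/scene50.png

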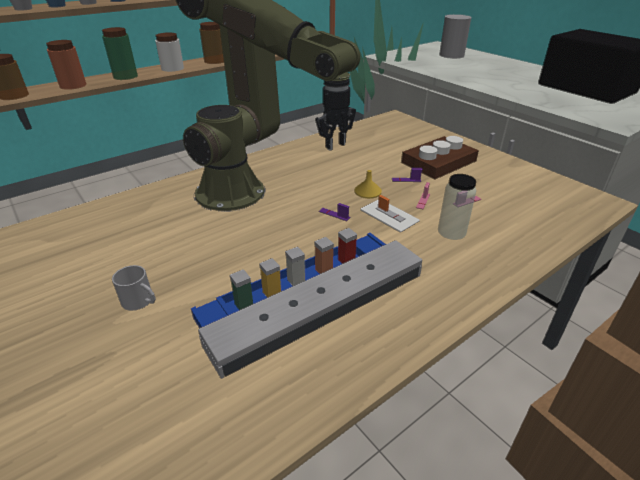

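```bash
python3 -c "
from plant import manip; print(manip.sign_off())"
```

```text
the job is handed in; nothing more can be done
None
```

The job is done and handed in, after about 56 s of the 200 s allowed.

- **Tins:** All four tipped tins (red, copper, yellow, green) were there. I gripped each by the lid end and stood it back up at its own place; with the white tin, five stand in the lane in the last pictures.
- **Tray:** I pushed it by its front wall until it hit the hard stop. The force along the push reached about 39 N at the closed fingertips there (about 48 N in all at the wrist). Pictures taken after drawing the blade out show the tray still home.
- **Gap checks:** The blade went into the left gap first, then the right. Each time I held the red line at the cover's front edge for more than 1 s and drew the blade straight out. It did not shift in the grip.
- **Front edge:** Views put the steel edge about 3 mm behind a dark lip on the cover. I set the line between the two, so it should be within about 2 mm of either. It was under the cover at that point, so I placed it by measurement and could not see it directly.
- **Blade on the rest:** After I first laid it down, the blade was knocked about 4 cm and ended with its tip over the edge of the rest. I picked it up and laid it back in the middle. The last wrist, top and scene pictures show it flat on the rest.
- **Everything else:** The carafe, mug, funnel and look-alike blades are where they were, and the arm is clear of everything.

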